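# Set a kiln car for the biscuit firing

### The arm

A 6-joint arm with a two-finger parallel gripper is mounted at the origin on the work surface. World frame = base frame: x ahead of the robot, y to its left, z up, the work surface at z = 0. Lengths are in mm, angles in rad, forces in N, time in s.
With the tool pointing down it reaches from about 350 to 775 mm from the base axis. Payload 7.3 kg.
Tool frame: the origin (TCP) lies at the very end of the fingers, on their centre line; the grasp point (between the pads) lies 19 mm behind it (pinch_z is the distance from the TCP to the grasp point, in mm); z points along the fingers, y is the direction in which the jaws open and shut (so a half turn about z gives the same grasp; the last joint's range is limited). The gripper opens to 92 mm and grips with 3 to 60 N. Pads are 19 mm wide; open, the fingers measure 130 mm over their backs; the gripper's body (75 mm by 190 mm) begins 47 mm behind the grasp point.
Start: joints at [1.096, 0.342, 1.524, -0, 1.275, -0.146], TCP at [169.512, 496.901, 226.741] pointing down, gripper open.
Joint ranges: [-2.53, 2.53], [-0.77, 2.02], [0.04, 2.7], [-1, 4.14], [0.28, 2.66], [-3.11, 3.11]. Speed limits (rad/s): [2.57, 2.57, 3.14, 3.14, 3.14, 3.14].

### API

Orientations are given as [roll, pitch, yaw] about the fixed x, y, z axes, in that order (R = Rz(yaw) Ry(pitch) Rx(roll)).
In Python, from plant import * gives the robot as it stands.
- The arm moves only by the tool step_arm, never from a script. Its argument "moves" is one flat list of numbers, 7 for each row, row after row: the shift along the tool's x, y, z scaled (see below), then the turn, a rotation vector about the tool's x, y, z scaled (see below), then the closure, from -1 (fully open) to 1 (shut). A call has 1 to 8 rows; each row shifts and turns the pose as measured when the row begins, along the tool's axes as they then stand; what a row does not reach is not made up. The controller multiplies each number of a shift by 2 cm and each number of a turn by 4 degrees. A row lasts 1/12 s, in which the tool goes at most 41.7 mm and 7.16 degrees, less where a joint would pass 70% of its speed; a pose out of reach is approached as far as the arm can. A call with a number of a shift or a turn outside -1 to 1 is refused whole. A call with a gripper value outside its range is refused whole. The fingers move at their own pace and stop on an object; the grip force is fixed at half the most. Time passes only in rows, so rows that do not move let the fingers close. It gives the time, the measured TCP pose, the force and the opening at its end, in the units of the state.
- get_obs(): the state, without advancing time (a new reading comes with each control period).
- capture(name): name is "scene" or "top"; returns the picture (384x512x3 uint8, red, green, blue); there is no depth.
- get_calibration(name): a dict with "mtx" (3x3 intrinsics, pixels), "eye" and "orientation" of the camera in the world. Camera axes: x right, y down, z forward; pixel columns grow to the right and rows downward; lengths in mm; the calibration is good to about 2 mm. A picture is of the moment at which its call begins. get_calibration takes no time and is no camera call.
- close_job(): hands the job in, once; it reports no verdict.
The state is a dict: "time": time; "joint_positions": joint angles; "dq": joint speeds; "tau": joint torques, N m; "tool_pos": TCP position; "tcp_rot": TCP orientation; "contact_force": force on the tool from outside, world axes, zero at the start; "moment": the same for the moment, N m; "grip_width": finger opening in mm.
Only numpy, scipy, OpenCV 4.12 (cv2) and the standard library are available. Lean on these libraries where they do the work, as an engineer would, in place of code of your own. Each camera call takes 0.05 s, during which the arm holds its last target.

### The job

Finish setting this kiln car for firing: put each lid on the jar of its own clay colour, stand the white cup midway between the two jars touching neither, stand the cone pack midway between the two front props with its row along the front edge, and stand the loose third prop on the shelf's centre line, as far in from the back edge as the front props are from the front. The ware is unfired and brittle: set each piece down gently, never let it fall, and leave the jars and front props standing where they are.

Things in the scene. Friction and masses are not known exactly. Their poses are not given: they have to be found in the camera images.
- kiln_car: fixed kiln car on the bench: steel frame 320 x 340 mm, firebrick deck, grey kiln shelf 280 mm (x) by 300 mm (y) on top, centred. Origin under its centre at bench height; shelf top 75 mm above. x runs from the front edge (robot side, two props) to the back, y to the left. Third prop's place: x = +110 mm, y = 0 (over the stub prop below); cone pack's: x = -110 mm, y = 0.
- prop_left: loose front left kiln prop, buff cylinder 38 mm across and 110 mm tall, standing on the shelf at x = -110 mm, y = +120 mm of the car. Origin: centre of its underside, z along its axis.
- prop_right: loose front right kiln prop, the same, at x = -110 mm, y = -120 mm of the car. Origin: centre of its underside.
- third_prop: the prop still to be set, buff cylinder 38 mm across and 110 mm tall, 0.22 kg, standing at the start on the plywood ware board to the robot's right (flat, top 15 mm above the bench). Origin: centre of its underside, z along its axis.
- dark_jar: loose open jar of dark brown-grey clay on the shelf, 84 mm across, 65 mm tall, mouth 58 mm wide, rim 72 mm across, 0.45 kg; on the left or right half of the shelf, about 95 mm from its centre line and within 12 mm of the middle from front to back. Origin: centre of its underside, z up.
- red_jar: loose open jar of red clay, same shape and size, on the other half of the shelf. Origin: centre of its underside, z up.
- dark_lid: lid of dark brown-grey clay, 76 mm across, on the ware board. From its underside up: tapered flange 0 to 7 mm, at most 46 mm across; disc 7 to 14 mm; upright knob 22 mm across, 14 to 40 mm, to grip. Origin: centre of the flange's underside, z up. Seated, the flange is in the jar's mouth and its origin 58 mm above the jar's.
- red_lid: round lid of red clay, same shape and size as the dark one, on the ware board. Origin: centre of the flange's underside, z up.
- cup: white open tea cup with near-upright sides, 62 mm across at the rim and 60 mm tall, wall 5 mm, 0.13 kg, on the ware board. Origin: centre of its underside, z up.
- cone_pack: witness cone pack on the ware board: reddish clay bar 24 mm (its x) by 72 mm (its y) and 16 mm high, carrying a row along y of three slim pale cones whose tips reach 64 mm above the underside. To be gripped by the bar across its 24 mm, the cones standing up between the fingers. Origin: centre of the bar's underside, z up.
There are look-alikes about, which are no part of the job. Leave any purple look-alike of the cup alone. What is meant by the cone_pack is not turquoise, and is the larger of those in its own colour.

How it is judged:
By the outcome, as a careful person would: the job done as asked, in the order asked, and still so for the second after the job is handed in, with the robot touching nothing.
It also fails if it takes over 128 s, if anything falls off the work surface, if the arm or the gripper's body presses on something with over 40 N, if the wrist force passes 120 N, or if a joint passes its speed limit or range.

## Working session

There is one attempt and no reset: what is moved stays moved. The work goes in short steps, Python scripts to look and compute and a tool call to move; the robot and the scene stay as the last step left them, time stands still between calls to the robot, and variables do not carry over. Pictures are saved under pics/ and viewed, and the job is handed in when it is done.

Besides the shell and the picture viewer there is one more tool, called after "Request:" as a command line: name --argument value ..., lists and objects as JSON in quotes. step_arm: Moves the arm, as the interface text tells. Shifts and turns lie within -1 to 1; 1 stands for 2 cm of shift or 4 degrees of turn. Its arguments: {"type":"object","properties":{"moves":{"type":"array"}},"required":["moves"]}

```bash
ls; mkdir -p pics
python3 - <<'E'
from plant import *
import cv2
print(get_obs())
for n in("scene","top"):
    im=capture(n); cv2.imwrite(f"pics/{n}0.png",im[:,:,::-1]); c=get_calibration(n); print(n,c)
E
```

```text
pics
{'time': 0.0, 'joint_positions': array([ 1.09601054e+00,  3.42744754e-01,  1.52503623e+00, -1.84641545e-05,
        1.27540741e+00, -1.45992269e-01]), 'dq': array([ 0.00086533, -0.0009454 , -0.00036098,  0.00060243, -0.00105042,
        0.00079   ]), 'tau': array([ 1.36803224e-03, -4.31254506e+01, -2.44218206e+01,  7.18939933e-02,
        5.60230238e-02, -1.35536793e-04]), 'tool_pos': array([169.30960408, 496.50615296, 226.02683235]), 'tcp_rot': array([-3.14001132e+00, -2.14671507e-04,  2.81280436e+00]), 'contact_force': array([ 0.1039808 , -0.21920728, -0.5035136 ]), 'moment': array([ 0.05035604, -0.02809273, -0.03071665]), 'grip_width': 91.70409469505377}
scene {'mtx': array([[456.09555376,   0.        , 260.01521872],
       [  0.        , 456.09555376, 189.64664275],
       [  0.        ,   0.        ,   1.        ]]), 'eye': array([1001.05153211, -789.67407983,  663.3597015 ]), 'orientation': array([-2.14400818,  0.02014411,  0.55914215])}
top {'mtx': array([[427.22251596,   0.        , 251.71804199],
       [  0.        , 427.22251596, 190.25356597],
       [  0.        ,   0.        ,   1.        ]]), 'eye': array([ 405.40251839,  -10.71018691, 1087.36169748]), 'orientation': array([-3.06551766e+00,  8.19871808e-04, -1.57867764e+00])}
```

View pics/scene0.png

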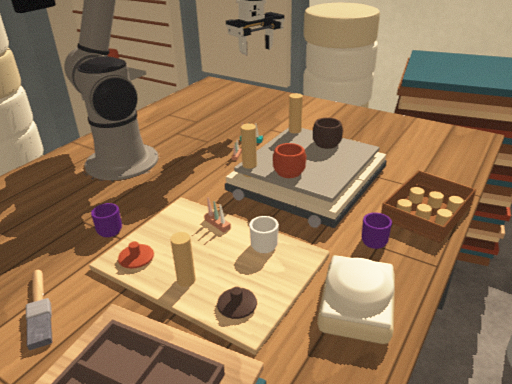

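View pics/top0.png

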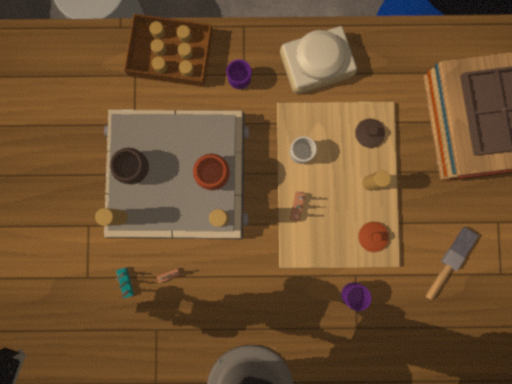

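The top view shows the car on the left (shelf px 107–242, 112–235) with the dark jar at (129,166) and the red jar at (211,171). The ware board on the right holds the cup (303,150), dark lid (370,133), prop (376,181), red lid (374,236) and cone pack (298,206). Decoys are the purple cups and the small pink and turquoise packs at the lower left.

```bash
cat > h.py <<'E'
from plant import *
import cv2, numpy as np
from scipy.spatial.transform import Rotation as R
def cam(n):
    c=get_calibration(n); return c['mtx'],np.array(c['eye']),R.from_euler('xyz',c['orientation']).as_matrix()
def ray(n,px,z):
    K,e,Rm=cam(n); d=Rm@np.linalg.inv(K)@np.array([px[0],px[1],1.]); return e+d*(z-e[2])/d[2]
def proj(n,p):
    K,e,Rm=cam(n); q=K@(Rm.T@(np.array(p,float)-e)); return q[:2]/q[2]
E
python3 - <<'E'
from h import *
t=cv2.imread('pics/top0.png'); s=cv2.imread('pics/scene0.png')
c=cv2.resize(t[95:285,90:410],None,fx=2.5,fy=2.5,interpolation=cv2.INTER_CUBIC); cv2.imwrite('pics/topz.png',c)
c=cv2.resize(s[110:330,90:390],None,fx=2.6,fy=2.6,interpolation=cv2.INTER_CUBIC); cv2.imwrite('pics/scenez.png',c)
for px in [(252,190)]: print(ray('top',px,0))
print(proj('top',[0,0,0]))
E
```

```text
[488.93140082 -11.19676522   0.        ]
[249.03188187 387.7397985 ]
```

View pics/topz.png

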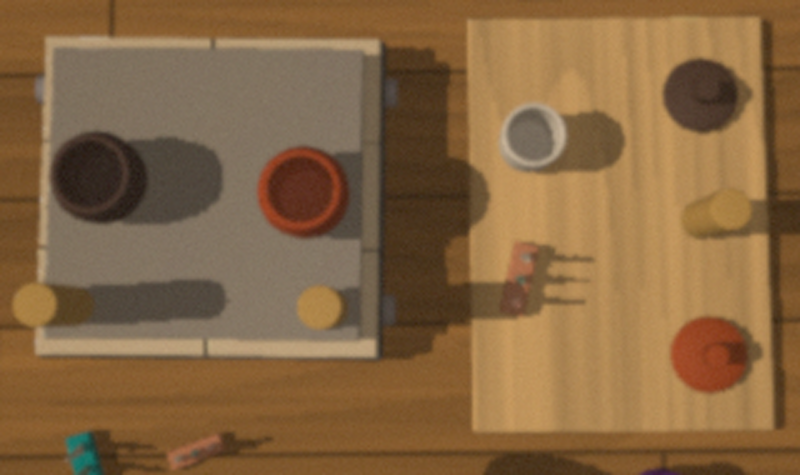

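View pics/scenez.png

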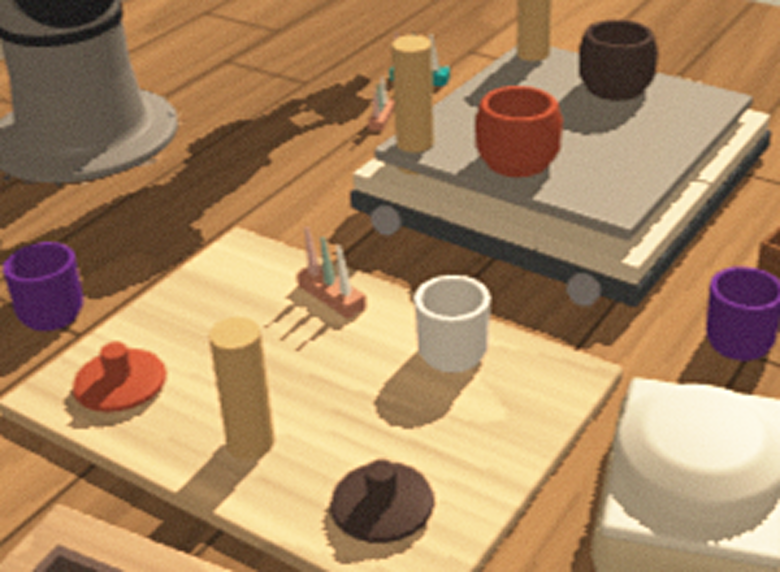

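Run:
```python
from h import *
t=cv2.imread('pics/top0.png'); hsv=cv2.cvtColor(t,cv2.COLOR_BGR2HSV)
for n,p in dict(darkjar_wall=(107,166),djin=(127,166),djrim=(115,155),shadow=(165,167),shelf=(180,130),redjar=(197,171),redin=(211,171),redlid=(368,236),dlid=(362,133),cup=(303,139),cupin=(303,150),board=(330,120),prop=(104,217),ptop3=(382,179),pside3=(368,182),bar=(297,200),bar2=(297,215),shelfside=(238,180),firebrick=(150,233),knobd=(376,131)).items():
    print(n,hsv[p[1],p[0]],t[p[1],p[0]])
```

```text
darkjar_wall [ 17  99 176] [108 146 176]
djin [ 13 102  45] [27 35 45]
djrim [ 8 94 73] [46 53 73]
shadow [17 64 80] [60 71 80]
shelf [ 18  65 126] [ 94 113 126]
redjar [  7 174 104] [ 33  49 104]
redin [  7 163  97] [35 49 97]
redlid [  8 198 152] [ 34  67 152]
dlid [ 11 108  87] [50 64 87]
cup [ 19  70 110] [ 80  99 110]
cupin [ 18  61 118] [ 90 107 118]
board [ 17 132 182] [ 88 141 182]
prop [ 17 149 168] [ 70 127 168]
ptop3 [ 18 157 167] [ 64 127 167]
pside3 [ 17 154 162] [ 64 120 162]
bar [ 11 144 172] [ 75 111 172]
bar2 [ 11 119 122] [ 65  85 122]
shelfside [ 18  81 116] [ 79 101 116]
firebrick [ 17  86 184] [122 157 184]
knobd [ 14 115  73] [40 55 73]
```

Run:
```python
from h import *
t=cv2.imread('pics/top0.png')
for i,(x0,y0,x1,y1) in enumerate([(95,140,245,235),(275,115,405,255)]):
    k=800//(x1-x0); k=min(k,600//(y1-y0)); cv2.imwrite(f'pics/tz{i}.png',np.clip(cv2.resize(t[y0:y1,x0:x1],None,fx=k,fy=k,interpolation=cv2.INTER_NEAREST).astype(float)*1.6,0,255).astype('uint8'))
    print(k)
```

```text
5
4
```

View pics/tz0.png

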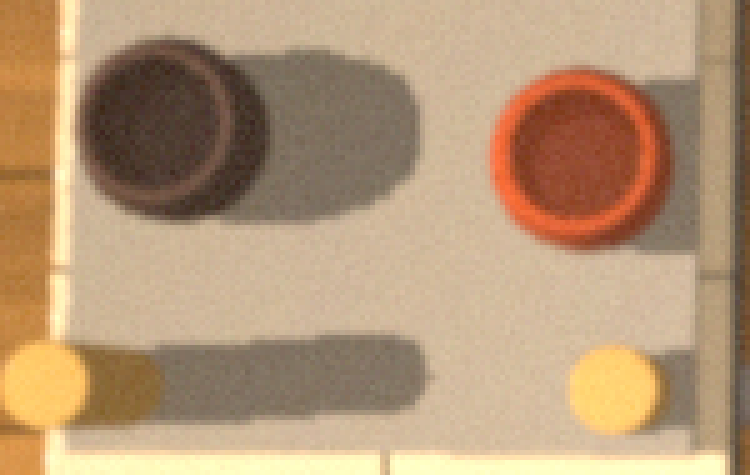

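View pics/tz1.png

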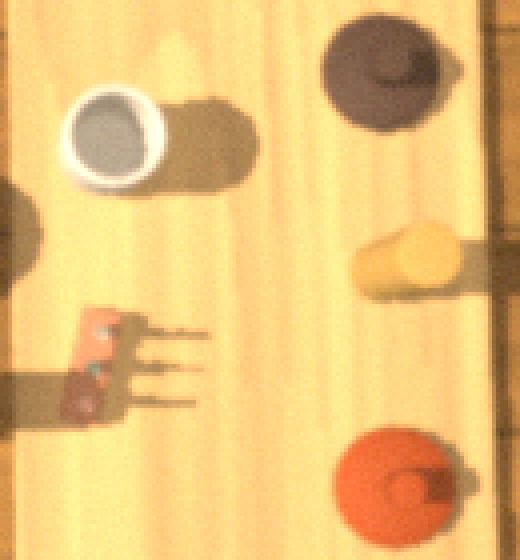

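```bash
cat > m.py <<'E'
from h import *
def ell(mask,near,name,z,cam_='top',rng=40):
    cs,_=cv2.findContours(mask.astype('uint8'),cv2.RETR_EXTERNAL,cv2.CHAIN_APPROX_NONE)
    cs=[c for c in cs if len(c)>15 and np.hypot(*(c[:,0].mean(0)-near))<rng]
    if not cs: print(name,'none');return
    c=max(cs,key=cv2.contourArea); c=cv2.convexHull(c)
    (u,v),(a,b),_=cv2.fitEllipse(c)
    p=ray(cam_,(u,v),z); s=1087-z
    print(name,'px',round(u,1),round(v,1),'ax',round(a,1),round(b,1),'mm dia~',round((a+1)*s/427,1),round((b+1)*s/427,1),'pos',p.round(1)); return p
E
python3 - <<'E'
from m import *
t=cv2.bilateralFilter(cv2.imread('pics/top0.png'),5,25,3); hsv=cv2.cvtColor(t,cv2.COLOR_BGR2HSV); H,S,V=[hsv[:,:,i].astype(int) for i in range(3)]
red=(H<11)&(S>150)
ell(red,(374,236),'redlid',26)
ell(red,(211,171),'redjar',130)
print(V[171,195:230],V[155:190,211])
print(V[160,100:155]);print(V[145:190,126])
for th in (100,105,110): 
    m=np.zeros_like(red); m[156:187,196:227]=(V<th)[156:187,196:227]; ell(m,(211,171),'redmouth',140,rng=6)
b=t[:,:,0]*0+V
for th in (95,105): 
    m=np.zeros_like(red); m[112:152,352:386]=(V<th)[112:152,352:386]; ell(m,(370,133),'darklid',26,rng=8)
for th in (50,55,58,62):
    ell(V<th,(126,166),'darkmouth',140,rng=10)
E
```

```text
redlid px 373.2 236.4 ax 29.0 29.6 mm dia~ 74.4 75.9 pos [ 369.6 -309.7   26. ]
redjar px 210.8 171.4 ax 35.0 35.9 mm dia~ 80.7 82.6 pos [521.7  81.5 130. ]
[151 139 103  84  82  82  85  88  91  92  94  94  94  94  94  94  94  94
  94  94  93  93  94  93  92  92  94 103 132 135 128 100  84  81  80] [131 133 118  90  85  84  84  86  88  92  92  93  93  93  94  94  94  94
  94  93  93  93  93  93  93  93  95  99 111 137 139 126 102  99  97]
[116 116 116 117 117 122 142 169 172 164 125  83  69  54  49  44  43  42
  43  44  45  45  45  45  47  48  48  49  48  49  49  50  51  50  50  50
  52  54  65  69  66  55  46  45  44  44  45  55  72  76  78  78  78  79
  79]
[126 125 107  73  71  69  54  45  45  44  45  45  46  47  48  48  49  49
  49  49  49  48  49  50  50  50  50  50  50  50  51  53  57  68  69  64
  58  58  76 112 126 128 128 129 129]
redmouth px 209.6 169.9 ax 24.6 25.6 mm dia~ 56.7 58.9 pos [524.   83.1 140. ]
redmouth px 209.6 170.1 ax 25.0 25.8 mm dia~ 57.7 59.4 pos [523.6  83.2 140. ]
redmouth px 209.5 170.2 ax 25.3 26.3 mm dia~ 58.4 60.5 pos [523.3  83.3 140. ]
darklid px 370.4 132.7 ax 28.1 28.9 mm dia~ 72.3 74.4 pos [ 629.2 -310.3   26. ]
darklid px 370.6 132.8 ax 28.5 30.3 mm dia~ 73.4 77.9 pos [ 628.9 -310.8   26. ]
darkmouth px 124.1 163.5 ax 21.3 24.5 mm dia~ 49.4 56.5 pos [539.8 274.3 140. ]
darkmouth px 124.9 163.9 ax 24.7 25.9 mm dia~ 57.0 59.6 pos [539.  272.6 140. ]
darkmouth px 125.0 164.0 ax 25.4 26.2 mm dia~ 58.5 60.3 pos [538.7 272.2 140. ]
darkmouth px 125.1 164.0 ax 25.7 26.9 mm dia~ 59.3 61.8 pos [538.6 272.1 140. ]
```

Run:
```python
from m import *
raw=cv2.imread('pics/top0.png')
t=cv2.bilateralFilter(raw,5,25,3); hsv=cv2.cvtColor(t,cv2.COLOR_BGR2HSV); H,S,V=[hsv[:,:,i].astype(int) for i in range(3)]
# shelf edges: print profiles
print('row125 x',list(zip(range(104,116),V[125,104:116],S[125,104:116])),list(zip(range(228,246),V[125,228:246],S[125,228:246])))
print('col180 y',list(zip(range(108,120),V[108:120,180],S[108:120,180])),list(zip(range(225,242),V[225:242,180],S[225:242,180])))
print('col130',V[108:120,130],V[225:242,130],'col220',V[108:120,220],V[225:242,220])
z=np.zeros_like(H,bool)
def sub(m,x0,y0,x1,y1):
    o=z.copy(); o[y0:y1,x0:x1]=m[y0:y1,x0:x1]; return o
ell(sub((S>125)&(V>140),210,205,230,230),(218,218),'propR top',185,rng=10)
ell(sub((V>150)&(S>100),92,205,114,230),(104,217),'propL top',185,rng=10)
print('propL',V[217,90:120],S[217,90:120])
print('cup',V[150,285:325],S[150,285:325]); print(V[130:172,303],S[130:172,303])
ell(sub((S<80)&(V>80),285,130,322,168),(303,150),'cup S<80',75,rng=10)
m=sub((H<=13)&(S<155)&(S>90),285,185,309,228)
cs,_=cv2.findContours(m.astype('uint8'),0,1); c=max(cs,key=cv2.contourArea); r=cv2.minAreaRect(c); print(r,cv2.boxPoints(r))
for q in cv2.boxPoints(r): print(ray('top',q,31))
print(ray('top',r[0],31))
s=(hsv[172:192,360:396]); print('S3',S[180,360:396],V[180,360:396])
ell(sub((S>143)&(H<20),360,168,394,194),(376,181),'prop3 whole',185,rng=10)
```

```text
row125 x [(104, np.int64(100), np.int64(138)), (105, np.int64(101), np.int64(114)), (106, np.int64(103), np.int64(104)), (107, np.int64(118), np.int64(91)), (108, np.int64(161), np.int64(89)), (109, np.int64(170), np.int64(89)), (110, np.int64(167), np.int64(87)), (111, np.int64(139), np.int64(77)), (112, np.int64(130), np.int64(71)), (113, np.int64(127), np.int64(68)), (114, np.int64(127), np.int64(66)), (115, np.int64(126), np.int64(65))] [(228, np.int64(129), np.int64(65)), (229, np.int64(129), np.int64(65)), (230, np.int64(129), np.int64(65)), (231, np.int64(129), np.int64(65)), (232, np.int64(129), np.int64(65)), (233, np.int64(126), np.int64(67)), (234, np.int64(118), np.int64(69)), (235, np.int64(108), np.int64(80)), (236, np.int64(109), np.int64(82)), (237, np.int64(110), np.int64(86)), (238, np.int64(111), np.int64(85)), (239, np.int64(110), np.int64(86)), (240, np.int64(109), np.int64(87)), (241, np.int64(105), np.int64(87)), (242, np.int64(75), np.int64(75)), (243, np.int64(61), np.int64(84)), (244, np.int64(63), np.int64(109)), (245, np.int64(67), np.int64(118))]
col180 y
[... 2574 characters left out ...]
2705) [[289.44702 218.98822]
 [295.75293 190.61176]
 [305.28235 192.7294 ]
 [298.97644 221.10587]]
[ 414.09456328 -102.99188865   31.        ]
[ 484.16701249 -119.6497543    31.        ]
[ 478.71655503 -143.18248952   31.        ]
[ 408.6990859  -126.41299325   31.        ]
[ 446.3305797  -123.04055682   31.        ]
S3 [133 134 140 147 154 158 160 157 157 156 156 156 160 157 155 153 153 153
 154 155 153 154 154 155 155 155 155 155 155 153 145 136 135 133 133 134] [192 188 178 168 162 161 161 162 162 162 163 163 163 164 169 173 173 173
 172 171 170 169 169 168 168 166 166 165 163 158 132 120 117 115 113 110]
prop3 whole px 376.5 180.0 ax 17.7 30.2 mm dia~ 39.4 65.9 pos [ 493.8 -275.5  185. ]
```

```bash
python3 - <<'E'
from m import *
raw=cv2.imread('pics/top0.png')
t=cv2.GaussianBlur(raw,(3,3),0.7); hsv=cv2.cvtColor(t,cv2.COLOR_BGR2HSV); H,S,V=[hsv[:,:,i].astype(float) for i in range(3)]
def edge(prof,lo):  # subpixel: max |grad|
    g=np.abs(np.gradient(prof)); i=int(np.argmax(g)); a=slice(max(i-2,0),i+3); return lo+np.sum(np.arange(len(prof))[a]*g[a])/g[a].sum()
rows=[120,125,130,135,140,190,195,200]
def fit(pts): 
    P=np.array([ray('top',p,75)[:2] for p in pts]); return P
import numpy as np
L=fit([(edge(V[r,109:115],109),r) for r in [120,130,140,190,195]])
Rr=fit([(edge(V[r,229:238],229),r) for r in [120,125,130,140,145,150,200,205]])
B=fit([(c,edge(V[111:119,c],111)) for c in range(120,230,10)])
F=fit([(c,edge(V[225:234,c],225)) for c in range(120,230,10)])
for n,P in zip('LRBF',(L,Rr,B,F)):
    i=0 if n in'LR' else 1
    k=np.polyfit(P[:,i],P[:,1-i],1); res=P[:,1-i]-np.polyval(k,P[:,i]); print(n,'slope',k[0].round(4),'at',(np.polyval(k,528 if i==0 else 180)).round(1),'res',res.std().round(2))
# prop tops
for n,(x0,x1) in dict(L=(90,120),R=(205,235)).items():
    print(n); 
    for r in (212,217,222): print(r,V[r,x0:x1].astype(int))
    
m=np.zeros_like(V,bool)
m[200:235,85:120]=((S>120)&(V>148))[200:235,85:120]
cs,_=cv2.findContours(m.astype('uint8'),0,1)
for c in cs: print(cv2.boundingRect(c),cv2.minEnclosingCircle(c))
m[:]=0;m[200:235,205:235]=((S>120)&(V>140))[200:235,205:235]
cs,_=cv2.findContours(m.astype('uint8'),0,1)
for c in cs: print(cv2.boundingRect(c),cv2.minEnclosingCircle(c))
for p in [(103.3,217.),(103,216.5),(217.3,217.4)]: print(ray('top',p,185))
E
python3 - <<'E'
import cv2
s=cv2.imread('pics/scene0.png')
cv2.imwrite('pics/sz1.png',cv2.resize(s[180:330,90:290],None,fx=4,fy=4,interpolation=0))
cv2.imwrite('pics/sz2.png',cv2.resize(s[85:225,220:400],None,fx=4,fy=4,interpolation=0))
E
```

```text
L slope 0.0016 at 327.6 res 0.3
R slope -0.017 at 33.1 res 0.26
B slope 0.0146 at 669.0 res 0.45
F slope 0.02 at 388.8 res 0.48
L
212 [122 121 122 122 123 132 146 159 165 168 169 168 167 167 167 167 167 166
 165 161 147 124 102  91  87  86  87  87  87  89]
217 [123 124 123 124 135 153 166 170 170 170 170 168 168 168 168 168 168 168
 167 167 166 154 128 102  89  86  86  87  86  86]
222 [121 121 121 121 122 124 135 150 162 167 168 168 169 169 168 167 166 164
 159 146 125 106  94  89  86  85  87  88  88  88]
R
212 [135 134 134 135 138 147 159 167 171 173 174 173 172 171 171 171 169 163
 152 133 109  94  89  86  86  87  87  86  90  99]
217 [133 134 137 147 164 174 175 175 174 174 174 174 174 174 174 172 172 173
 172 170 157 128 102  90  87  86  84  85  89 100]
222 [134 134 134 137 147 160 169 173 176 176 174 174 174 175 174 174 172 171
 163 144 119  99  90  87  86  86  85  85  88  98]
(103, 228, 1, 7) ((103.0, 231.0), 3.0000998973846436)
(95, 208, 17, 18) ((103.375, 216.375), 8.77684497833252)
(209, 209, 17, 17) ((217.2872314453125, 217.41488647460938), 8.445119857788086)
[420.10701479 302.91130721 185.        ]
[421.16473948 303.56367393 185.        ]
[417.36779298  62.49826323 185.        ]
```

View pics/sz1.png

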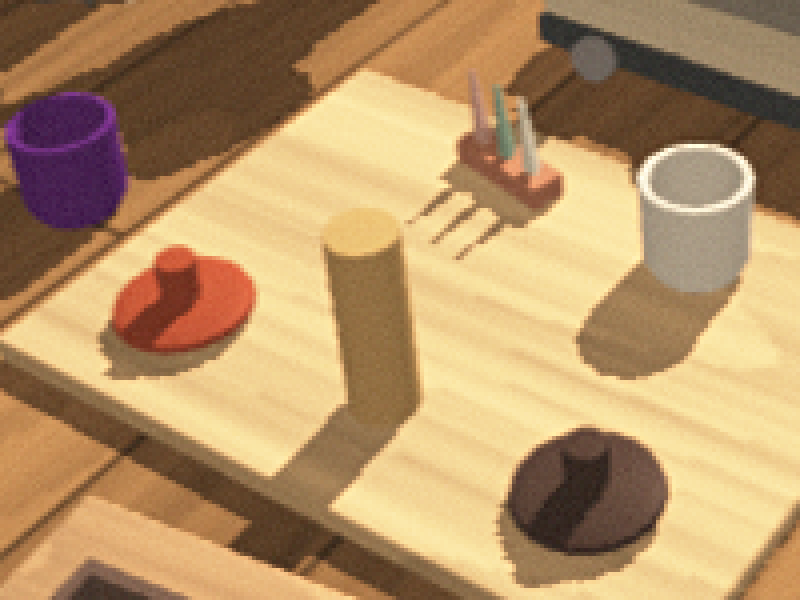

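View pics/sz2.png

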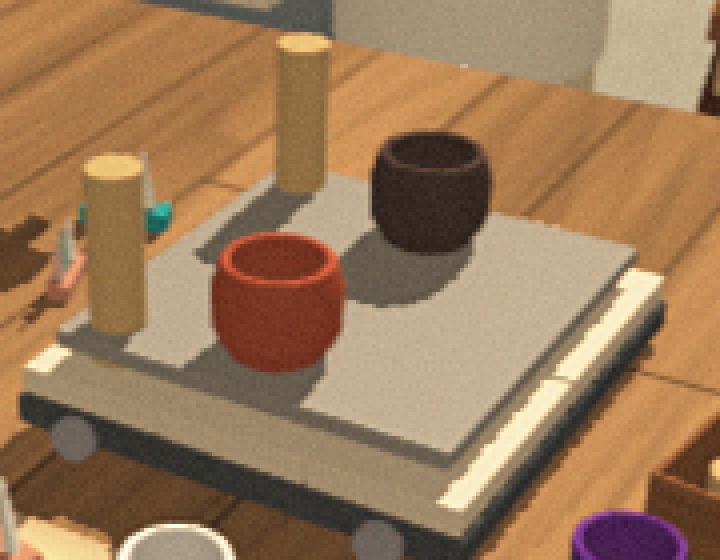

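Run:
```python
from m import *
A=lambda u,v:(90+u/4-.5,180+v/4-.5); B=lambda u,v:(220+u/4-.5,85+v/4-.5)
for n,p,z in [('cup',A(696,179),75),('prop3top',A(362,231),125),('redknob',A(176,256),55),('darkknob',A(587,443),55),('redrim',B(281,259),140),('darkrim',B(432,154),140),('propL',B(303,43),185),('propR',B(114,166),185),
  ('bar-',A(480,137),31),('bar+',A(542,182),31)]:
    print(n,ray('scene',p,z).round(1))
# top
C=lambda u,v:(275+u/4-.5,115+v/4-.5)
for n,p,z in [('cup',C(113,137),75),('prop3top',C(429,256),125),('redknob',C(407,488),55),('darkknob',C(394,65),55),('redlid',C(395,487),27),('darklid',C(381,72),27)]: print('top',n,ray('top',p,z).round(1))
for i,c in enumerate([(297.4,205.9)]): print(ray('top',c,31).round(1))
```

```text
cup [ 585.9 -134.5   75. ]
prop3top [ 506.8 -304.5  125. ]
redknob [ 371.7 -307.5   55. ]
darkknob [ 633.6 -307.8   55. ]
redrim [528.2  83.3 140. ]
darkrim [543.3 267.5 140. ]
propL [424.3 302.2 185. ]
propR [420.2  64.4 185. ]
bar- [ 422.8 -115.6   31. ]
bar+ [ 480.4 -132.7   31. ]
top cup [ 581.2 -133.4   75. ]
top prop3top [ 503.1 -305.   125. ]
top redknob [ 370.3 -308.9   55. ]
top darkknob [ 627.9 -308.6   55. ]
top redlid [ 370.  -309.6   27. ]
top darklid [ 629.5 -308.4   27. ]
[ 446.2 -123.1   31. ]
```

Scene and top rays agree to within about 3–5 mm. The car centre is about (529,181) with yaw −0.016. I'm starting the move to the red lid.

Request:
step_arm --moves '[-0.85,-0.85,-0.1,0,0,-0.59,-1,-0.85,-0.85,-0.1,0,0,-0.59,-1,-0.85,-0.85,-0.1,0,0,-0.59,-1,-0.85,-0.85,-0.1,0,0,-0.59,-1,-0.85,-0.85,0,0,0,-0.59,-1,-0.85,-0.85,0,0,0,-0.59,-1,-0.85,-0.85,0,0,0,-0.59,-1,-0.85,-0.85,0,0,0,-0.59,-1]'

```text
time: 0.77
tool_pos: [278.1, 334.3, 231.1]
tcp_rot: [-3.136, -0.006, -3.118]
contact_force: [-0.2, -0.2, -0.7]
grip_width: 91.6
```

Request:
step_arm --moves '[-1,-1,0,0,0,0.04,-1,-1,-1,0,0,0,0,-1,-1,-1,0,0,0,0,-1,-1,-1,0,0,0,0,-1,-1,-1,0,0,0,0,-1,-1,-1,0,0,0,0,-1,-1,-1,0,0,0,0,-1,-1,-1,0,0,0,0,-1]'

```text
time: 1.43
tool_pos: [446.0, 168.7, 229.2]
tcp_rot: [-3.135, -0.01, -3.117]
contact_force: [0.1, 0.8, -0.7]
grip_width: 91.9
```

Request:
step_arm --moves '[0,-1,0,0,0,0,-1,0,-1,0,0,0,0,-1,0,-1,0,0,0,0,-1,0,-1,0,0,0,0,-1,0,-1,0,0,0,0,-1,0,-1,0,0,0,0,-1,0,-1,0,0,0,0,-1,0,-1,0,0,0,0,-1]'

```text
time: 2.1
tool_pos: [451.7, -0.5, 226.8]
tcp_rot: [-3.135, -0.016, -3.12]
contact_force: [0.1, 0.6, 1.3]
grip_width: 91.8
```

Request:
step_arm --moves '[0,-1,0,0,0,0,-1,0,-1,0,0,0,0,-1,0,-1,0,0,0,0,-1,0,-1,0,0,0,0,-1,0,-1,0,0,0,0,-1,0,-1,0,0,0,0,-1,0,-1,0,0,0,0,-1,0,-1,0,0,0,0,-1]'

```text
time: 2.77
tool_pos: [452.5, -168.0, 225.3]
tcp_rot: [-3.138, -0.021, -3.12]
contact_force: [0.1, 0.7, 0.4]
grip_width: 91.7
```

```bash
cat > g.py <<'E'
import sys
from h import *
def go(x,y,z,yawdeg,n=None):
    o=get_obs(); p=o['tool_pos']; Rm=R.from_euler('xyz',o['tcp_rot'])
    Rd=R.from_euler('xyz',[np.pi,0,np.radians(yawdeg)])
    s=Rm.inv().apply(np.array([x,y,z])-p)/20; r=np.degrees((Rm.inv()*Rd).as_rotvec())/4
    print('t',round(o['time'],2),'p',p.round(1),'yaw',np.degrees(o['tcp_rot'][2]).round(1),'w',round(o['grip_width'],1),'F',o['contact_force'].round(1)); print('shift units',s.round(2),'rot units',r.round(2))
    if n: print('per row n=',n,(s/n).round(3),(r/n).round(3))
if __name__=='__main__':
    a=list(map(float,sys.argv[1:])); go(*a[:4],*(a[4:5]))
E
python3 g.py 371 -309 110 180 8
python3 - <<'E'
from h import *
cv2.imwrite('pics/t1.png',cv2.resize(capture('top')[100:300,150:420,::-1],None,fx=2.9,fy=2.9))
cv2.imwrite('pics/s1.png',cv2.resize(capture('scene')[60:330,60:400,::-1],None,fx=2.2,fy=2.2))
E
```

```text
t 2.77 p [ 452.5 -168.   225.3] yaw -178.8 w 91.7 F [0.1 0.7 0.4]
shift units [ 4.1  -6.94  5.88] rot units [-0.06 -0.31  0.31]
per row n= 8.0 [ 0.513 -0.867  0.735] [-0.007 -0.038  0.039]
```

View pics/t1.png

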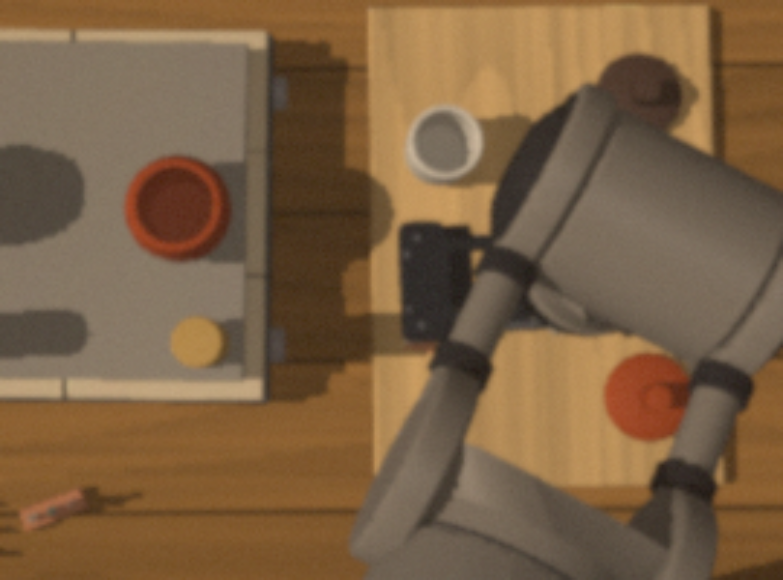

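View pics/s1.png

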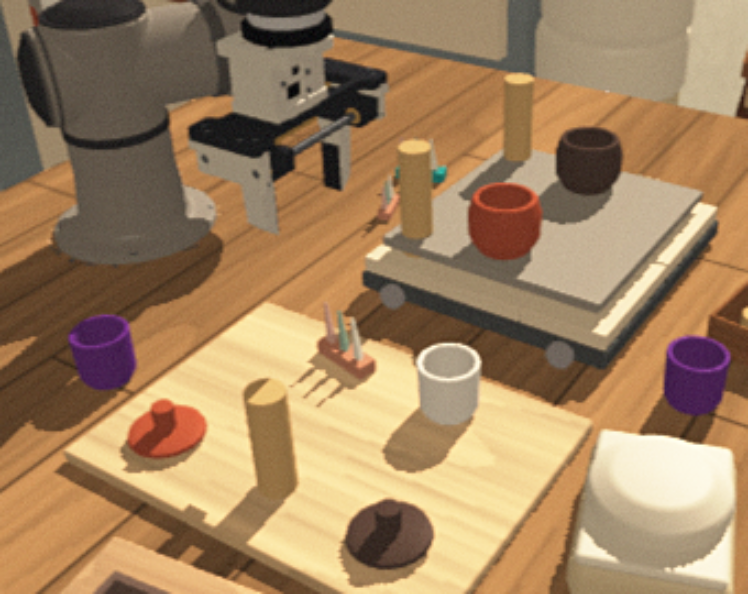

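Run:
```python
from h import *
o=get_obs(); p=o['tool_pos']; Rm=R.from_euler('xyz',o['tcp_rot']).as_matrix()
for s in(-1,1):
    for w in (46,65): print(s,w,((proj('scene',p+Rm@[0,s*w,0])-[60,60])*2.2).round(1))
```

```text
-1 46 [270.5 228. ]
-1 65 [256.7 237.3]
1 46 [331.7 186.7]
1 65 [343.3 178.9]
```

Request:
step_arm --moves '[0.51,-0.87,0.73,0,-0.04,0.04,-1,0.51,-0.87,0.73,0,-0.04,0.04,-1,0.51,-0.87,0.73,0,-0.04,0.04,-1,0.51,-0.87,0.73,0,-0.04,0.04,-1,0.51,-0.87,0.73,0,-0.04,0.04,-1,0.51,-0.87,0.73,0,-0.04,0.04,-1,0.51,-0.87,0.73,0,-0.04,0.04,-1,0.51,-0.87,0.73,0,-0.04,0.04,-1]'

```text
time: 3.53
tool_pos: [371.4, -308.2, 106.7]
tcp_rot: [-3.138, 0.007, -3.14]
contact_force: [0.9, -0.5, 0.3]
grip_width: 91.8
```

```bash
python3 g.py 371 -308.5 60 180 4;python3 - <<'E'
from h import *
cv2.imwrite('pics/s2.png',cv2.resize(capture('scene')[130:280,60:260,::-1],None,fx=4,fy=4))
E
```

```text
t 3.53 p [ 371.4 -308.2  106.7] yaw -179.9 w 91.8 F [ 0.9 -0.5  0.3]
shift units [ 0.04 -0.01  2.34] rot units [-0.05  0.1   0.02]
per row n= 4.0 [ 0.009 -0.001  0.584] [-0.012  0.026  0.006]
```

View pics/s2.png

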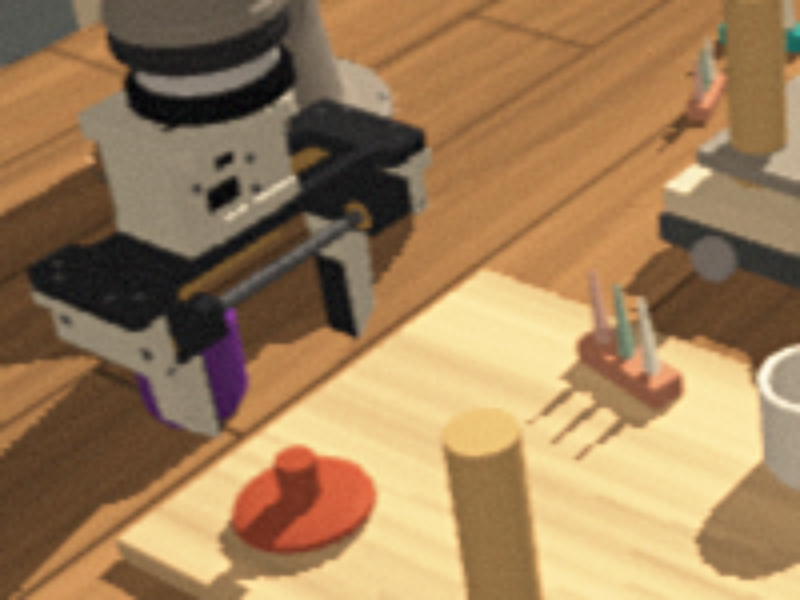

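Request:
step_arm --moves '[0.01,0,0.7,-0.01,0.03,0,-1,0.01,0,0.7,-0.01,0.03,0,-1,0.01,0,0.7,-0.01,0.03,0,-1,0,0,0.7,0,0,0,-1,0,0,0.5,0,0,0,-1]'

```text
time: 4.0
tool_pos: [368.6, -308.2, 36.1]
tcp_rot: [3.14, -0.002, 3.137]
contact_force: [0.4, 0.2, -0.9]
grip_width: 91.1
```

```bash
python3 g.py 371 -308.5 33 180 1;python3 - <<'E'
from h import *
cv2.imwrite('pics/s3.png',cv2.resize(capture('scene')[180:300,80:240,::-1],None,fx=5,fy=5))
E
```

```text
t 4.0 p [ 368.6 -308.2   36.1] yaw 179.8 w 91.1 F [ 0.4  0.2 -0.9]
shift units [-0.12 -0.02  0.16] rot units [ 0.03 -0.03 -0.06]
per row n= 1.0 [-0.118 -0.016  0.155] [ 0.028 -0.031 -0.06 ]
```

View pics/s3.png

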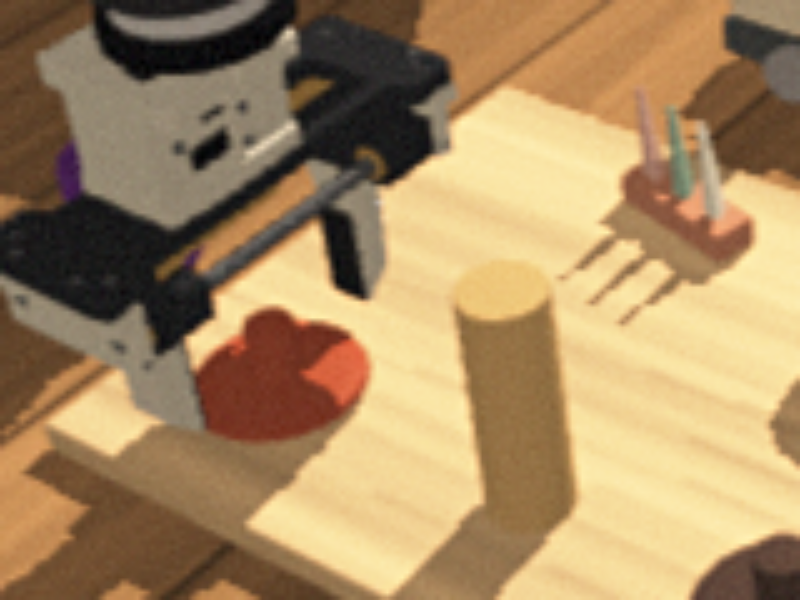

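Request:
step_arm --moves '[-0.12,0,0.14,0.03,-0.03,-0.06,-1,0,0,0,0,0,0,1,0,0,0,0,0,0,1,0,0,0,0,0,0,1,0,0,0,0,0,0,1,0,0,0,0,0,0,1,0,0,0,0,0,0,1]'

```text
time: 4.63
tool_pos: [372.4, -305.9, 34.0]
tcp_rot: [3.141, -0.0, -3.139]
contact_force: [0.0, -0.4, -0.2]
grip_width: 56.3
```

Request:
step_arm --moves '[0.05,-0.1,0,0,0,0,1,0,0,0,0,0,0,1,0,0,0,0,0,0,1,0,0,0,0,0,0,1,0,0,0,0,0,0,1,0,0,0,0,0,0,1,0,0,0,0,0,0,1]'

```text
time: 5.22
tool_pos: [371.4, -308.7, 34.6]
tcp_rot: [-3.141, 0.001, -3.14]
contact_force: [0.8, 0.7, 1.4]
grip_width: 21.3
```

Request:
step_arm --moves '[0,0,0,0,0,0,1,0,0,-0.3,0,0,0,1,0,0,-0.5,0,0,0,1,0,0,-0.8,0,0,0,1,0,0,-1,0,0,0,1,0,0,-1,0,0,0,1,0,0,-1,0,0,0,1,0,0,-1,0,0,0,1]'

```text
time: 5.88
tool_pos: [368.5, -305.5, 148.0]
tcp_rot: [3.132, -0.008, -3.14]
contact_force: [0.2, 0.5, -0.4]
grip_width: 21.7
```

```bash
python3 g.py 430 -150 250 180 8;python3 - <<'E'
from h import *
cv2.imwrite('pics/s4.png',cv2.resize(capture('scene')[130:280,60:260,::-1],None,fx=4,fy=4))
E
```

```text
t 5.88 p [ 368.5 -305.5  148. ] yaw -179.9 w 21.7 F [ 0.2  0.5 -0.4]
shift units [-3.04  7.82 -5.05] rot units [ 0.14 -0.12  0.02]
per row n= 8.0 [-0.38   0.978 -0.631] [ 0.018 -0.015  0.003]
```

View pics/s4.png

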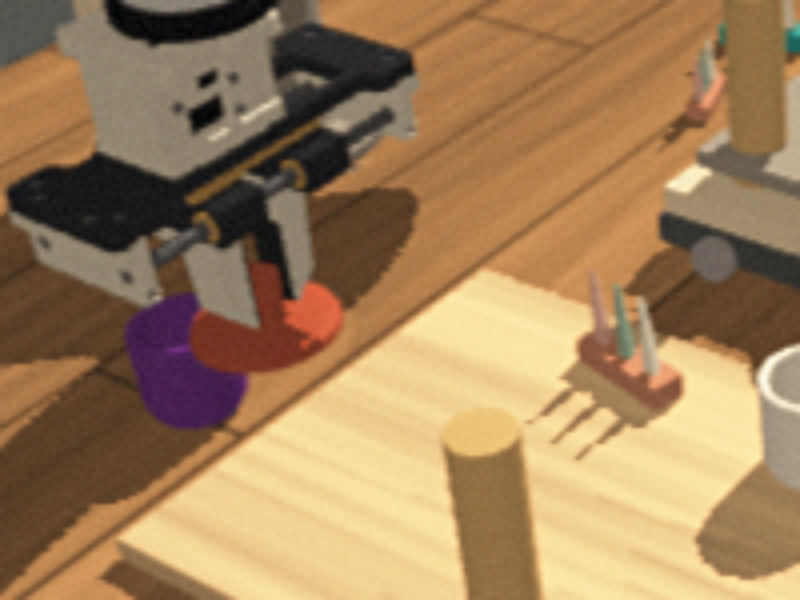

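Request:
step_arm --moves '[-0.4,0.98,-0.65,0.02,-0.02,0,1,-0.4,0.98,-0.65,0.02,-0.02,0,1,-0.4,0.98,-0.65,0.02,-0.02,0,1,-0.4,0.98,-0.65,0.02,-0.02,0,1,-0.4,0.98,-0.65,0.02,-0.02,0,1,-0.4,0.98,-0.65,0.02,-0.02,0,1,-0.4,0.98,-0.65,0.02,-0.02,0,1,-0.4,0.98,-0.65,0.02,-0.02,0,1]'

```text
time: 6.6
tool_pos: [433.3, -146.1, 260.7]
tcp_rot: [-3.134, 0.007, 3.136]
contact_force: [0.6, 0.2, -0.8]
grip_width: 21.5
```

```bash
python3 g.py 526.5 84 240 180 12
```

```text
t 6.6 p [ 433.3 -146.1  260.7] yaw 179.7 w 21.5 F [ 0.6  0.2 -0.8]
shift units [-4.59 11.54  0.98] rot units [-0.11  0.1  -0.08]
per row n= 12.0 [-0.383  0.962  0.082] [-0.009  0.008 -0.006]
```

Request:
step_arm --moves '[-0.38,0.96,0.08,-0.01,0.01,-0.01,1,-0.38,0.96,0.08,-0.01,0.01,-0.01,1,-0.38,0.96,0.08,-0.01,0.01,-0.01,1,-0.38,0.96,0.08,-0.01,0.01,-0.01,1,-0.38,0.96,0.08,-0.01,0.01,-0.01,1,-0.38,0.96,0.08,-0.01,0.01,-0.01,1,-0.38,0.96,0.08,-0.01,0.01,-0.01,1,-0.38,0.96,0.08,-0.01,0.01,-0.01,1]'

```text
time: 7.27
tool_pos: [496.3, 15.8, 251.0]
tcp_rot: [-3.137, 0.007, -3.14]
contact_force: [1.0, -0.4, -0.9]
grip_width: 21.4
```

```bash
python3 g.py 526.5 84 220 180 5
```

```text
t 7.27 p [496.3  15.8 251. ] yaw -179.9 w 21.4 F [ 1.  -0.4 -0.9]
shift units [-1.51  3.41  1.54] rot units [-0.07  0.1   0.02]
per row n= 5.0 [-0.301  0.683  0.309] [-0.014  0.019  0.003]
```

Request:
step_arm --moves '[-0.3,0.68,0.3,-0.01,0.02,0,1,-0.3,0.68,0.3,-0.01,0.02,0,1,-0.3,0.68,0.3,-0.01,0.02,0,1,-0.3,0.68,0.3,-0.01,0.02,0,1,-0.3,0.68,0.3,-0.01,0.02,0,1,0,0,0,0,0,0,1]'

```text
time: 7.77
tool_pos: [526.5, 91.3, 218.7]
tcp_rot: [-3.141, -0.003, -3.136]
contact_force: [-0.5, 0.6, -1.0]
grip_width: 21.4
```

```bash
python3 g.py 526.5 84 175 180 3;python3 - <<'E'
from h import *
cv2.imwrite('pics/s5.png',cv2.resize(capture('scene')[60:210,200:400,::-1],None,fx=4,fy=4))
cv2.imwrite('pics/t5.png',cv2.resize(capture('top')[110:240,90:260,::-1],None,fx=4,fy=4))
E
```

```text
t 7.77 p [526.5  91.3 218.7] yaw -179.7 w 21.4 F [-0.5  0.6 -1. ]
shift units [-0.01 -0.36  2.18] rot units [-0.01 -0.04  0.08]
per row n= 3.0 [-0.002 -0.121  0.728] [-0.002 -0.013  0.026]
```

View pics/s5.png

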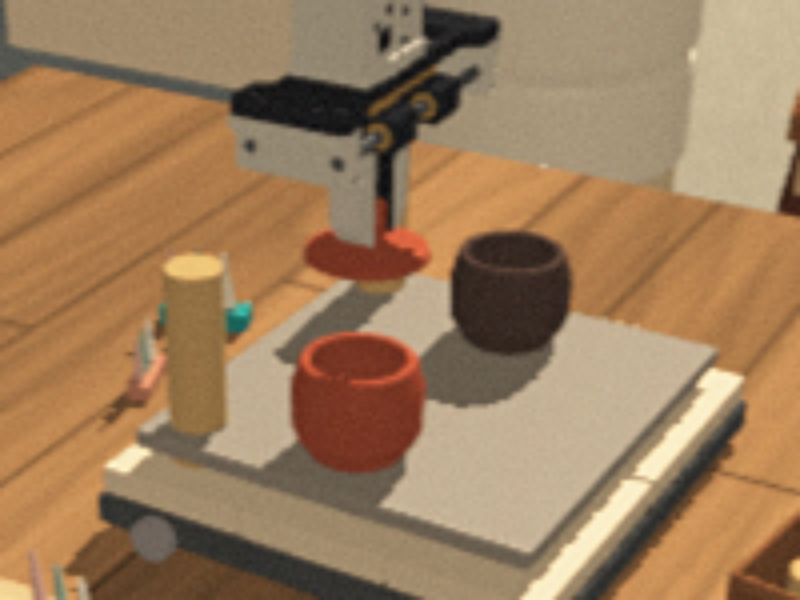

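View pics/t5.png

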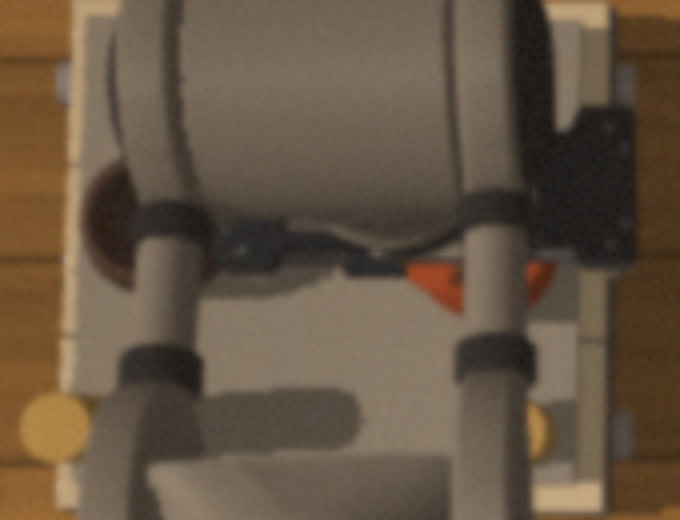

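Request:
step_arm --moves '[0,-0.12,0.73,0,0,0.03,1,0,-0.12,0.73,0,0,0.03,1,0,-0.12,0.5,0,0,0.03,1,0,0,0,0,0,0,1,0,0,0,0,0,0,1]'

```text
time: 8.28
tool_pos: [525.9, 78.3, 182.3]
tcp_rot: [-3.138, 0.002, 3.138]
contact_force: [-0.7, 0.6, -0.9]
grip_width: 21.7
```

```bash
python3 g.py 526.5 84 165 180 3;python3 - <<'E'
from h import *
cv2.imwrite('pics/s6.png',cv2.resize(capture('scene')[90:210,220:380,::-1],None,fx=5,fy=5))
E
```

```text
t 8.28 p [525.9  78.3 182.3] yaw 179.8 w 21.7 F [-0.7  0.6 -0.9]
shift units [-0.03  0.29  0.87] rot units [-0.05  0.03 -0.05]
per row n= 3.0 [-0.009  0.096  0.288] [-0.015  0.01  -0.017]
```

View pics/s6.png

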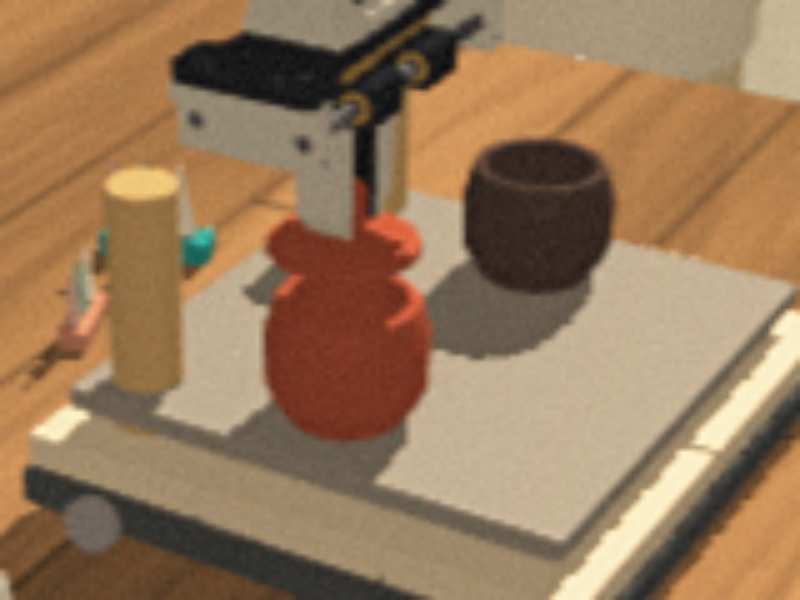

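Run:
```python
from h import *
print(ray('scene',(288.5,139.1),176.5)); print([get_obs()['tool_pos'].round(1) for _ in range(2)])
```

```text
[533.75257929  65.90534293 176.5       ]
[array([525.9,  78.3, 182.4]), array([525.9,  78.3, 182.4])]
```

Request:
step_arm --moves '[0,0.15,0.3,0,0,-0.02,1,0,0.13,0.3,0,0,-0.02,1]'

```text
time: 8.5
tool_pos: [527.3, 83.2, 172.5]
tcp_rot: [-3.138, 0.007, 3.14]
contact_force: [0.3, 0.7, -0.2]
grip_width: 21.4
```

```bash
python3 g.py 526.5 84 160 180 3
```

```text
t 8.5 p [527.3  83.2 172.5] yaw 179.9 w 21.4 F [ 0.3  0.7 -0.2]
shift units [0.04 0.04 0.62] rot units [-0.05  0.1  -0.03]
per row n= 3.0 [0.015 0.014 0.208] [-0.017  0.034 -0.01 ]
```

Run:
```python
from h import *
a=proj('scene',[525.9,78.3,173.5]); print('expected in s6 crop',(a-[220,90]+.5)*5, 'rim exp',(proj('scene',[526,83.5,140])-[220,90]+.5)*5)
th=np.linspace(0,6.28,60)
e=np.array([(proj('scene',[525.9+38*np.cos(t),78.3+38*np.sin(t),173])-[220,90]+.5)*5 for t in th]); print(e.min(0),e.max(0))
im=capture('scene'); cv2.imwrite('pics/s7.png',cv2.resize(im[90:210,220:380,::-1],None,fx=5,fy=5)); 
o=get_obs();p=o['tool_pos']; print(p)
e=np.array([(proj('scene',[p[0]+38*np.cos(t),p[1]+38*np.sin(t),p[2]-8])-[220,90]+.5)*5 for t in th]); print(e.min(0),e.max(0))
e=np.array([(proj('scene',[526.5+36*np.cos(t),83.5+36*np.sin(t),138])-[220,90]+.5)*5 for t in th]); print(e.min(0),e.max(0))
```

```text
expected in s6 crop [343.14021413 239.89909555] rim exp [347.58003219 297.53234175]
[264.0621739  206.50143768] [422.46807022 277.25866523]
[526.76716055  83.70566718 171.25685397]
[271.42590559 220.57757056] [428.60577132 291.59753263]
[275.01613717 267.85647018] [422.07491007 336.81599403]
```

View pics/s7.png

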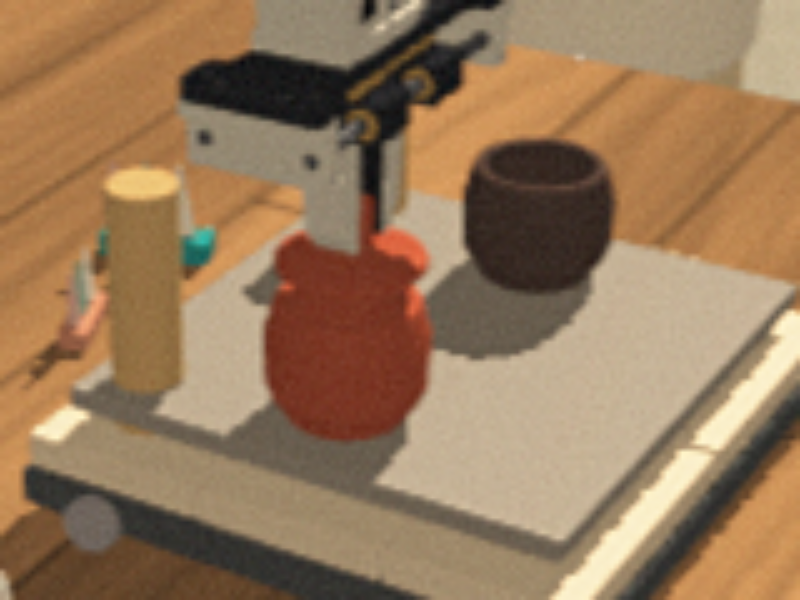

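Request:
step_arm --moves '[0.05,-0.03,0.25,0,0.03,0,1,0,0,0.25,0,0.03,0,1]'

```text
time: 8.72
tool_pos: [526.1, 83.6, 161.4]
tcp_rot: [-3.138, 0.003, 3.141]
contact_force: [-0.5, -0.2, -0.8]
grip_width: 21.1
```

Request:
step_arm --moves '[0,0,0.12,0,0,0,1,0,0,0.12,0,0,0,1]'

```text
time: 8.88
tool_pos: [525.8, 83.8, 155.3]
tcp_rot: [-3.138, 0.001, 3.141]
contact_force: [-0.4, 0.1, -0.3]
grip_width: 21.5
```

Request:
step_arm --moves '[0,0,0.05,0,0,0,1,0,0,0.05,0,0,0,1]'

```text
time: 9.05
tool_pos: [525.6, 83.8, 152.5]
tcp_rot: [-3.138, 0.001, -3.142]
contact_force: [-0.8, -0.4, 4.5]
grip_width: 21.2
```

Request:
step_arm --moves '[0,0,0.05,0,0,0,1]'

```text
time: 9.13
tool_pos: [525.9, 83.8, 152.4]
tcp_rot: [-3.138, 0.001, -3.141]
contact_force: [-4.9, -0.6, 14.6]
grip_width: 21.1
```

Request:
step_arm --moves '[0,0,0.05,0,0,0,1]'

```text
time: 9.22
tool_pos: [525.9, 83.8, 152.5]
tcp_rot: [-3.138, 0.002, -3.141]
contact_force: [-3.9, -0.7, 7.7]
grip_width: 21.1
```

Request:
step_arm --moves '[0,0,-0.03,0,0,0,0,0,0,0,0,0,0,0,0,0,0,0,0,0,0,0,0,0,0,0,0,0]'

```text
time: 9.55
tool_pos: [526.7, 83.8, 154.3]
tcp_rot: [-3.138, 0.005, -3.142]
contact_force: [-0.3, 0.2, 0.2]
grip_width: 42.7
```

Request:
step_arm --moves '[0,0,-0.2,0,0,0,0,0,0,-0.5,0,0,0,0,0,0,-1,0,0,0,0,0,0,-1,0,0,0,0,0,0,-1,0,0,0,0,0,0,-1,0,0,0,0]'

```text
time: 10.05
tool_pos: [523.9, 84.0, 250.1]
tcp_rot: [-3.138, -0.005, 3.141]
contact_force: [0.0, 0.4, 0.4]
grip_width: 46.1
```

```bash
python3 - <<'E'
from h import *
cv2.imwrite('pics/s8.png',cv2.resize(capture('scene')[90:210,220:380,::-1],None,fx=5,fy=5))
E
python3 g.py 629 -307 200 180 20
```

```text
t 10.1 p [525.8  84.  254.6] yaw 180.0 w 45.8 F [ 1.3 -0.4  2.6]
shift units [ -5.15 -19.54   2.81] rot units [-0.05  0.04 -0.  ]
per row n= 20.0 [-0.258 -0.977  0.141] [-0.002  0.002 -0.   ]
```

View pics/s8.png

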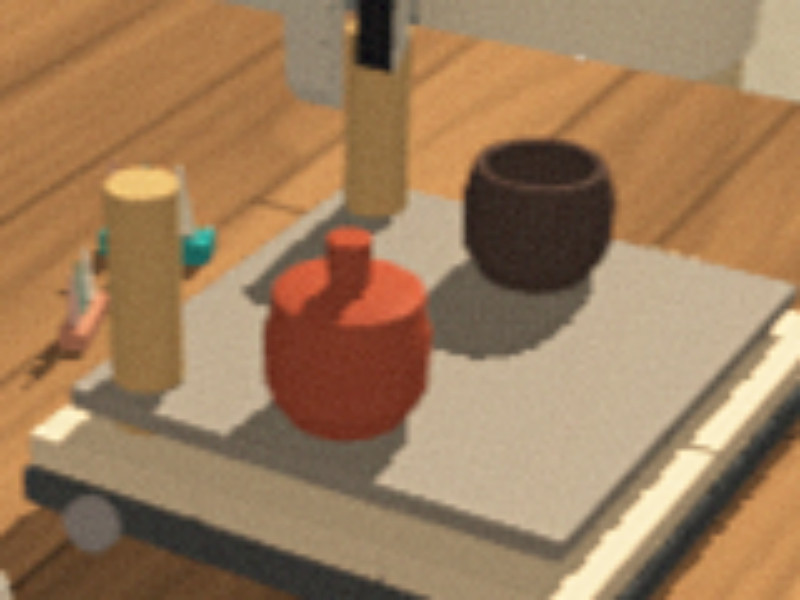

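The red lid is seated: disc flat on the jar at crop (350,285). Next is the dark lid.

Request:
step_arm --moves '[-0.25,-0.95,0,0,0,0,0,-0.25,-0.95,0,0,0,0,0,-0.25,-0.95,0,0,0,0,0,-0.25,-0.95,0,0,0,0,0,-0.25,-0.95,0,0,0,0,0,-0.25,-0.95,0,0,0,0,0,-0.25,-0.95,0,0,0,0,0,-0.25,-0.95,0,0,0,0,0]'

```text
time: 10.77
tool_pos: [568.8, -70.1, 266.1]
tcp_rot: [-3.138, 0.017, -3.134]
contact_force: [0.6, -0.9, 0.4]
grip_width: 45.7
```

Request:
step_arm --moves '[-0.25,-0.95,0.1,0,0,0,0,-0.25,-0.95,0.1,0,0,0,0,-0.25,-0.95,0.2,0,0,0,0,-0.25,-0.95,0.2,0,0,0,0,-0.25,-0.95,0.2,0,0,0,0,-0.25,-0.95,0.2,0,0,0,0,-0.25,-0.95,0.2,0,0,0,0,-0.25,-0.95,0.2,0,0,0,0]'

```text
time: 11.43
tool_pos: [612.6, -230.3, 245.9]
tcp_rot: [-3.136, 0.024, -3.134]
contact_force: [0.7, -0.0, 0.2]
grip_width: 45.7
```

```bash
python3 g.py 630 -308.5 120 180 6
```

```text
t 11.43 p [ 612.6 -230.3  245.9] yaw -179.6 w 45.7 F [ 0.7 -0.   0.2]
shift units [-0.69 -3.88  6.34] rot units [-0.08  0.34  0.1 ]
per row n= 6.0 [-0.115 -0.647  1.056] [-0.014  0.057  0.017]
```

Request:
step_arm --moves '[-0.1,-0.6,0.75,-0.01,0.05,0.01,0,-0.1,-0.6,0.75,-0.01,0.05,0.01,0,-0.1,-0.6,0.75,-0.01,0.05,0.01,0,-0.1,-0.6,0.75,-0.01,0.05,0.01,0,-0.1,-0.6,0.75,-0.01,0.05,0.01,0,-0.1,-0.6,0.75,-0.01,0.05,0.01,0,0,0,0.75,0,0,0,0,0,0,0.5,0,0,0,0]'

```text
time: 12.1
tool_pos: [626.2, -309.6, 121.3]
tcp_rot: [-3.141, 0.0, 3.142]
contact_force: [0.6, 0.1, -0.8]
grip_width: 46.1
```

```bash
python3 g.py 630 -308.5 60 180 4
```

```text
t 12.1 p [ 626.2 -309.6  121.3] yaw 180.0 w 46.1 F [ 0.6  0.1 -0.8]
shift units [-0.19  0.06  3.07] rot units [-0.01  0.   -0.  ]
per row n= 4.0 [-0.047  0.014  0.767] [-0.001  0.001 -0.   ]
```

Request:
step_arm --moves '[-0.08,0.02,0.77,0,0,0,0,-0.08,0.02,0.77,0,0,0,0,-0.08,0.02,0.77,0,0,0,0,-0.02,0,0.5,0,0,0,0,0,0,0,0,0,0,0]'

```text
time: 12.52
tool_pos: [628.8, -305.4, 55.6]
tcp_rot: [3.137, -0.008, -3.141]
contact_force: [-0.4, 0.2, -0.0]
grip_width: 45.8
```

```bash
python3 g.py 630 -308.5 34 180 2;python3 - <<'E'
from h import *
cv2.imwrite('pics/s9.png',cv2.resize(capture('scene')[200:320,150:310,::-1],None,fx=5,fy=5))
E
```

```text
t 12.52 p [ 628.8 -305.4   55.6] yaw -179.9 w 45.8 F [-0.4  0.2 -0. ]
shift units [-0.07 -0.16  1.08] rot units [ 0.07 -0.12  0.02]
per row n= 2.0 [-0.035 -0.079  0.54 ] [ 0.036 -0.058  0.008]
```

View pics/s9.png

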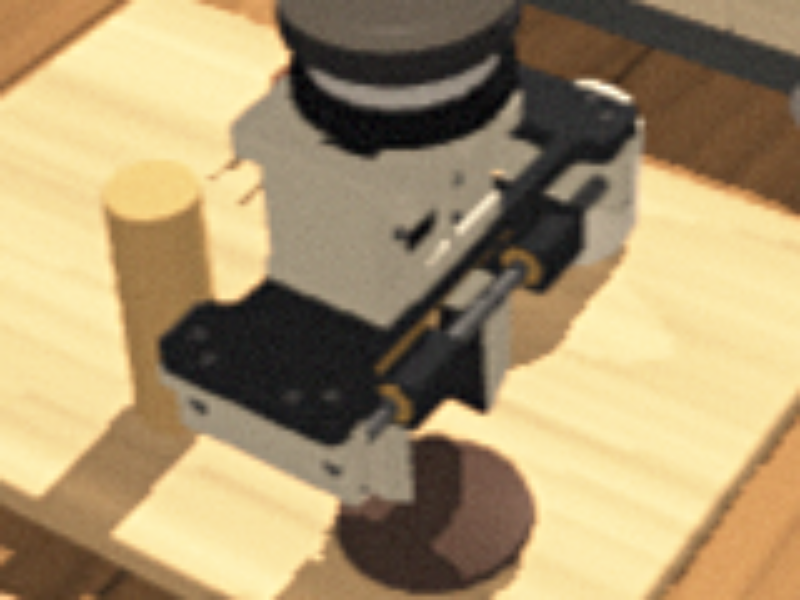

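Request:
step_arm --moves '[-0.02,-0.08,0.5,0.04,-0.06,0,0,-0.02,-0.08,0.5,0.03,-0.05,0,0]'

```text
time: 12.73
tool_pos: [631.7, -309.4, 39.1]
tcp_rot: [-3.138, 0.006, -3.14]
contact_force: [-0.3, 1.1, -0.0]
grip_width: 46.0
```

```bash
python3 g.py 630 -308.5 34.5 180 1;python3 - <<'E'
from h import *
cv2.imwrite('pics/s10.png',cv2.resize(capture('scene')[200:320,150:310,::-1],None,fx=5,fy=5))
E
```

```text
t 12.73 p [ 631.7 -309.4   39.1] yaw -179.9 w 46.0 F [-0.3  1.1 -0. ]
shift units [0.09 0.05 0.23] rot units [-0.05  0.09  0.03]
per row n= 1.0 [0.089 0.048 0.232] [-0.054  0.086  0.029]
```

View pics/s10.png

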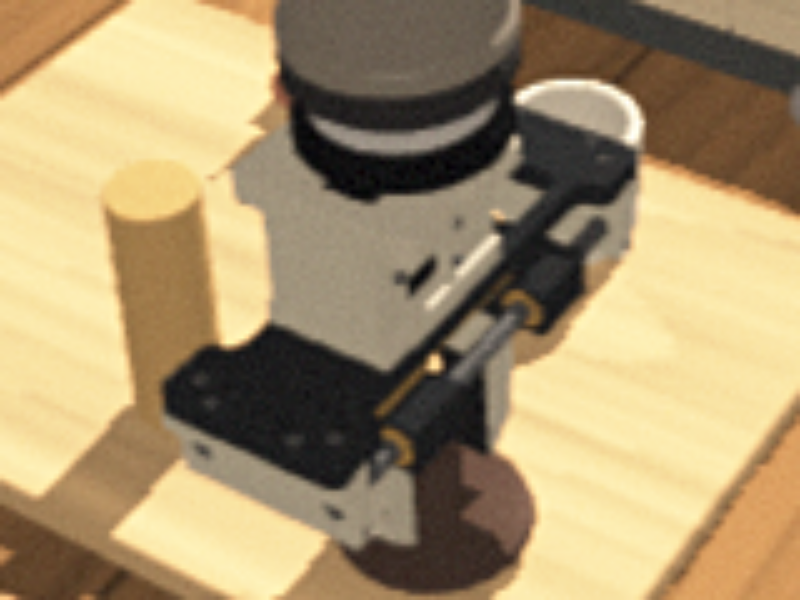

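Request:
step_arm --moves '[0.04,0.03,0.22,-0.04,0.06,0.02,0,0,0,0,0,0,0,1,0,0,0,0,0,0,1,0,0,0,0,0,0,1,0,0,0,0,0,0,1,0,0,0,0,0,0,1,0,0,0,0,0,0,1]'

```text
time: 13.37
tool_pos: [630.5, -309.4, 33.5]
tcp_rot: [-3.141, 0.001, 3.141]
contact_force: [-0.3, 0.3, -1.5]
grip_width: 21.2
```

Request:
step_arm --moves '[0,0,0,0,0,0,1,0,0,-0.3,0,0,0,1,0,0,-0.5,0,0,0,1,0,0,-0.8,0,0,0,1,0,0,-1,0,0,0,1,0,0,-1,0,0,0,1,0,0,-1,0,0,0,1,0,0,-1,0,0,0,1]'

```text
time: 14.03
tool_pos: [628.1, -307.9, 148.7]
tcp_rot: [3.137, -0.006, 3.141]
contact_force: [0.3, -0.2, -0.3]
grip_width: 21.3
```

```bash
python3 g.py 541 270 255 180 29;python3 - <<'E'
from h import *
cv2.imwrite('pics/s11.png',cv2.resize(capture('scene')[150:310,150:360,::-1],None,fx=3.7,fy=3.7))
E
```

```text
t 14.03 p [ 628.1 -307.9  148.7] yaw 180.0 w 21.3 F [ 0.3 -0.2 -0.3]
shift units [ 4.4  28.92 -5.17] rot units [ 0.06 -0.09 -0.  ]
per row n= 29.0 [ 0.152  0.997 -0.178] [ 0.002 -0.003 -0.   ]
```

View pics/s11.png

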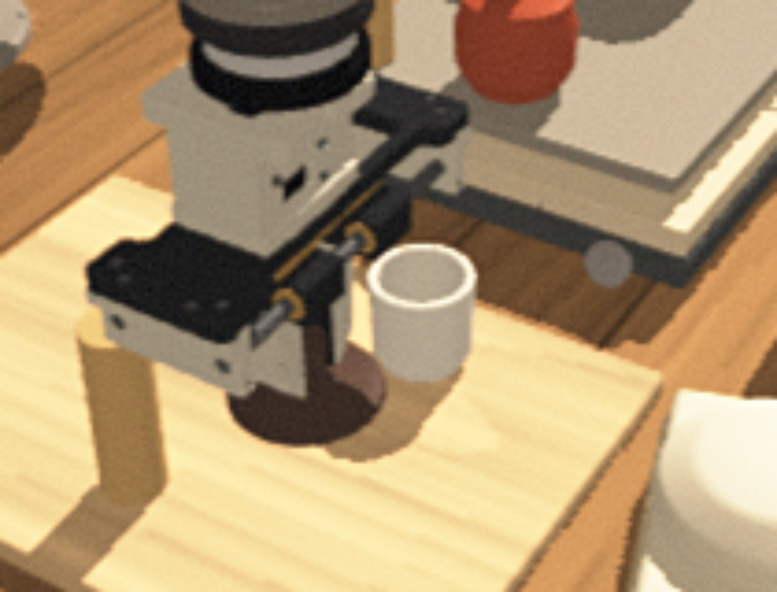

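Request:
step_arm --moves '[0.15,0.98,-0.7,0,0,0,1,0.15,0.98,-0.7,0,0,0,1,0.15,0.98,-0.7,0,0,0,1,0.15,0.98,-0.7,0,0,0,1,0.15,0.98,-0.7,0,0,0,1,0.15,0.98,-0.7,0,0,0,1,0.15,0.98,-0.6,0,0,0,1,0.15,0.98,-0.2,0,0,0,1]'

```text
time: 14.75
tool_pos: [604.8, -150.9, 266.2]
tcp_rot: [-3.135, 0.011, 3.135]
contact_force: [-0.2, 0.4, -0.8]
grip_width: 20.9
```

Request:
step_arm --moves '[0.15,0.98,0,0,0,0,1,0.15,0.98,0,0,0,0,1,0.15,0.98,0,0,0,0,1,0.15,0.98,0,0,0,0,1,0.15,0.98,0,0,0,0,1,0.15,0.98,0,0,0,0,1,0.15,0.98,0,0,0,0,1,0.15,0.98,0,0,0,0,1]'

```text
time: 15.42
tool_pos: [580.3, 13.8, 274.8]
tcp_rot: [-3.132, 0.025, 3.134]
contact_force: [-0.2, 0.6, -1.0]
grip_width: 21.4
```

```bash
python3 g.py 540 270 235 180 14
```

```text
t 15.42 p [580.3  13.8 274.8] yaw 179.6 w 21.4 F [-0.2  0.6 -1. ]
shift units [ 2.16 12.81  1.81] rot units [-0.14  0.36 -0.11]
per row n= 14.0 [0.154 0.915 0.129] [-0.01   0.026 -0.008]
```

Request:
step_arm --moves '[0.15,0.9,0.1,-0.01,0.03,-0.01,1,0.15,0.9,0.1,-0.01,0.03,-0.01,1,0.15,0.9,0.1,-0.01,0.03,-0.01,1,0.15,0.9,0.1,-0.01,0.03,-0.01,1,0.15,0.9,0.1,-0.01,0.03,-0.01,1,0.15,0.9,0.1,-0.01,0.03,-0.01,1,0.15,0.9,0.1,-0.01,0.03,-0.01,1,0.15,0.9,0.1,-0.01,0.03,-0.01,1]'

```text
time: 16.08
tool_pos: [555.1, 165.7, 264.6]
tcp_rot: [-3.138, 0.019, 3.141]
contact_force: [0.0, -0.2, -1.1]
grip_width: 21.4
```

```bash
python3 g.py 540 270 220 180 6
```

```text
t 16.08 p [555.1 165.7 264.6] yaw 180.0 w 21.4 F [ 0.  -0.2 -1.1]
shift units [0.8  5.22 2.2 ] rot units [-0.05  0.27 -0.01]
per row n= 6.0 [0.133 0.87  0.366] [-0.009  0.045 -0.002]
```

Request:
step_arm --moves '[0.13,0.87,0.36,-0.01,0.04,0,1,0.13,0.87,0.36,-0.01,0.04,0,1,0.13,0.87,0.36,-0.01,0.04,0,1,0.13,0.87,0.36,-0.01,0.04,0,1,0.13,0.87,0.36,-0.01,0.04,0,1,0.05,0.4,0.2,0,0.04,0,1,0,0,0,0,0,0,1,0,0,0,0,0,0,1]'

```text
time: 16.75
tool_pos: [539.7, 268.7, 228.9]
tcp_rot: [3.139, 0.01, -3.138]
contact_force: [-0.4, -0.4, -1.6]
grip_width: 21.3
```

```bash
python3 g.py 540 270 175 180 4
```

```text
t 16.75 p [539.7 268.7 228.9] yaw -179.8 w 21.3 F [-0.4 -0.4 -1.6]
shift units [0.01 0.06 2.69] rot units [0.04 0.14 0.06]
per row n= 4.0 [0.002 0.015 0.674] [0.009 0.035 0.014]
```

Request:
step_arm --moves '[0,0.02,0.67,0.01,0.04,0.01,1,0,0.02,0.67,0.01,0.04,0.01,1,0,0.02,0.67,0.01,0.03,0.01,1,0,0,0.4,0,0.03,0.01,1,0,0,0,0,0,0,1]'

```text
time: 17.17
tool_pos: [543.0, 265.8, 183.7]
tcp_rot: [3.141, 0.007, 3.139]
contact_force: [0.1, 0.5, -1.2]
grip_width: 21.3
```

```bash
python3 g.py 540 270 165 180 2;python3 - <<'E'
from h import *
cv2.imwrite('pics/s12.png',cv2.resize(capture('scene')[70:190,240:400,::-1],None,fx=5,fy=5))
th=np.linspace(0,6.28,60); p=get_obs()['tool_pos']
def ext(c,r,z): 
    e=np.array([(proj('scene',[c[0]+r*np.cos(t),c[1]+r*np.sin(t),z])-[240,70]+.5)*5 for t in th]); return e.min(0),e.max(0)
print(p,ext(p,38,p[2]-8),ext((541,270),42,110))
E
```

```text
t 17.17 p [543.  265.8 183.7] yaw 179.9 w 21.3 F [ 0.1  0.5 -1.2]
shift units [0.16 0.21 0.94] rot units [ 0.01  0.11 -0.03]
per row n= 2.0 [0.079 0.104 0.468] [ 0.006  0.053 -0.016]
[543.34183505 265.88893666 184.60797994] (array([371.24660017, 178.0975283 ]), array([514.90754938, 234.63345755])) (array([358.21237986, 282.60884817]), array([511.88864017, 349.24403044]))
```

View pics/s12.png

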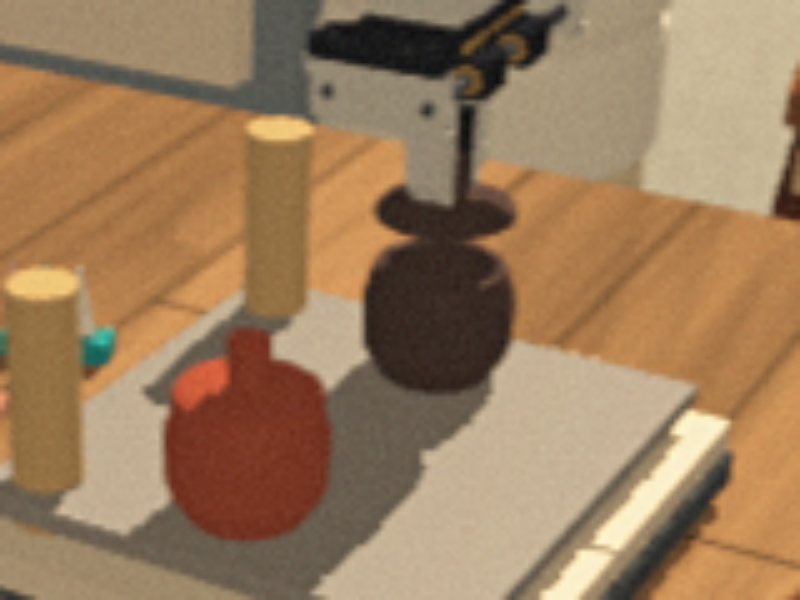

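Request:
step_arm --moves '[0.07,0.11,0.4,0,0.05,-0.01,1,0.05,0.1,0.4,0,0.05,-0.01,1,0,0,0,0,0,0,1]'

```text
time: 17.47
tool_pos: [542.4, 269.7, 169.9]
tcp_rot: [3.139, 0.005, 3.139]
contact_force: [-0.3, -0.4, -1.6]
grip_width: 21.4
```

```bash
python3 g.py 540.5 270 160 180 1
```

```text
t 17.47 p [542.4 269.7 169.9] yaw 179.9 w 21.4 F [-0.3 -0.4 -1.6]
shift units [0.1  0.02 0.49] rot units [ 0.04  0.07 -0.03]
per row n= 1.0 [0.097 0.016 0.493] [ 0.035  0.072 -0.035]
```

Request:
step_arm --moves '[0.07,0,0.25,0.01,0.03,-0.01,1,0.03,0,0.25,0.01,0.03,0,1,0,0,0.12,0,0,0,1]'

```text
time: 17.72
tool_pos: [540.7, 270.1, 157.3]
tcp_rot: [3.14, 0.002, 3.14]
contact_force: [0.1, -0.1, -0.1]
grip_width: 21.2
```

Request:
step_arm --moves '[0,0,0.1,0,0,0,1]'

```text
time: 17.8
tool_pos: [540.5, 270.1, 154.9]
tcp_rot: [3.14, 0.002, 3.141]
contact_force: [-0.4, 0.3, -0.8]
grip_width: 21.5
```

Request:
step_arm --moves '[0,0,0.05,0,0,0,1]'

```text
time: 17.88
tool_pos: [540.4, 270.1, 153.5]
tcp_rot: [3.14, 0.001, 3.141]
contact_force: [0.2, -0.0, 0.2]
grip_width: 21.3
```

Request:
step_arm --moves '[0,0,0.05,0,0,0,1]'

```text
time: 17.97
tool_pos: [540.4, 270.2, 152.4]
tcp_rot: [3.14, 0.001, 3.141]
contact_force: [-0.1, -0.6, -1.2]
grip_width: 21.1
```

Request:
step_arm --moves '[0,0,0.05,0,0,0,1]'

```text
time: 18.05
tool_pos: [540.4, 270.2, 151.3]
tcp_rot: [3.14, 0.001, 3.141]
contact_force: [-0.0, -1.0, -0.5]
grip_width: 20.9
```

Request:
step_arm --moves '[0,0,0.03,0,0,0,1]'

```text
time: 18.13
tool_pos: [540.5, 270.3, 150.8]
tcp_rot: [3.14, 0.002, 3.141]
contact_force: [-0.2, -0.0, 2.4]
grip_width: 21.4
```

Request:
step_arm --moves '[0,0,0.03,0,0,0,1]'

```text
time: 18.22
tool_pos: [540.7, 270.3, 150.7]
tcp_rot: [3.14, 0.002, 3.141]
contact_force: [-1.6, -0.8, 4.9]
grip_width: 21.2
```

Contact at the expected seat height (about 151). Releasing.

Request:
step_arm --moves '[0,0,0,0,0,0,0,0,0,0,0,0,0,0,0,0,0,0,0,0,0,0,0,0,0,0,0,0]'

```text
time: 18.55
tool_pos: [541.2, 270.5, 151.4]
tcp_rot: [3.139, 0.004, 3.141]
contact_force: [0.4, -0.2, -0.8]
grip_width: 43.0
```

Request:
step_arm --moves '[0,0,-0.2,0,0,0,0,0,0,-0.5,0,0,0,0,0,0,-1,0,0,0,0,0,0,-1,0,0,0,0,0,0,-1,0,0,0,0,0,0,-1,0,0,0,0]'

```text
time: 19.05
tool_pos: [538.7, 269.4, 247.0]
tcp_rot: [-3.141, -0.005, 3.141]
contact_force: [0.7, 0.1, 0.2]
grip_width: 46.0
```

```bash
python3 - <<'E'
from h import *
cv2.imwrite('pics/s13.png',cv2.resize(capture('scene')[70:190,240:400,::-1],None,fx=5,fy=5))
E
python3 g.py 583 -134 255 90 22
```

```text
t 19.1 p [540.4 270.  252. ] yaw 180.0 w 45.8 F [ 0.4 -0.3  3.4]
shift units [ -2.15 -20.2   -0.17] rot units [5.000e-02 1.000e-02 2.249e+01]
per row n= 22.0 [-0.098 -0.918 -0.008] [2.000e-03 1.000e-03 1.022e+00]
```

View pics/s13.png

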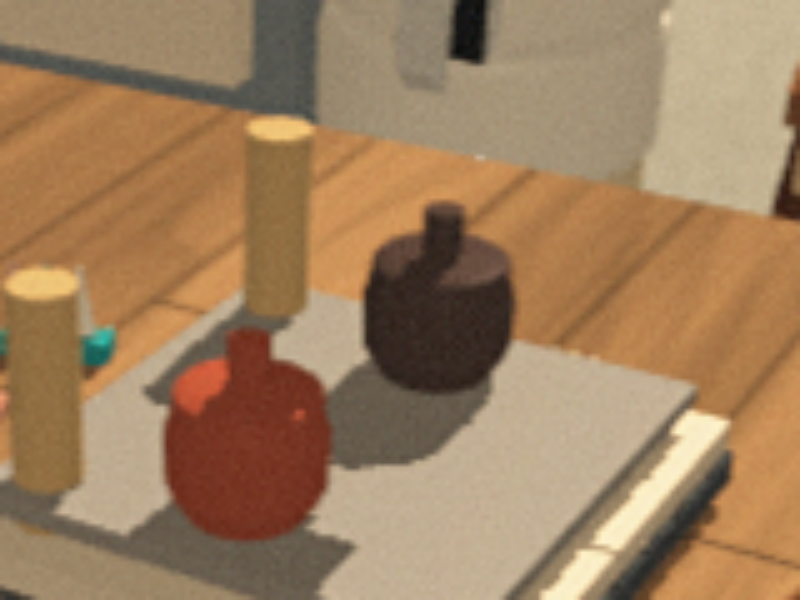

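Both lids are seated. I'll work out the numbers for the combined turn and traverse to the cup.

```bash
cat > trav.py <<'E'
import sys; from h import *
# x y z yaw n : list rounded row values (tool-axis shift, turn) toward the target
def rows(x,y,z,yaw,n):
    o=get_obs(); p=o['tool_pos']; th=np.degrees(o['tcp_rot'][2]); d=(np.array([x,y,z])-p)/n/20
    dy=((yaw-th+180)%360-180)
    for k in range(n):
        a=np.radians(th+dy*k/n); print([round(d[0]*np.cos(a)+d[1]*np.sin(a),2),round(d[0]*np.sin(a)-d[1]*np.cos(a),2),round(-d[2],2),0,0,round(-dy/n/4,2)])
a=list(map(float,sys.argv[1:])); rows(*a[:4],int(a[4]))
E
python3 trav.py 583 -130 255 90 23
```

```text
[np.float64(-0.09), np.float64(-0.87), np.float64(-0.01), 0, 0, np.float64(0.98)]
[np.float64(-0.15), np.float64(-0.86), np.float64(-0.01), 0, 0, np.float64(0.98)]
[np.float64(-0.21), np.float64(-0.85), np.float64(-0.01), 0, 0, np.float64(0.98)]
[np.float64(-0.27), np.float64(-0.83), np.float64(-0.01), 0, 0, np.float64(0.98)]
[np.float64(-0.32), np.float64(-0.81), np.float64(-0.01), 0, 0, np.float64(0.98)]
[np.float64(-0.38), np.float64(-0.79), np.float64(-0.01), 0, 0, np.float64(0.98)]
[np.float64(-0.43), np.float64(-0.76), np.float64(-0.01), 0, 0, np.float64(0.98)]
[np.float64(-0.48), np.float64(-0.73), np.float64(-0.01), 0, 0, np.float64(0.98)]
[np.float64(-0.53), np.float64(-0.69), np.float64(-0.01), 0, 0, np.float64(0.98)]
[np.float64(-0.58), np.float64(-0.66), np.float64(-0.01), 0, 0, np.float64(0.98)]
[np.float64(-0.62), np.float64(-0.62), np.float64(-0.01), 0, 0, np.float64(0.98)]
[np.float64(-0.66), np.float64(-0.57), np.float64(-0.01), 0, 0, np.float64(0.98)]
[np.float64(-0.7), np.float64(-0.53), np.float64(-0.01), 0, 0, np.float64(0.98)]
[np.float64(-0.73), np.float64(-0.48), np.float64(-0.01), 0, 0, np.float64(0.98)]
[np.float64(-0.76), np.float64(-0.43), np.float64(-0.01), 0, 0, np.float64(0.98)]
[np.float64(-0.79), np.float64(-0.37), np.float64(-0.01), 0, 0, np.float64(0.98)]
[np.float64(-0.81), np.float64(-0.32), np.float64(-0.01), 0, 0, np.float64(0.98)]
[np.float64(-0.83), np.float64(-0.26), np.float64(-0.01), 0, 0, np.float64(0.98)]
[np.float64(-0.85), np.float64(-0.2), np.float64(-0.01), 0, 0, np.float64(0.98)]
[np.float64(-0.86), np.float64(-0.15), np.float64(-0.01), 0, 0, np.float64(0.98)]
[np.float64(-0.87), np.float64(-0.09), np.float64(-0.01), 0, 0, np.float64(0.98)]
[np.float64(-0.87), np.float64(-0.03), np.float64(-0.01), 0, 0, np.float64(0.98)]
[np.float64(-0.87), np.float64(0.03), np.float64(-0.01), 0, 0, np.float64(0.98)]
```

Request:
step_arm --moves '[-0.1,-0.87,0,0,0,0.98,-1,-0.15,-0.86,0,0,0,0.98,-1,-0.2,-0.85,0,0,0,0.98,-1,-0.25,-0.83,0,0,0,0.98,-1,-0.3,-0.81,0,0,0,0.98,-1,-0.4,-0.8,0,0,0,0.98,-1,-0.45,-0.75,0,0,0,0.98,-1,-0.5,-0.73,0,0,0,0.98,-1]'

```text
time: 19.77
tool_pos: [556.0, 129.5, 262.6]
tcp_rot: [3.126, 0.012, 2.576]
contact_force: [0.6, 0.3, -0.6]
grip_width: 90.9
```

Request:
step_arm --moves '[-0.55,-0.7,0,0,0,0.98,-1,-0.6,-0.65,0,0,0,0.98,-1,-0.62,-0.62,0,0,0,0.98,-1,-0.65,-0.57,0,0,0,0.98,-1,-0.7,-0.53,0,0,0,0.98,-1,-0.73,-0.48,0,0,0,0.98,-1,-0.76,-0.43,0,0,0,0.98,-1,-0.8,-0.37,0,0,0,0.98,-1]'

```text
time: 20.43
tool_pos: [567.5, -17.8, 269.3]
tcp_rot: [3.115, 0.006, 2.0]
contact_force: [0.4, 0.3, -1.4]
grip_width: 91.7
```

```bash
python3 trav.py 583 -134 200 90 8 | sed 's/np.float64//g'; python3 g.py 583 -134 200 90
```

```text
[(-0.7), (-0.21), (0.43), 0, 0, (0.77)]
[(-0.71), (-0.18), (0.43), 0, 0, (0.77)]
[(-0.72), (-0.14), (0.43), 0, 0, (0.77)]
[(-0.73), (-0.1), (0.43), 0, 0, (0.77)]
[(-0.73), (-0.06), (0.43), 0, 0, (0.77)]
[(-0.73), (-0.02), (0.43), 0, 0, (0.77)]
[(-0.73), (0.02), (0.43), 0, 0, (0.77)]
[(-0.73), (0.06), (0.43), 0, 0, (0.77)]
t 20.43 p [567.5 -17.8 269.3] yaw 114.6 w 91.7 F [ 0.4  0.3 -1.4]
shift units [-5.58 -1.81  3.45] rot units [ 0.39 -0.    6.15]
```

Request:
step_arm --moves '[-0.7,-0.21,0.43,0.05,0,0.77,-1,-0.7,-0.18,0.43,0.05,0,0.77,-1,-0.7,-0.14,0.43,0.05,0,0.77,-1,-0.7,-0.1,0.43,0.05,0,0.77,-1,-0.7,-0.06,0.43,0.05,0,0.77,-1,-0.7,-0.02,0.43,0.05,0,0.77,-1,-0.7,0.02,0.43,0.05,0,0.77,-1,-0.3,0.03,0.2,0.05,0,0.7,-1]'

```text
time: 21.1
tool_pos: [583.5, -131.1, 211.6]
tcp_rot: [3.131, 0.003, 1.549]
contact_force: [0.1, 0.1, 0.0]
grip_width: 92.0
```

Request:
step_arm --moves '[0,0,0,0,0,0,-1]'

```text
time: 21.18
tool_pos: [583.4, -132.4, 211.2]
tcp_rot: [3.132, 0.003, 1.546]
contact_force: [-0.4, 0.2, 0.4]
grip_width: 91.6
```

```bash
python3 g.py 583 -134 110 90 4
python3 - <<'E'
from h import *
cv2.imwrite('pics/s14.png',cv2.resize(capture('scene')[130:290,180:390,::-1],None,fx=3.7,fy=3.7))
E
```

```text
t 21.18 p [ 583.4 -132.4  211.2] yaw 88.6 w 91.6 F [-0.4  0.2  0.4]
shift units [-0.06 -0.07  5.06] rot units [ 0.14  0.05 -0.36]
per row n= 4.0 [-0.016 -0.017  1.265] [ 0.034  0.013 -0.089]
```

View pics/s14.png

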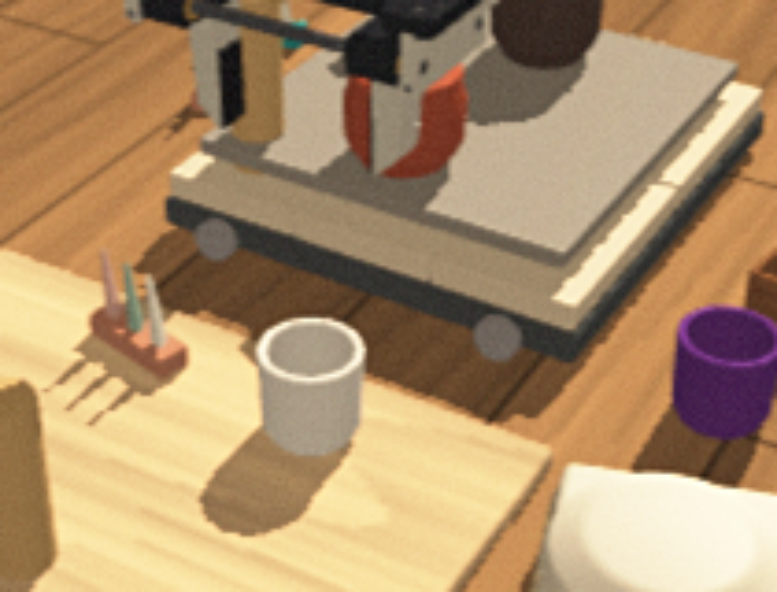

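Request:
step_arm --moves '[0,-0.02,0.95,0.03,0.01,-0.08,-1,0,-0.02,0.95,0.03,0.01,-0.08,-1,0,-0.02,0.95,0.03,0.01,-0.08,-1,0,-0.02,0.95,0.03,0.01,-0.08,-1,0,0,0.95,0,0,0,-1,0,0,0.4,0,0,0,-1,0,0,0,0,0,0,-1]'

```text
time: 21.82
tool_pos: [586.3, -129.2, 113.3]
tcp_rot: [3.127, 0.004, 1.587]
contact_force: [-0.3, 0.3, 0.2]
grip_width: 91.9
```

```bash
python3 g.py 583 -134 80 90 2
python3 - <<'E'
from h import *
cv2.imwrite('pics/s15.png',cv2.resize(capture('scene')[170:270,200:340,::-1],None,fx=5.5,fy=5.5))
cv2.imwrite('pics/t15.png',cv2.resize(capture('top')[90:220,260:410,::-1],None,fx=4.5,fy=4.5))
p=get_obs()['tool_pos']
print((proj('scene',[p[0]+46,p[1],p[2]])-[200,170]+.5)*5.5,(proj('scene',[p[0]-46,p[1],p[2]])-[200,170]+.5)*5.5)
E
```

```text
t 21.82 p [ 586.3 -129.2  113.3] yaw 90.9 w 91.9 F [-0.3  0.3  0.2]
shift units [-0.23 -0.19  1.66] rot units [0.21 0.05 0.23]
per row n= 2.0 [-0.115 -0.095  0.831] [0.103 0.027 0.117]
[465.60681112 247.4169186 ] [258.82934689 176.69393424]
```

View pics/s15.png

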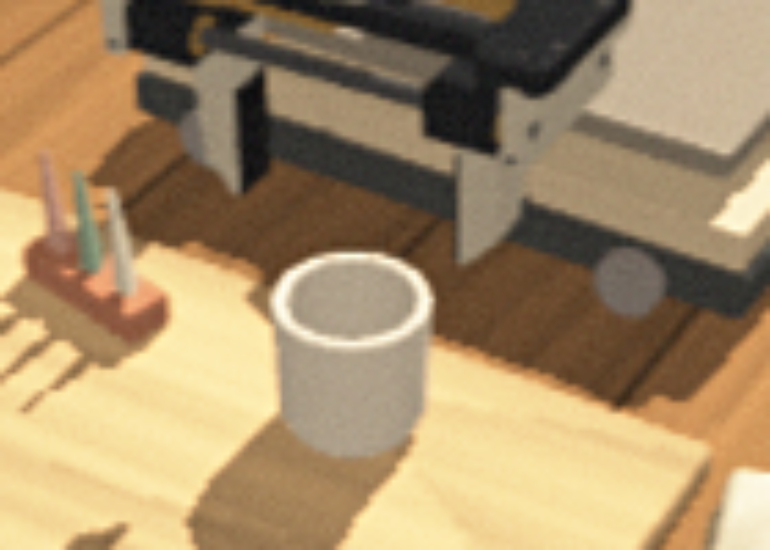

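View pics/t15.png

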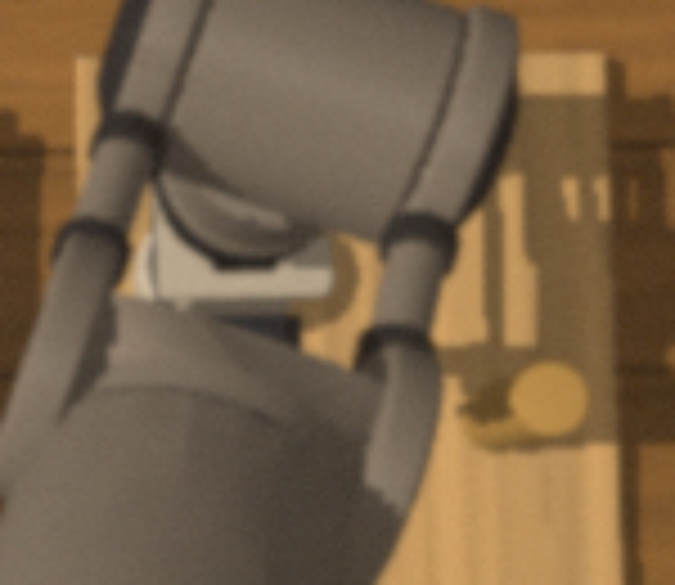

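Request:
step_arm --moves '[-0.1,-0.08,0.8,0.1,0.02,0.1,-1,-0.1,-0.08,0.6,0.1,0.02,0.1,-1,0,0,0,0,0,0,-1]'

```text
time: 22.17
tool_pos: [586.4, -134.5, 88.7]
tcp_rot: [3.133, 0.004, 1.573]
contact_force: [-0.9, 0.0, -1.1]
grip_width: 91.9
```

```bash
python3 g.py 583 -134 44 90 2
python3 - <<'E'
from h import *
cv2.imwrite('pics/s16.png',cv2.resize(capture('scene')[170:270,200:340,::-1],None,fx=5.5,fy=5.5))
E
```

```text
t 22.17 p [ 586.4 -134.5   88.7] yaw 90.1 w 91.9 F [-0.9  0.  -1.1]
shift units [ 0.04 -0.19  2.23] rot units [0.13 0.06 0.03]
per row n= 2.0 [ 0.018 -0.096  1.117] [0.063 0.031 0.013]
```

View pics/s16.png

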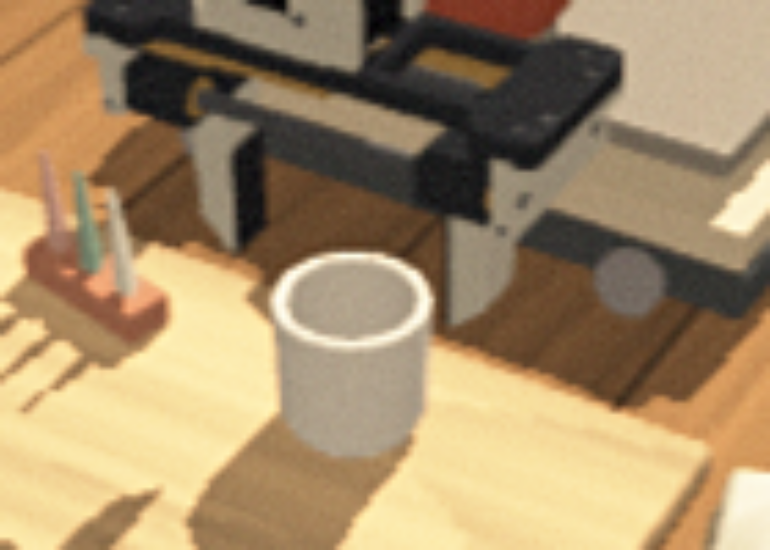

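Request:
step_arm --moves '[0.02,-0.05,0.6,0.06,0.03,0,-1,0,-0.05,0.6,0.06,0.03,0,-1,0,-0.03,0.6,0,0,0,-1,0,0,0.3,0,0,0,-1]'

```text
time: 22.55
tool_pos: [585.4, -134.9, 45.8]
tcp_rot: [3.137, 0.001, 1.573]
contact_force: [-0.6, 0.2, -0.4]
grip_width: 91.8
```

```bash
python3 g.py 583 -134 43.5 90 1
python3 - <<'E'
from h import *
cv2.imwrite('pics/s17.png',cv2.resize(capture('scene')[170:270,200:340,::-1],None,fx=5.5,fy=5.5))
E
```

```text
t 22.55 p [ 585.4 -134.9   45.8] yaw 90.1 w 91.8 F [-0.6  0.2 -0.4]
shift units [ 0.04 -0.12  0.11] rot units [0.06 0.02 0.02]
per row n= 1.0 [ 0.045 -0.122  0.112] [0.059 0.016 0.025]
```

View pics/s17.png

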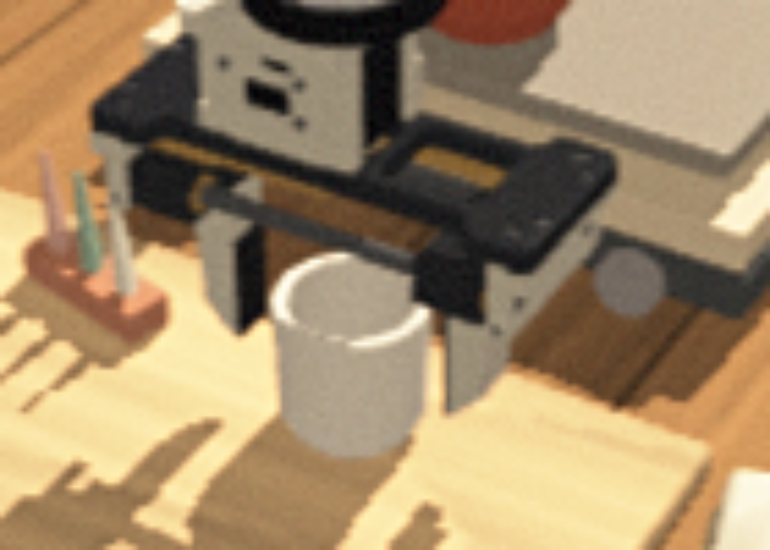

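Request:
step_arm --moves '[0.04,-0.1,0.1,0.05,0,0.02,-1,0,0,0,0,0,0,1,0,0,0,0,0,0,1,0,0,0,0,0,0,1,0,0,0,0,0,0,1,0,0,0,0,0,0,1,0,0,0,0,0,0,1,0,0,0,0,0,0,1]'

```text
time: 23.27
tool_pos: [583.5, -134.0, 43.5]
tcp_rot: [3.141, 0.001, 1.571]
contact_force: [-0.6, 0.1, -0.8]
grip_width: 62.0
```

```bash
python3 g.py 583 -134 43.5 90 1
python3 - <<'E'
from h import *
cv2.imwrite('pics/s18.png',cv2.resize(capture('scene')[170:270,200:340,::-1],None,fx=5.5,fy=5.5))
E
```

```text
t 23.27 p [ 583.5 -134.    43.5] yaw 90.0 w 62.0 F [-0.6  0.1 -0.8]
shift units [ 0.   -0.03 -0.  ] rot units [0.   0.01 0.01]
per row n= 1.0 [ 0.001 -0.026 -0.001] [0.004 0.015 0.006]
```

View pics/s18.png

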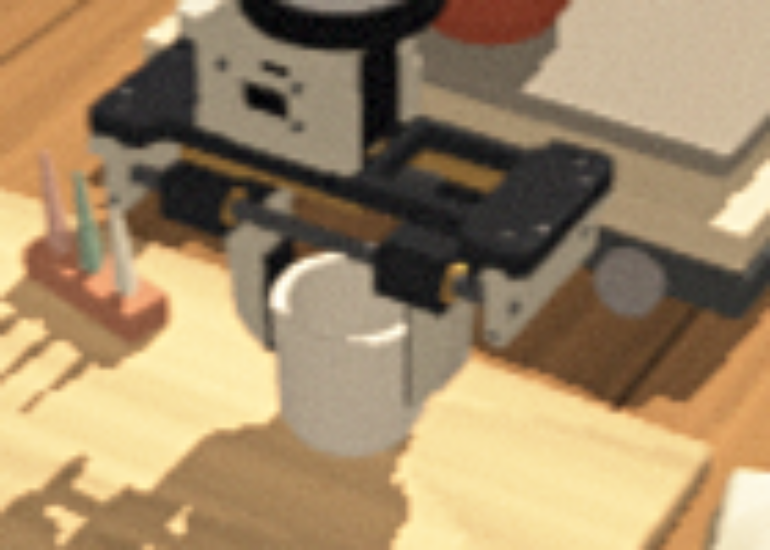

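Request:
step_arm --moves '[0,0,-0.2,0,0,0,1,0,0,-0.4,0,0,0,1,0,0,-0.8,0,0,0,1,0,0,-1,0,0,0,1,0,0,-1,0,0,0,1,0,0,-1,0,0,0,1,0,0,-1,0,0,0,1,0,0,-1,0,0,0,1]'

```text
time: 23.98
tool_pos: [580.5, -132.8, 175.4]
tcp_rot: [-3.132, -0.003, 1.571]
contact_force: [-0.1, 0.7, -0.2]
grip_width: 62.0
```

```bash
python3 g.py 533.5 176.5 240 90 17
```

```text
t 23.98 p [ 580.5 -132.8  175.4] yaw 90.0 w 62.0 F [-0.1  0.7 -0.2]
shift units [15.48 -2.38 -3.17] rot units [-0.14 -0.04  0.  ]
per row n= 17.0 [ 0.91  -0.14  -0.186] [-0.008 -0.002  0.   ]
```

Request:
step_arm --moves '[0.8,-0.12,-0.6,-0.01,0,0,1,0.9,-0.14,-0.6,-0.01,0,0,1,0.9,-0.14,-0.6,-0.01,0,0,1,0.9,-0.14,-0.6,-0.01,0,0,1,0.9,-0.14,-0.6,-0.01,0,0,1,0.9,-0.14,-0.3,-0.01,0,0,1,0.9,-0.14,0,-0.01,0,0,1,0.9,-0.14,0,-0.01,0,0,1]'

```text
time: 24.65
tool_pos: [557.6, 15.8, 255.0]
tcp_rot: [3.133, -0.001, 1.566]
contact_force: [0.1, -0.2, -0.9]
grip_width: 61.8
```

```bash
python3 g.py 533.5 176.5 240 90 9
```

```text
t 24.65 p [557.6  15.8 255. ] yaw 89.7 w 61.8 F [ 0.1 -0.2 -0.9]
shift units [ 8.03 -1.25  0.75] rot units [ 0.12 -0.01 -0.07]
per row n= 9.0 [ 0.892 -0.139  0.083] [ 0.013 -0.001 -0.008]
```

Request:
step_arm --moves '[0.9,-0.14,0.05,0.01,0,-0.01,1,0.9,-0.14,0.05,0.01,0,-0.01,1,0.9,-0.14,0.05,0.01,0,-0.01,1,0.9,-0.14,0.05,0.01,0,-0.01,1,0.9,-0.14,0.05,0.01,0,-0.01,1,0.9,-0.14,0.05,0.01,0,-0.01,1,0.9,-0.14,0.05,0.01,0,-0.01,1,0.8,-0.14,0.05,0.01,0,-0.01,1]'

```text
time: 25.32
tool_pos: [528.1, 171.2, 251.3]
tcp_rot: [3.138, -0.003, 1.575]
contact_force: [-0.2, 0.3, -0.8]
grip_width: 62.0
```

Request:
step_arm --moves '[0.2,0,0,0,0,0,1,0,0,0,0,0,0,1]'

```text
time: 25.48
tool_pos: [526.0, 179.2, 251.8]
tcp_rot: [3.139, -0.004, 1.579]
contact_force: [-0.7, -1.2, -0.5]
grip_width: 62.0
```

```bash
python3 g.py 533.5 176.5 150 90 6
```

```text
t 25.48 p [526.  179.2 251.8] yaw 90.5 w 62.0 F [-0.7 -1.2 -0.5]
shift units [-0.16  0.36  5.09] rot units [ 0.04 -0.06  0.12]
per row n= 6.0 [-0.027  0.06   0.848] [ 0.006 -0.01   0.021]
```

Request:
step_arm --moves '[-0.03,0.08,0.8,0,-0.01,0.03,1,-0.03,0.08,0.8,0,-0.01,0.03,1,-0.03,0.08,0.8,0,-0.01,0.03,1,0,0.08,0.4,0,0,0,1,0,0,0,0,0,0,1]'

```text
time: 25.9
tool_pos: [533.1, 175.9, 196.5]
tcp_rot: [3.135, -0.001, 1.573]
contact_force: [-0.9, -0.7, -1.1]
grip_width: 61.7
```

```bash
python3 g.py 533.5 176.5 150 90 3
python3 - <<'E'
from h import *
cv2.imwrite('pics/s19.png',cv2.resize(capture('scene')[60:210,220:400,::-1],None,fx=4,fy=4))
E
```

```text
t 25.9 p [533.1 175.9 196.5] yaw 90.1 w 61.7 F [-0.9 -0.7 -1.1]
shift units [0.03 0.01 2.32] rot units [ 0.1  -0.02  0.04]
per row n= 3.0 [0.009 0.002 0.775] [ 0.032 -0.007  0.012]
```

View pics/s19.png

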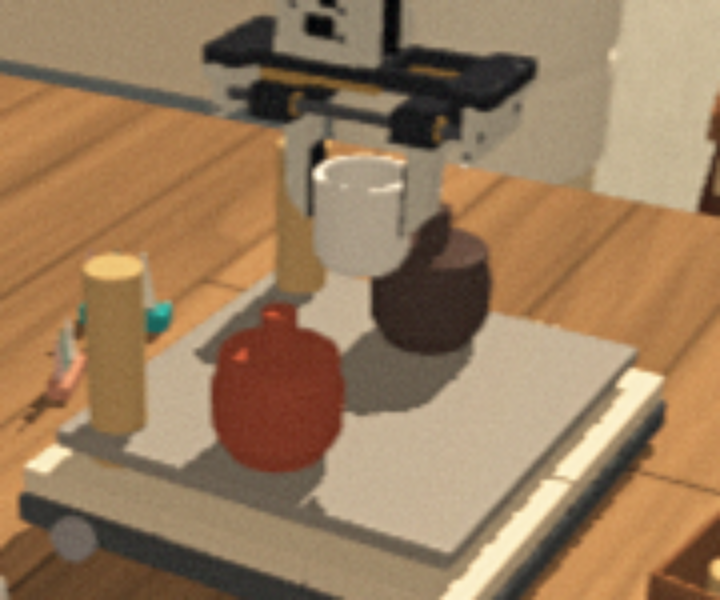

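Request:
step_arm --moves '[0.01,0,0.7,0.03,0,0.01,1,0.01,0,0.7,0.03,0,0.01,1,0,0,0.7,0.03,0,0,1,0,0,0.5,0,0,0,1,0,0,0.3,0,0,0,1,0,0,0,0,0,0,1]'

```text
time: 26.45
tool_pos: [537.3, 175.0, 143.4]
tcp_rot: [3.131, -0.003, 1.57]
contact_force: [-0.4, 0.3, -0.3]
grip_width: 61.7
```

```bash
python3 g.py 533.5 176.6 108 90 2
python3 - <<'E'
from h import *
cv2.imwrite('pics/s20.png',cv2.resize(capture('scene')[60:210,220:400,::-1],None,fx=4,fy=4))
E
```

```text
t 26.45 p [537.3 175.  143.4] yaw 89.9 w 61.7 F [-0.4  0.3 -0.3]
shift units [ 0.07 -0.21  1.77] rot units [ 0.16 -0.04 -0.02]
per row n= 2.0 [ 0.036 -0.104  0.883] [ 0.078 -0.021 -0.009]
```

View pics/s20.png

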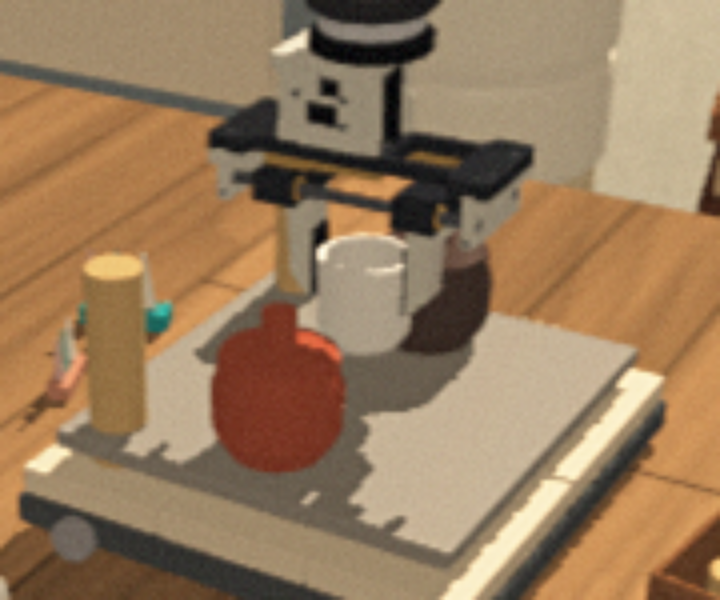

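Request:
step_arm --moves '[0.03,-0.1,0.5,0.06,0,0,1,0.03,-0.08,0.5,0.06,0,0,1,0,0,0.3,0.03,0,0,1]'

```text
time: 26.75
tool_pos: [536.0, 176.9, 119.6]
tcp_rot: [3.134, -0.004, 1.57]
contact_force: [-0.0, -0.1, -1.1]
grip_width: 61.7
```

```bash
python3 g.py 533.5 176.6 105 90 1
```

```text
t 26.75 p [536.  176.9 119.6] yaw 89.9 w 61.7 F [-0.  -0.1 -1.1]
shift units [-0.02 -0.13  0.73] rot units [ 0.1  -0.06 -0.02]
per row n= 1.0 [-0.017 -0.128  0.727] [ 0.102 -0.063 -0.018]
```

Request:
step_arm --moves '[0,-0.1,0.25,0.06,-0.04,0,1,0,-0.05,0.25,0.05,-0.03,0,1]'

```text
time: 26.92
tool_pos: [532.7, 176.9, 108.1]
tcp_rot: [-3.14, 0.001, 1.569]
contact_force: [-0.1, -0.4, -1.1]
grip_width: 61.5
```

```bash
python3 g.py 533.5 176.6 105 90 1
```

```text
t 26.92 p [532.7 176.9 108.1] yaw 89.9 w 61.5 F [-0.1 -0.4 -1.1]
shift units [-0.01  0.04  0.16] rot units [-0.02  0.01 -0.02]
per row n= 1.0 [-0.014  0.043  0.155] [-0.025  0.012 -0.019]
```

Request:
step_arm --moves '[0,0.04,0.06,0,0,-0.02,1]'

```text
time: 27.0
tool_pos: [532.7, 176.9, 105.7]
tcp_rot: [-3.138, 0.001, 1.571]
contact_force: [0.1, -0.1, -0.4]
grip_width: 61.5
```

Request:
step_arm --moves '[0,0,0.06,0,0,0,1]'

```text
time: 27.08
tool_pos: [532.8, 176.9, 104.2]
tcp_rot: [-3.137, 0.001, 1.571]
contact_force: [-0.4, -0.7, 0.3]
grip_width: 61.7
```

Request:
step_arm --moves '[0,0,0.04,0,0,0,1]'

```text
time: 27.17
tool_pos: [532.7, 177.0, 103.1]
tcp_rot: [-3.137, 0.002, 1.571]
contact_force: [0.6, -0.5, -0.8]
grip_width: 62.2
```

Request:
step_arm --moves '[0,0,0.04,0,0,0,1]'

```text
time: 27.25
tool_pos: [532.7, 176.9, 102.8]
tcp_rot: [-3.137, 0.002, 1.572]
contact_force: [-3.5, -0.8, 10.6]
grip_width: 61.9
```

Request:
step_arm --moves '[0,0,0,0,0,0,-0.7,0,0,0,0,0,0,-0.7,0,0,0,0,0,0,-0.7,0,0,0,0,0,0,-0.7]'

```text
time: 27.58
tool_pos: [533.9, 177.1, 104.3]
tcp_rot: [-3.141, 0.001, 1.571]
contact_force: [-0.2, -0.2, 0.0]
grip_width: 77.3
```

```bash
python3 g.py 533.5 176.6 105 90 1
python3 - <<'E'
from h import *
cv2.imwrite('pics/s21.png',cv2.resize(capture('scene')[60:210,220:400,::-1],None,fx=4,fy=4))
E
```

```text
t 27.58 p [533.9 177.1 104.3] yaw 90.0 w 77.3 F [-0.2 -0.2  0. ]
shift units [-0.02 -0.02 -0.04] rot units [-0.01  0.01  0.01]
per row n= 1.0 [-0.024 -0.018 -0.036] [-0.013  0.014  0.009]
```

View pics/s21.png

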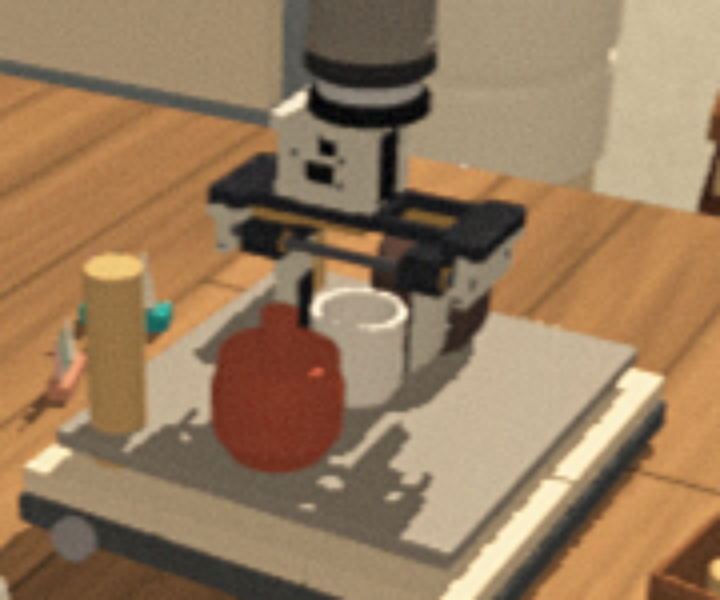

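Request:
step_arm --moves '[0,0,0,0,0,0,-1,0,0,0,0,0,0,-1,0,0,-0.3,0,0,0,-1,0,0,-0.4,0,0,0,-1,0,0,-0.5,0,0,0,-1,0,0,-0.6,0,0,0,-1,0,0,-0.8,0,0,0,-1,0,0,-0.9,0,0,0,-1]'

```text
time: 28.3
tool_pos: [532.2, 176.8, 177.0]
tcp_rot: [-3.135, 0.002, 1.571]
contact_force: [-0.0, -0.1, 0.4]
grip_width: 91.7
```

Request:
step_arm --moves '[0,0,-1,0,0,0,-0.5,0,0,-1,0,0,0,-0.5,0,0,-1,0,0,0,-0.5,-0.5,0,-1,0,0,0,-0.5,-1,0,0,0,0,0,-0.5,-1,0,0,0,0,0,-0.5,-1,0,0,0,0,0,-0.5,-1,0,0,0,0,0,-0.5]'

```text
time: 28.97
tool_pos: [534.2, 88.2, 276.8]
tcp_rot: [3.129, -0.002, 1.578]
contact_force: [-0.2, 0.8, -0.4]
grip_width: 69.0
```

Request:
step_arm --moves '[-1,-0.3,0,0,0,0,-0.5,-1,-0.3,0,0,0,0,-0.5,-1,-0.3,0,0,0,0,-0.5,-1,-0.3,0,0,0,0,-0.5,-1,-0.3,0,0,0,0,-0.5,-1,-0.3,0,0,0,0,-0.5,-1,-0.3,0,0,0,0,-0.5,-1,-0.3,0,0,0,0,-0.5]'

```text
time: 29.63
tool_pos: [485.4, -79.6, 286.3]
tcp_rot: [3.116, 0.001, 1.579]
contact_force: [0.9, -0.1, 0.2]
grip_width: 69.1
```

```bash
python3 g.py 448 -123 180 75.5 8
python3 - <<'E'
from h import *
t=capture('top'); cv2.imwrite('pics/t22r.png',t[:,:,::-1]); cv2.imwrite('pics/t22.png',cv2.resize(t[100:245,90:270,::-1],None,fx=4,fy=4))
s=capture('scene'); cv2.imwrite('pics/s22r.png',s[:,:,::-1]);cv2.imwrite('pics/s22.png',cv2.resize(s[60:290,180:400,::-1],None,fx=2.6,fy=2.6))
E
```

```text
t 29.63 p [485.4 -79.6 286.3] yaw 90.5 w 69.1 F [ 0.9 -0.1  0.2]
shift units [-2.15 -2.02  5.27] rot units [ 0.37 -0.04  3.75]
per row n= 8.0 [-0.269 -0.253  0.658] [ 0.046 -0.005  0.468]
```

View pics/t22.png

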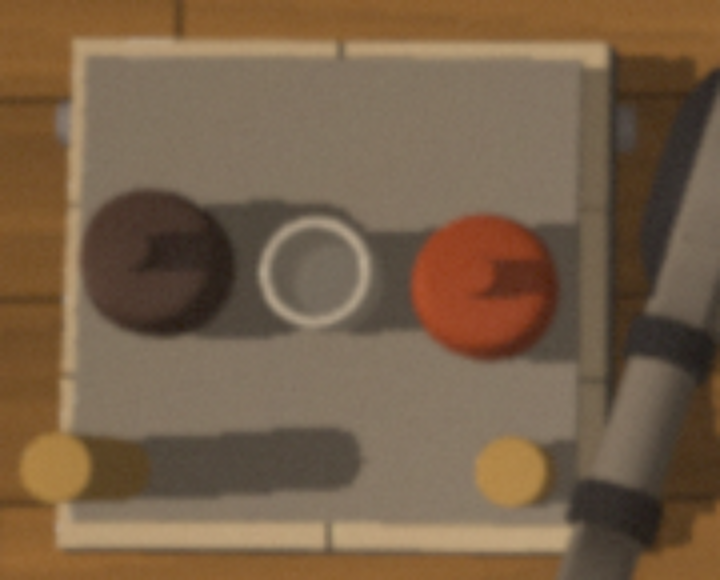

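View pics/s22.png

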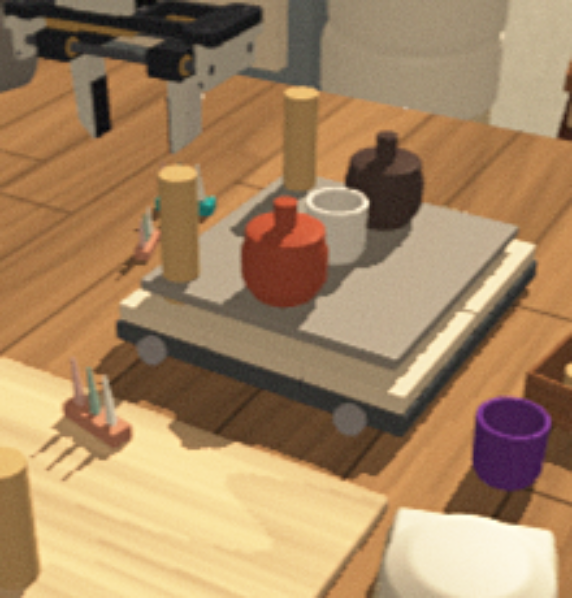

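Run:
```python
from m import *
t=cv2.bilateralFilter(cv2.imread('pics/t22r.png'),5,25,3); hsv=cv2.cvtColor(t,cv2.COLOR_BGR2HSV); H,S,V=[hsv[:,:,i].astype(int) for i in range(3)]
m=np.zeros(V.shape,bool); m[150:185,150:186]=(V>130)[150:185,150:186]; ell(m,(168,167),'cup',135,rng=8)
print('hand',ray('top',(168.1,167.25),135).round(1))
m[:]=0;m[145:195,188:235]=((H<11)&(S>150))[145:195,188:235]; ell(m,(211,171),'red',130,rng=15)
s=cv2.imread('pics/s22r.png')
# cup rim in scene crop: centre
print('scene cup',ray('scene',(180+337/2.6-.5,60+205/2.6-.5),135).round(1))
```

```text
cup px 168.1 168.5 ax 26.9 30.3 mm dia~ 62.3 69.8 pos [528.4 176.7 135. ]
hand [531.3 176.8 135. ]
red px 210.5 171.3 ax 35.1 36.6 mm dia~ 81.0 84.2 pos [522.   82.1 130. ]
scene cup [537.8 168.9 135. ]
```

```bash
python3 trav.py 449 -123.6 160 166.2 19 | sed 's/np.float64//g'
```

```text
[(-0.11), (-0.1), (0.33), 0, 0, (-1.0)]
[(-0.1), (-0.1), (0.33), 0, 0, (-1.0)]
[(-0.1), (-0.11), (0.33), 0, 0, (-1.0)]
[(-0.09), (-0.12), (0.33), 0, 0, (-1.0)]
[(-0.08), (-0.12), (0.33), 0, 0, (-1.0)]
[(-0.07), (-0.13), (0.33), 0, 0, (-1.0)]
[(-0.06), (-0.13), (0.33), 0, 0, (-1.0)]
[(-0.05), (-0.14), (0.33), 0, 0, (-1.0)]
[(-0.04), (-0.14), (0.33), 0, 0, (-1.0)]
[(-0.03), (-0.14), (0.33), 0, 0, (-1.0)]
[(-0.02), (-0.15), (0.33), 0, 0, (-1.0)]
[(-0.01), (-0.15), (0.33), 0, 0, (-1.0)]
[(-0.0), (-0.15), (0.33), 0, 0, (-1.0)]
[(0.01), (-0.15), (0.33), 0, 0, (-1.0)]
[(0.02), (-0.15), (0.33), 0, 0, (-1.0)]
[(0.03), (-0.14), (0.33), 0, 0, (-1.0)]
[(0.04), (-0.14), (0.33), 0, 0, (-1.0)]
[(0.05), (-0.14), (0.33), 0, 0, (-1.0)]
[(0.06), (-0.14), (0.33), 0, 0, (-1.0)]
```

Request:
step_arm --moves '[-0.1,-0.1,0.3,0.03,0,-1,-0.3,-0.1,-0.1,0.3,0.03,0,-1,-0.3,-0.1,-0.1,0.3,0.03,0,-1,-0.3,-0.1,-0.1,0.3,0.03,0,-1,-0.3,-0.1,-0.1,0.3,0.03,0,-1,-0.3,-0.1,-0.1,0.3,0.03,0,-1,-0.3,-0.05,-0.1,0.3,0.03,0,-1,-0.3,-0.05,-0.1,0.3,0.03,0,-1,-0.3]'

```text
time: 30.4
tool_pos: [475.9, -95.4, 244.9]
tcp_rot: [3.128, 0.018, 2.158]
contact_force: [-0.7, -0.0, -0.3]
grip_width: 60.1
```

Request:
step_arm --moves '[-0.05,-0.14,0.3,0,0,-1,-0.3,0,-0.14,0.3,0,0,-1,-0.3,0,-0.14,0.3,0,0,-1,-0.3,0,-0.14,0.3,0,0,-1,-0.3,0,-0.14,0.3,0,0,-1,-0.3,0,-0.14,0.3,0,0,-1,-0.3,0,-0.14,0.3,0,0,-1,-0.3,0,-0.14,0.3,0,0,-1,-0.3]'

```text
time: 31.07
tool_pos: [465.4, -107.6, 201.1]
tcp_rot: [3.137, 0.03, 2.75]
contact_force: [0.2, 0.4, 0.3]
grip_width: 59.3
```

```bash
python3 g.py 449 -123.6 130 166.2 5
```

```text
t 31.07 p [ 465.4 -107.6  201.1] yaw 157.5 w 59.3 F [0.2 0.4 0.3]
shift units [ 0.56 -1.07  3.54] rot units [ 0.04  0.44 -2.16]
per row n= 5.0 [ 0.112 -0.214  0.707] [ 0.008  0.087 -0.432]
```

Request:
step_arm --moves '[0.11,-0.21,0.65,0.01,0.08,-0.43,-0.3,0.11,-0.21,0.65,0.01,0.08,-0.43,-0.3,0.11,-0.21,0.65,0.01,0.08,-0.43,-0.3,0.11,-0.21,0.65,0.01,0.08,-0.43,-0.3,0.1,-0.15,0.4,0.01,0.08,-0.35,-0.3,0,0,0,0,0,0,-0.3]'

```text
time: 31.57
tool_pos: [452.2, -120.0, 142.7]
tcp_rot: [-3.142, 0.008, 2.908]
contact_force: [0.3, -0.4, 0.4]
grip_width: 59.9
```

```bash
python3 g.py 449 -123.6 100 166.2 2
python3 - <<'E'
from h import *
cv2.imwrite('pics/s23.png',cv2.resize(capture('scene')[130:250,150:290,::-1],None,fx=5,fy=5))
E
```

```text
t 31.57 p [ 452.2 -120.   142.7] yaw 166.6 w 59.9 F [ 0.3 -0.4  0.4]
shift units [ 0.13 -0.21  2.13] rot units [-0.    0.11  0.11]
per row n= 2.0 [ 0.066 -0.105  1.067] [-0.     0.056  0.053]
```

View pics/s23.png

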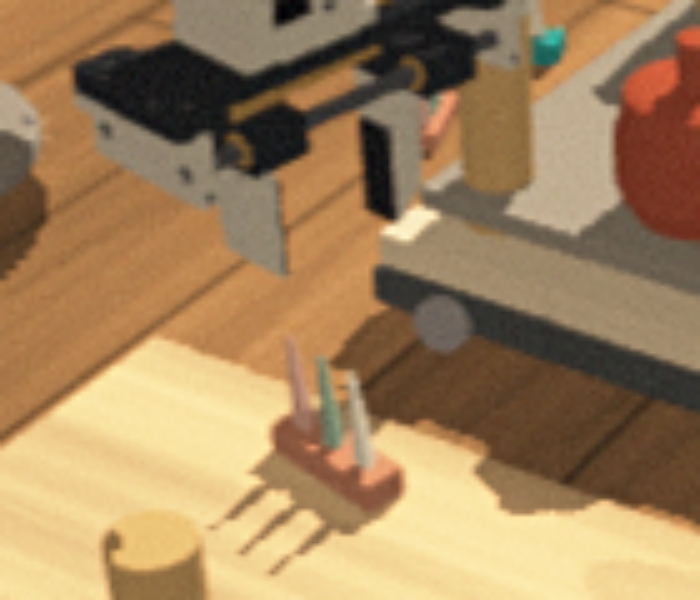

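Run:
```python
from h import *
for c in [(290,337),(322,356),(354,371)]: print('scene tip',ray('scene',(150+c[0]/5-.5,130+c[1]/5-.5),79).round(1))
im=cv2.imread('pics/top0.png')
cv2.imwrite('pics/tc.png',cv2.resize(im[182:230,280:320],None,fx=12,fy=12,interpolation=cv2.INTER_CUBIC))
```

```text
scene tip [ 422.1 -115.9   79. ]
scene tip [ 444.4 -121.    79. ]
scene tip [ 464.2 -123.3   79. ]
```

View pics/tc.png

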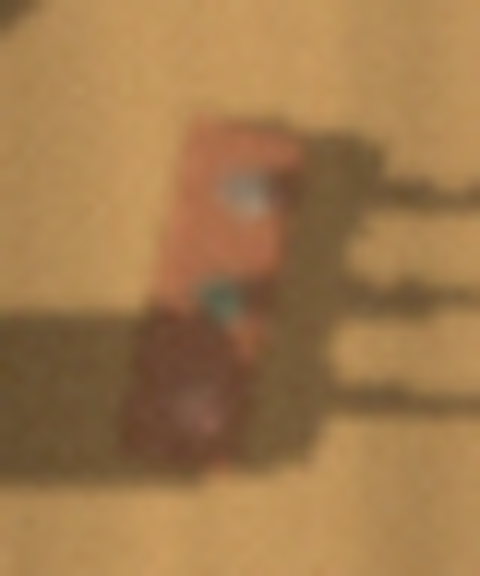

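Request:
step_arm --moves '[0.06,-0.1,0.7,0,0.05,0,-0.3,0.06,-0.08,0.7,0,0.05,0,-0.3,0,0,0.5,0,0,0,-0.3,0,0,0,0,0,0,-0.3]'

```text
time: 31.95
tool_pos: [453.8, -122.2, 109.1]
tcp_rot: [-3.141, 0.011, 2.904]
contact_force: [-0.4, 0.4, 0.2]
grip_width: 59.5
```

```bash
python3 g.py 448.5 -123.5 50 166.8 2
python3 - <<'E'
from h import *
cv2.imwrite('pics/s24.png',cv2.resize(capture('scene')[130:250,150:290,::-1],None,fx=5,fy=5))
E
```

```text
t 31.95 p [ 453.8 -122.2  109.1] yaw 166.4 w 59.5 F [-0.4  0.4  0.2]
shift units [ 0.28 -0.12  2.95] rot units [-0.01  0.16 -0.1 ]
per row n= 2.0 [ 0.139 -0.062  1.476] [-0.005  0.082 -0.049]
```

View pics/s24.png

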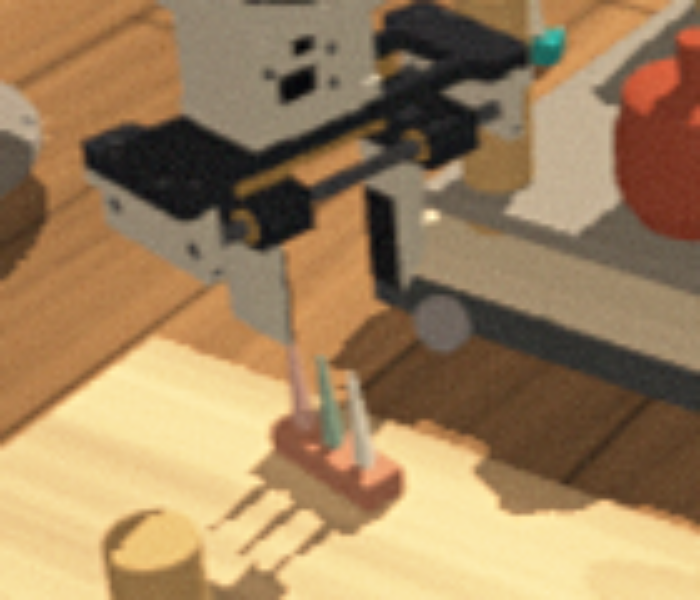

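Request:
step_arm --moves '[0.14,-0.06,0.5,0,0.08,-0.05,-0.3,0.14,-0.06,0.5,0,0.06,-0.05,-0.3,0.03,0,0.5,0,0.03,0,-0.3,0.03,0,0.5,0,0,0,-0.3,0,0,0.3,0,0,0,-0.3,0,0,0,0,0,0,-0.3]'

```text
time: 32.5
tool_pos: [449.4, -123.6, 64.0]
tcp_rot: [-3.139, 0.007, 2.913]
contact_force: [-0.6, 0.6, 0.6]
grip_width: 59.3
```

```bash
python3 g.py 448.5 -123.5 30 166.8 2
python3 - <<'E'
from h import *
cv2.imwrite('pics/s25.png',cv2.resize(capture('scene')[130:250,150:290,::-1],None,fx=5,fy=5))
E
```

```text
t 32.5 p [ 449.4 -123.6   64. ] yaw 166.9 w 59.3 F [-0.6  0.6  0.6]
shift units [ 0.05 -0.    1.7 ] rot units [-0.03  0.1   0.02]
per row n= 2.0 [ 0.027 -0.001  0.85 ] [-0.016  0.05   0.009]
```

View pics/s25.png

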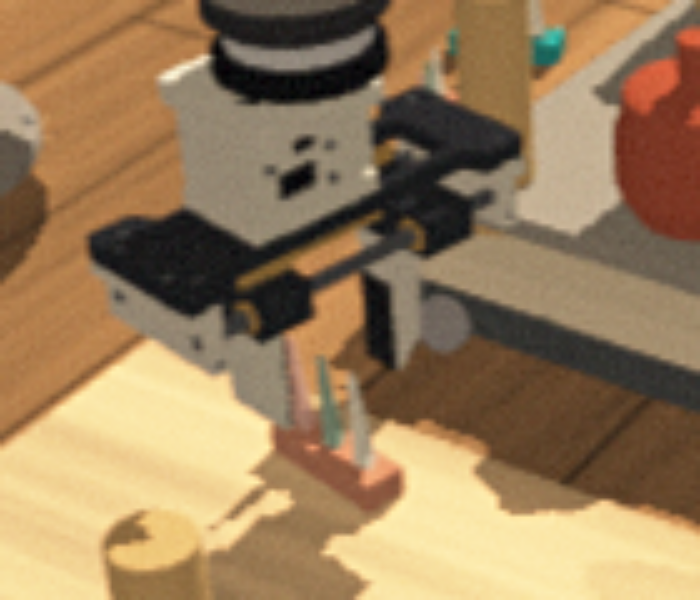

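Request:
step_arm --moves '[0.03,0,0.5,-0.01,0.05,0,-0.3,0.02,0,0.5,-0.01,0.05,0,-0.3,0,0,0.4,0,0,0,-0.3,0,0,0,0,0,0,-0.3]'

```text
time: 32.88
tool_pos: [449.6, -123.9, 35.0]
tcp_rot: [-3.14, 0.003, 2.912]
contact_force: [-0.7, -0.8, 0.4]
grip_width: 59.5
```

```bash
python3 g.py 448.5 -123.5 18 166.8 2
python3 - <<'E'
from h import *
cv2.imwrite('pics/s26.png',cv2.resize(capture('scene')[130:250,150:290,::-1],None,fx=5,fy=5))
E
```

```text
t 32.88 p [ 449.6 -123.9   35. ] yaw 166.9 w 59.5 F [-0.7 -0.8  0.4]
shift units [0.06 0.01 0.85] rot units [-0.02  0.04  0.02]
per row n= 2.0 [0.03  0.005 0.424] [-0.01   0.019  0.009]
```

View pics/s26.png

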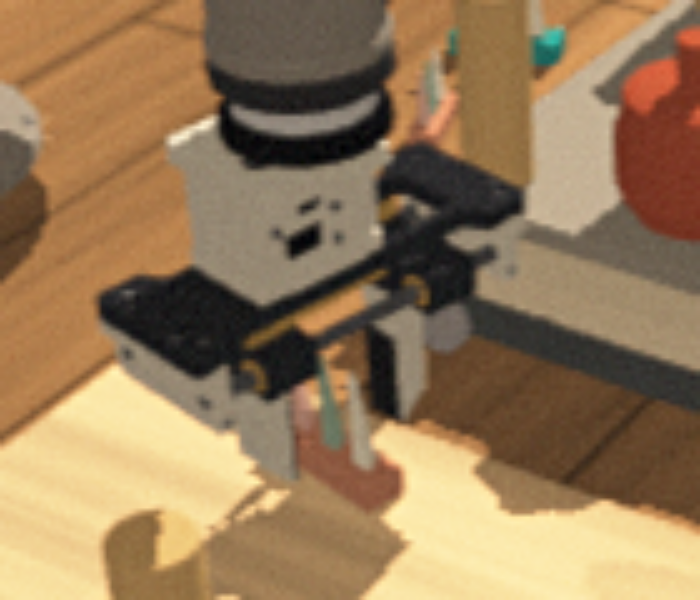

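Request:
step_arm --moves '[0.03,0,0.4,-0.01,0.02,0,-0.3,0.02,0,0.25,0,0,0,-0.3,0,0,0,0,0,0,-0.3]'

```text
time: 33.18
tool_pos: [449.2, -124.0, 21.5]
tcp_rot: [-3.141, 0.002, 2.913]
contact_force: [-0.4, 0.2, -0.2]
grip_width: 59.7
```

Request:
step_arm --moves '[0,0,0.1,0,0,0,-0.3]'

```text
time: 33.27
tool_pos: [449.3, -124.0, 19.4]
tcp_rot: [-3.141, 0.003, 2.913]
contact_force: [1.2, -0.9, -0.3]
grip_width: 59.4
```

Request:
step_arm --moves '[0,0,0.05,0,0,0,-0.3]'

```text
time: 33.35
tool_pos: [449.2, -124.0, 18.1]
tcp_rot: [-3.141, 0.002, 2.913]
contact_force: [0.6, 0.3, 0.1]
grip_width: 59.3
```

Request:
step_arm --moves '[0,0,0,0,0,0,1,0,0,0,0,0,0,1,0,0,0,0,0,0,1,0,0,0,0,0,0,1,0,0,0,0,0,0,1,0,0,0,0,0,0,1,0,0,0,0,0,0,1]'

```text
time: 33.93
tool_pos: [449.7, -124.2, 18.8]
tcp_rot: [-3.14, 0.004, 2.913]
contact_force: [-0.3, 0.0, -0.4]
grip_width: 23.8
```

```bash
python3 g.py 448.5 -123.5 18 166.8 2
python3 - <<'E'
from h import *
cv2.imwrite('pics/s27.png',cv2.resize(capture('scene')[130:250,150:290,::-1],None,fx=5,fy=5))
E
```

```text
t 33.93 p [ 449.7 -124.2   18.8] yaw 166.9 w 23.8 F [-0.3  0.  -0.4]
shift units [0.07 0.02 0.04] rot units [-0.02  0.06  0.02]
per row n= 2.0 [0.033 0.01  0.019] [-0.009  0.028  0.01 ]
```

View pics/s27.png

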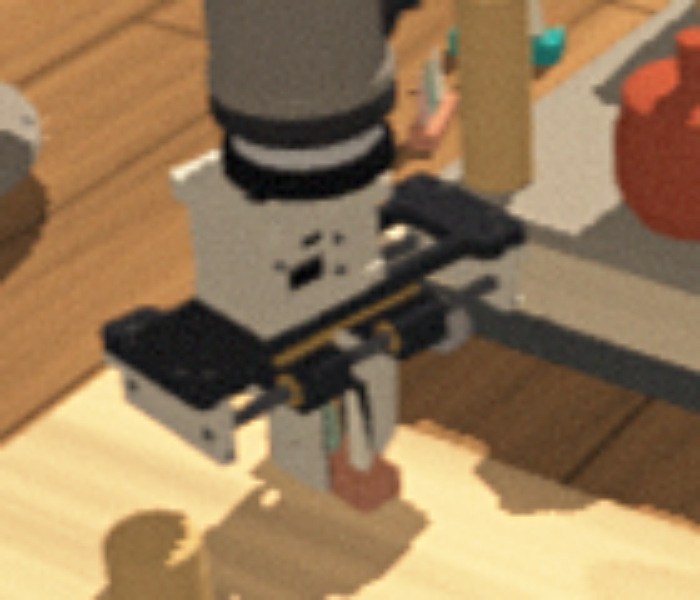

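Request:
step_arm --moves '[0,0,-0.2,0,0,0,1,0,0,-0.4,0,0,0,1,0,0,-0.8,0,0,0,1,0,0,-1,0,0,0,1,0,0,-1,0,0,0,1,0,0,-1,0,0,0,1,0,0,-1,0,0,0,1,0,0,-1,0,0,0,1]'

```text
time: 34.65
tool_pos: [446.0, -122.5, 151.9]
tcp_rot: [3.141, -0.006, 2.912]
contact_force: [0.1, -0.3, -0.7]
grip_width: 23.5
```

Request:
step_arm --moves '[0,0,-1,0,0,0,1,0,0,-1,0,0,0,1,0,0,-1,0,0,0,1,0,0,-0.5,0,0,0,1]'

```text
time: 34.98
tool_pos: [445.9, -122.3, 230.6]
tcp_rot: [-3.141, -0.0, 2.913]
contact_force: [0.4, -0.7, -1.0]
grip_width: 23.7
```

```bash
python3 trav.py 420.7 182 235 89.1 21 | sed 's/np.float64//g';python3 - <<'E'
from h import *
o=get_obs(); print(o['tool_pos'],o['tcp_rot'],o['grip_width'])
cv2.imwrite('pics/s28.png',cv2.resize(capture('scene')[60:200,130:310,::-1],None,fx=4,fy=4))
E
```

```text
[(0.22), (0.69), (-0.01), 0, 0, (0.93)]
[(0.27), (0.68), (-0.01), 0, 0, (0.93)]
[(0.31), (0.66), (-0.01), 0, 0, (0.93)]
[(0.35), (0.64), (-0.01), 0, 0, (0.93)]
[(0.39), (0.61), (-0.01), 0, 0, (0.93)]
[(0.43), (0.59), (-0.01), 0, 0, (0.93)]
[(0.47), (0.56), (-0.01), 0, 0, (0.93)]
[(0.5), (0.52), (-0.01), 0, 0, (0.93)]
[(0.54), (0.49), (-0.01), 0, 0, (0.93)]
[(0.57), (0.46), (-0.01), 0, 0, (0.93)]
[(0.59), (0.42), (-0.01), 0, 0, (0.93)]
[(0.62), (0.38), (-0.01), 0, 0, (0.93)]
[(0.64), (0.34), (-0.01), 0, 0, (0.93)]
[(0.66), (0.3), (-0.01), 0, 0, (0.93)]
[(0.68), (0.25), (-0.01), 0, 0, (0.93)]
[(0.7), (0.21), (-0.01), 0, 0, (0.93)]
[(0.71), (0.16), (-0.01), 0, 0, (0.93)]
[(0.72), (0.12), (-0.01), 0, 0, (0.93)]
[(0.72), (0.07), (-0.01), 0, 0, (0.93)]
[(0.73), (0.02), (-0.01), 0, 0, (0.93)]
[(0.73), (-0.02), (-0.01), 0, 0, (0.93)]
[ 445.86518451 -122.3360834   230.56510369] [-3.14125330e+00 -4.34002752e-04  2.91251424e+00] 23.662275696399202
```

View pics/s28.png

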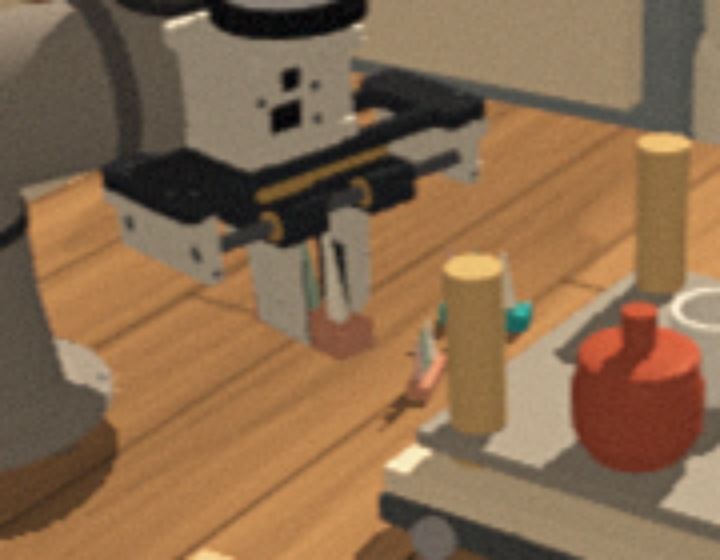

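Request:
step_arm --moves '[0.22,0.69,-0.05,0,0,0.93,1,0.27,0.68,-0.05,0,0,0.93,1,0.31,0.66,-0.05,0,0,0.93,1,0.35,0.64,-0.05,0,0,0.93,1,0.39,0.61,-0.05,0,0,0.93,1,0.43,0.59,-0.05,0,0,0.93,1,0.47,0.56,-0.05,0,0,0.93,1,0.5,0.52,-0.05,0,0,0.93,1]'

```text
time: 35.7
tool_pos: [435.4, -3.8, 241.0]
tcp_rot: [-3.141, 0.004, 2.365]
contact_force: [0.2, 0.6, -0.4]
grip_width: 23.9
```

```bash
python3 trav.py 420.7 182 235 89.1 13 | sed 's/np.float64//g';python3 g.py 420 182 235 89.1
```

```text
[(0.54), (0.47), (0.02), 0, 0, (0.89)]
[(0.57), (0.44), (0.02), 0, 0, (0.89)]
[(0.6), (0.4), (0.02), 0, 0, (0.89)]
[(0.62), (0.36), (0.02), 0, 0, (0.89)]
[(0.64), (0.32), (0.02), 0, 0, (0.89)]
[(0.66), (0.28), (0.02), 0, 0, (0.89)]
[(0.68), (0.24), (0.02), 0, 0, (0.89)]
[(0.69), (0.2), (0.02), 0, 0, (0.89)]
[(0.7), (0.15), (0.02), 0, 0, (0.89)]
[(0.71), (0.11), (0.02), 0, 0, (0.89)]
[(0.71), (0.07), (0.02), 0, 0, (0.89)]
[(0.72), (0.02), (0.02), 0, 0, (0.89)]
[(0.72), (-0.02), (0.02), 0, 0, (0.89)]
t 35.7 p [435.4  -3.8 241. ] yaw 135.5 w 23.9 F [ 0.2  0.6 -0.4]
shift units [7.06 6.09 0.27] rot units [ 0.02  0.06 11.61]
```

Request:
step_arm --moves '[0.54,0.47,0,0,0,0.89,1,0.57,0.44,0,0,0,0.89,1,0.6,0.4,0,0,0,0.89,1,0.62,0.36,0,0,0,0.89,1,0.64,0.32,0,0,0,0.89,1,0.66,0.28,0,0,0,0.89,1,0.68,0.24,0,0,0,0.89,1,0.69,0.2,0,0,0,0.89,1]'

```text
time: 36.37
tool_pos: [422.5, 116.8, 239.4]
tcp_rot: [-3.139, 0.003, 1.842]
contact_force: [0.3, -0.7, -0.9]
grip_width: 23.6
```

Request:
step_arm --moves '[0.7,0.15,0,0,0,0.89,1,0.7,0.1,0,0,0,0.89,1,0.7,0.05,0,0,0,0.89,1,0.5,0,0,0,0,0.89,1,0,0,0,0,0,0,1,0,0,0,0,0,0,1]'

```text
time: 36.87
tool_pos: [415.3, 173.5, 237.9]
tcp_rot: [-3.136, 0.003, 1.584]
contact_force: [0.5, -0.0, 0.2]
grip_width: 23.6
```

```bash
python3 g.py 420.7 182 150 89.1 5
```

```text
t 36.87 p [415.3 173.5 237.9] yaw 90.7 w 23.6 F [ 0.5 -0.   0.2]
shift units [0.43 0.3  4.39] rot units [-0.09  0.05  0.41]
per row n= 5.0 [0.087 0.061 0.879] [-0.017  0.01   0.082]
```

Request:
step_arm --moves '[0.09,0.06,0.7,-0.01,0.01,0.08,1,0.09,0.06,0.7,-0.01,0.01,0.08,1,0.09,0.06,0.7,-0.01,0.01,0.08,1,0.06,0.06,0.7,0,0,0.08,1,0.05,0,0.5,0,0,0.05,1,0,0,0.3,0,0,0,1,0,0,0,0,0,0,1]'

```text
time: 37.45
tool_pos: [419.8, 176.6, 163.4]
tcp_rot: [-3.139, 0.003, 1.568]
contact_force: [-0.6, 0.1, -0.6]
grip_width: 23.7
```

```bash
python3 g.py 420.7 182 100 89.1 4;  python3 - <<'E'
from h import *
cv2.imwrite('pics/s29.png',cv2.resize(capture('scene')[70:200,200:360,::-1],None,fx=4.5,fy=4.5))
E
```

```text
t 37.45 p [419.8 176.6 163.4] yaw 89.8 w 23.7 F [-0.6  0.1 -0.6]
shift units [0.28 0.05 3.17] rot units [-0.04  0.04  0.18]
per row n= 4.0 [0.069 0.013 0.793] [-0.009  0.011  0.045]
```

View pics/s29.png

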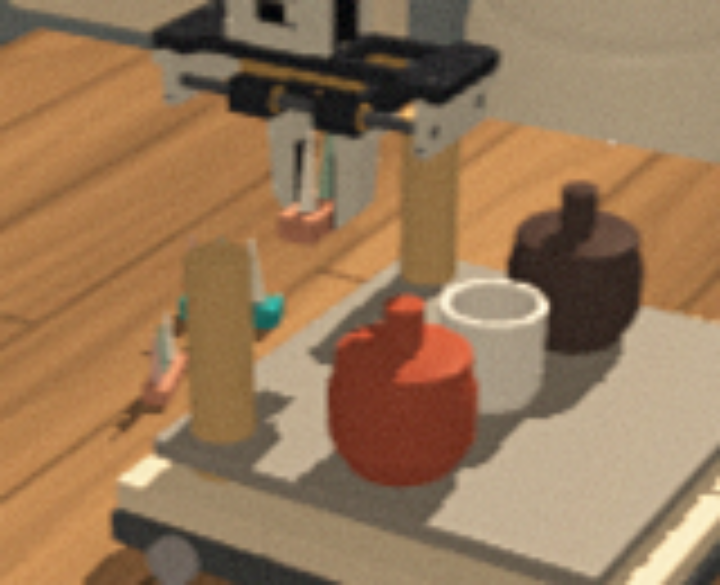

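Request:
step_arm --moves '[0.1,0.01,0.6,-0.01,0.01,0.05,1,0.1,0.01,0.6,-0.01,0.01,0.05,1,0.07,0.01,0.6,-0.01,0.01,0.05,1,0,0,0.5,0,0,0.03,1,0,0,0.3,0,0,0,1,0,0,0,0,0,0,1]'

```text
time: 38.0
tool_pos: [424.5, 181.1, 114.9]
tcp_rot: [3.132, -0.001, 1.557]
contact_force: [-0.3, -0.0, -0.6]
grip_width: 23.4
```

```bash
python3 g.py 420.7 182 85 89.1 3;  python3 - <<'E'
from h import *
cv2.imwrite('pics/s30.png',cv2.resize(capture('scene')[70:200,200:360,::-1],None,fx=4.5,fy=4.5))
E
```

```text
t 38.0 p [424.5 181.1 114.9] yaw 89.2 w 23.4 F [-0.3 -0.  -0.6]
shift units [ 0.04 -0.2   1.5 ] rot units [ 0.14 -0.02  0.03]
per row n= 3.0 [ 0.013 -0.068  0.498] [ 0.047 -0.006  0.01 ]
```

View pics/s30.png

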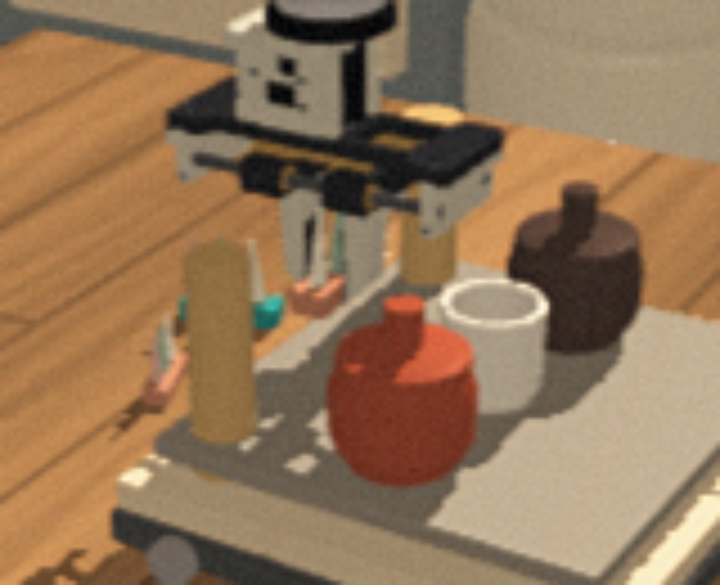

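Request:
step_arm --moves '[0.02,-0.08,0.4,0.05,0,0.01,1,0.02,-0.08,0.4,0.05,0,0.01,1,0.01,-0.02,0.3,0.03,0,0,1,0,0,0,0,0,0,1]'

```text
time: 38.38
tool_pos: [422.6, 182.5, 93.7]
tcp_rot: [3.137, -0.003, 1.556]
contact_force: [0.3, 0.7, -0.8]
grip_width: 23.4
```

```bash
python3 g.py 420.7 182 80 89.1 3
```

```text
t 38.38 p [422.6 182.5  93.7] yaw 89.1 w 23.4 F [ 0.3  0.7 -0.8]
shift units [-0.03 -0.1   0.69] rot units [ 0.07 -0.04  0.01]
per row n= 3.0 [-0.009 -0.033  0.229] [ 0.024 -0.013  0.004]
```

Request:
step_arm --moves '[0,-0.06,0.25,0.03,-0.02,0,1,0,-0.04,0.2,0.02,-0.02,0,1,0,0,0.06,0,0,0,1]'

```text
time: 38.63
tool_pos: [420.6, 182.6, 82.6]
tcp_rot: [3.14, 0.0, 1.556]
contact_force: [0.5, 0.0, -1.3]
grip_width: 23.8
```

Request:
step_arm --moves '[0,0,0.05,0,0,0,1]'

```text
time: 38.72
tool_pos: [420.5, 182.6, 81.3]
tcp_rot: [3.141, 0.001, 1.556]
contact_force: [-0.2, 0.0, -0.9]
grip_width: 23.9
```

```bash
python3 g.py 420.7 182 80 89.1 3;  python3 - <<'E'
from h import *
cv2.imwrite('pics/s31.png',cv2.resize(capture('scene')[90:190,210:330,::-1],None,fx=6,fy=6))
p=get_obs()['tool_pos']
for d in (-36,36): 
  for e in (-12,12): print(d,e,((proj('scene',[p[0]+e,p[1]+1.2+d,p[2]+12])-[210,90]+.5)*6).round())
E
```

```text
t 38.72 p [420.5 182.6  81.3] yaw 89.2 w 23.9 F [-0.2  0.  -0.9]
shift units [-0.03  0.01  0.06] rot units [0.01 0.01 0.02]
per row n= 3.0 [-0.01   0.004  0.022] [0.004 0.003 0.005]
-36 -12 [317. 331.]
-36 12 [362. 343.]
36 -12 [397. 270.]
36 12 [442. 281.]
```

View pics/s31.png

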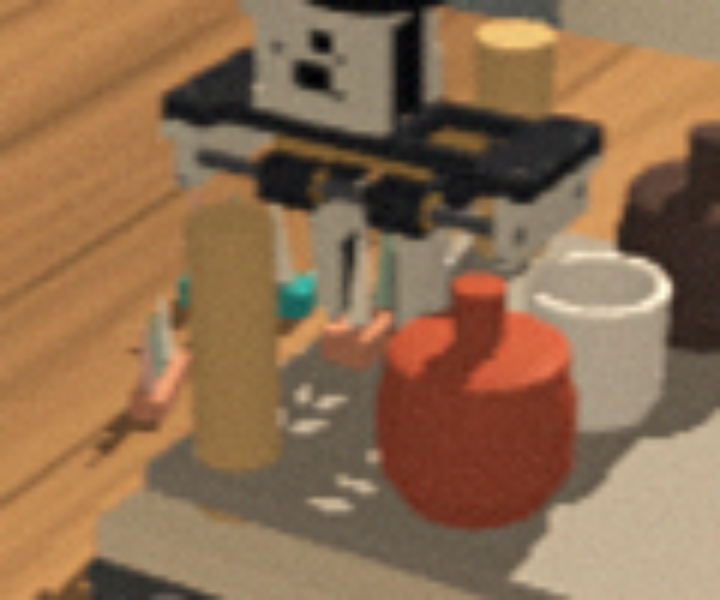

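Request:
step_arm --moves '[0,0,0.05,0,0,0,1]'

```text
time: 38.85
tool_pos: [420.5, 182.6, 80.2]
tcp_rot: [3.141, 0.001, 1.556]
contact_force: [-0.1, -0.0, -0.5]
grip_width: 23.7
```

Request:
step_arm --moves '[0,0,0.04,0,0,0,1]'

```text
time: 38.93
tool_pos: [420.6, 182.6, 79.4]
tcp_rot: [3.141, 0.001, 1.556]
contact_force: [-0.5, -0.2, -0.1]
grip_width: 23.5
```

Request:
step_arm --moves '[0,0,0.04,0,0,0,1]'

```text
time: 39.02
tool_pos: [420.7, 182.7, 78.7]
tcp_rot: [3.14, 0.0, 1.556]
contact_force: [-0.8, 1.2, 2.7]
grip_width: 23.4
```

Request:
step_arm --moves '[0,0,0.03,0,0,0,1]'

```text
time: 39.1
tool_pos: [420.8, 182.7, 78.6]
tcp_rot: [3.14, 0.0, 1.556]
contact_force: [-4.4, -1.7, 13.2]
grip_width: 23.9
```

Request:
step_arm --moves '[0,0,0,0,0,0,-0.1,0,0,0,0,0,0,-0.1,0,0,0,0,0,0,-0.1,0,0,0,0,0,0,-0.1,0,0,0,0,0,0,-0.1]'

```text
time: 39.52
tool_pos: [421.4, 182.8, 79.4]
tcp_rot: [3.138, -0.0, 1.556]
contact_force: [-0.9, 0.0, -0.6]
grip_width: 49.2
```

```bash
python3 g.py 420.7 182 80 89.1 3;  python3 - <<'E'
from h import *
cv2.imwrite('pics/s32.png',cv2.resize(capture('scene')[90:190,210:330,::-1],None,fx=6,fy=6))
E
```

```text
t 39.52 p [421.4 182.8  79.4] yaw 89.2 w 49.2 F [-0.9  0.  -0.6]
shift units [-0.04 -0.04 -0.03] rot units [ 0.05 -0.    0.02]
per row n= 3.0 [-0.014 -0.012 -0.01 ] [ 0.018 -0.001  0.005]
```

View pics/s32.png

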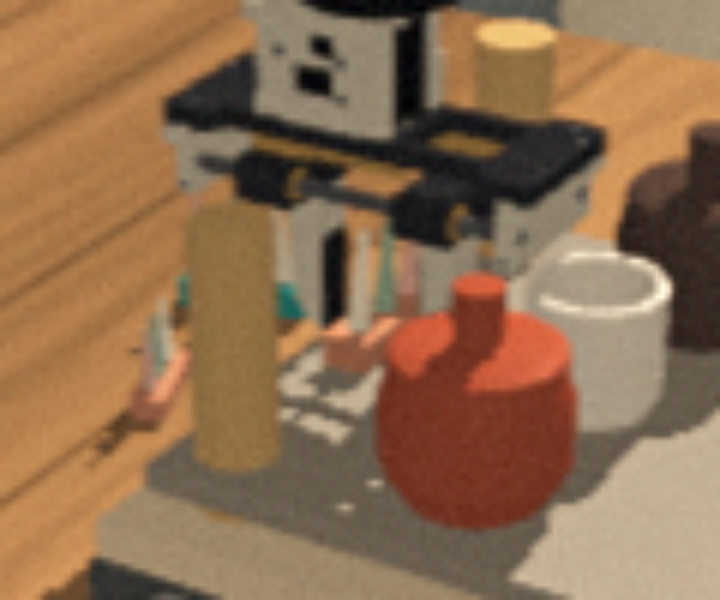

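Request:
step_arm --moves '[0,0,-0.2,0,0,0,-0.1,0,0,-0.3,0,0,0,-0.1,0,0,-0.4,0,0,0,-0.1,0,0,-0.5,0,0,0,-0.1,0,0,-0.6,0,0,0,-0.1,0,0,-0.8,0,0,0,-0.1,0,0,-1,0,0,0,-0.1,0,0,-1,0,0,0,-0.1]'

```text
time: 40.23
tool_pos: [418.8, 182.2, 179.6]
tcp_rot: [-3.138, 0.002, 1.556]
contact_force: [0.2, 0.3, -0.5]
grip_width: 50.8
```

Request:
step_arm --moves '[0,0,-1,0,0,0,-0.8,0,0,-1,0,0,0,-0.8,0,0,-1,0,0,0,-0.8,-0.5,0,-1,0,0,0,-0.8,-1,0.1,-0.5,0,0,0,-0.8,-1,0.1,0,0,0,0,-0.8,-1,0.1,0,0,0,0,-0.8,-1,0.1,0,0,0,0,-0.8]'

```text
time: 40.9
tool_pos: [425.9, 92.5, 287.2]
tcp_rot: [3.128, -0.002, 1.563]
contact_force: [0.3, 0.6, 0.0]
grip_width: 82.9
```

```bash
python3 g.py 505 -304.8 230 90 20
```

```text
t 40.9 p [425.9  92.5 287.2] yaw 89.6 w 82.9 F [0.3 0.6 0. ]
shift units [-19.84   4.07   2.87] rot units [ 0.2  -0.03 -0.11]
per row n= 20.0 [-0.992  0.203  0.144] [ 0.01  -0.002 -0.006]
```

Request:
step_arm --moves '[-1,0.2,0,0.02,0,0,-0.8,-1,0.2,0,0.02,0,0,-0.8,-1,0.2,0,0.02,0,0,-0.8,-1,0.2,0,0.02,0,0,-0.8,-1,0.2,0,0.02,0,0,-0.8,-1,0.2,0,0.02,0,0,-0.8,-1,0.2,0,0.02,0,0,-0.8,-1,0.2,0,0.02,0,0,-0.8]'

```text
time: 41.57
tool_pos: [455.0, -75.3, 295.8]
tcp_rot: [3.13, -0.001, 1.564]
contact_force: [-0.1, -0.2, 0.5]
grip_width: 82.8
```

Request:
step_arm --moves '[-1,0.2,0,0.02,0,0,-0.8,-1,0.2,0,0.02,0,0,-0.8,-1,0.2,0,0.02,0,0,-0.8,-1,0.2,0,0.02,0,0,-0.8,-1,0.2,0,0.02,0,0,-0.8,-1,0.2,0,0.02,0,0,-0.8,-1,0.2,0,0.02,0,0,-0.8,-1,0.2,0,0.02,0,0,-0.8]'

```text
time: 42.23
tool_pos: [484.5, -243.2, 303.9]
tcp_rot: [3.136, 0.001, 1.563]
contact_force: [0.8, 0.1, 0.5]
grip_width: 82.7
```

```bash
python3 g.py 505 -304.8 220 90 5
python3 - <<'E'
from h import *
t=capture('top'); cv2.imwrite('pics/t33r.png',t[:,:,::-1]); cv2.imwrite('pics/t33.png',cv2.resize(t[100:245,90:270,::-1],None,fx=4,fy=4))
E
```

```text
t 42.23 p [ 484.5 -243.2  303.9] yaw 89.6 w 82.7 F [0.8 0.1 0.5]
shift units [-3.07  1.02  4.21] rot units [ 0.08  0.02 -0.11]
per row n= 5.0 [-0.613  0.204  0.842] [ 0.017  0.004 -0.021]
```

View pics/t33.png

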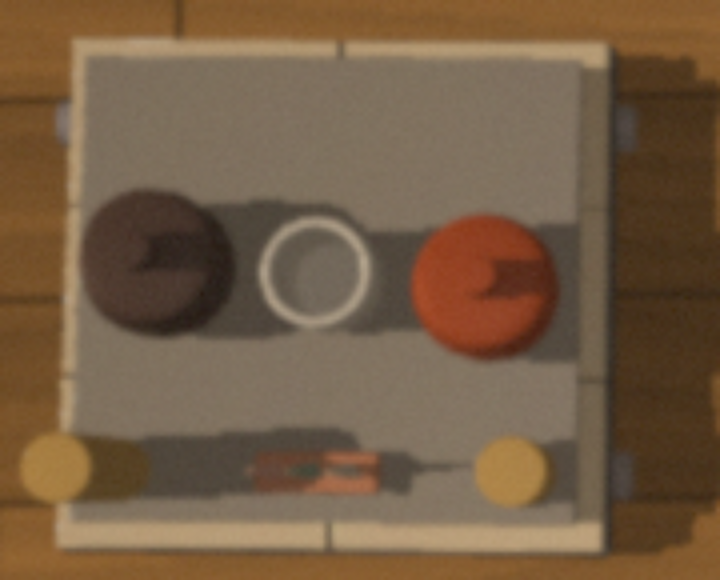

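Run:
```python
from h import *
print(ray('top',(90+316/4-.5,100+473/4-.5),91).round(1))
```

```text
[418.7 183.7  91. ]
```

Request:
step_arm --moves '[-0.6,0.2,0.8,0.02,0,-0.02,-0.8,-0.6,0.2,0.8,0.02,0,-0.02,-0.8,-0.6,0.2,0.8,0.02,0,-0.02,-0.8,-0.6,0.2,0.8,0.02,0,-0.02,-0.8,-0.3,0.1,0.5,0,0,-0.02,-0.8,0,0,0,0,0,0,-0.8]'

```text
time: 42.78
tool_pos: [503.3, -305.2, 232.9]
tcp_rot: [3.136, 0.007, 1.566]
contact_force: [-1.1, 0.4, -1.3]
grip_width: 82.3
```

```bash
python3 g.py 505 -304.8 140 90 5
python3 - <<'E'
from h import *
cv2.imwrite('pics/s34.png',cv2.resize(capture('scene')[150:310,110:290,::-1],None,fx=3.7,fy=3.7))
E
```

```text
t 42.78 p [ 503.3 -305.2  232.9] yaw 89.7 w 82.3 F [-1.1  0.4 -1.3]
shift units [0.06 0.06 4.65] rot units [ 0.08  0.11 -0.07]
per row n= 5.0 [0.011 0.012 0.929] [ 0.016  0.021 -0.015]
```

View pics/s34.png

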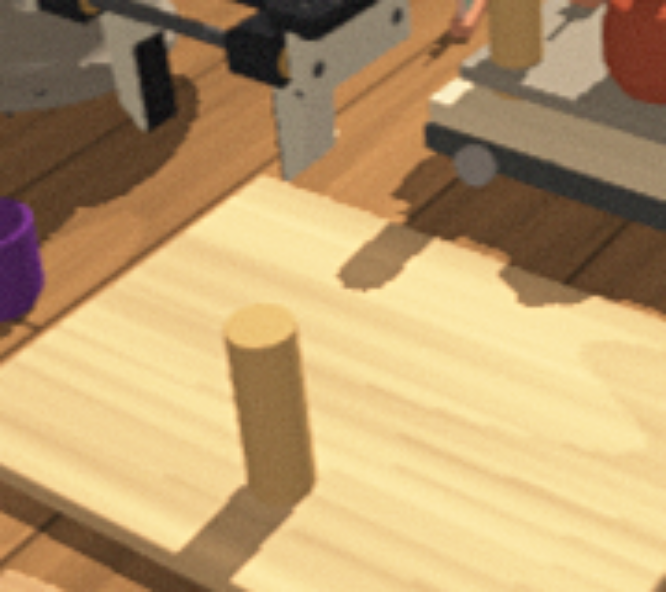

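Request:
step_arm --moves '[0.02,0.01,0.8,0.02,0.02,-0.02,-0.8,0.02,0.01,0.8,0.02,0.02,-0.02,-0.8,0,0,0.8,0.02,0.02,-0.02,-0.8,0,0,0.8,0.02,0.02,0,-0.8,0,0,0.5,0,0,0,-0.8,0,0,0,0,0,0,-0.8]'

```text
time: 43.33
tool_pos: [506.7, -302.3, 166.9]
tcp_rot: [3.131, 0.009, 1.572]
contact_force: [-0.8, 0.4, -0.4]
grip_width: 82.8
```

```bash
python3 g.py 505 -304.8 110 90 2
python3 - <<'E'
from h import *
cv2.imwrite('pics/s35.png',cv2.resize(capture('scene')[180:310,110:260,::-1],None,fx=4.5,fy=4.5))
E
```

```text
t 43.33 p [ 506.7 -302.3  166.9] yaw 90.1 w 82.8 F [-0.8  0.4 -0.4]
shift units [-0.1  -0.11  2.85] rot units [0.16 0.12 0.02]
per row n= 2.0 [-0.051 -0.057  1.424] [0.078 0.062 0.01 ]
```

View pics/s35.png

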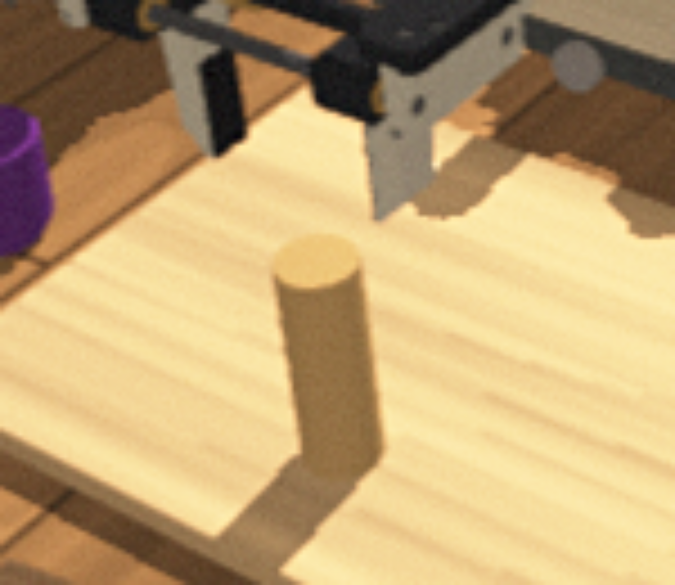

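Request:
step_arm --moves '[-0.05,-0.05,0.6,0.06,0.05,0,-0.8,-0.05,-0.05,0.6,0.06,0.05,0,-0.8,0,0,0.4,0,0,0,-0.8,0,0,0,0,0,0,-0.8]'

```text
time: 43.72
tool_pos: [506.8, -305.5, 137.4]
tcp_rot: [3.133, 0.006, 1.573]
contact_force: [0.5, 0.6, 0.6]
grip_width: 82.7
```

```bash
python3 g.py 505 -304.8 82 90 3
python3 - <<'E'
from h import *
cv2.imwrite('pics/s36.png',cv2.resize(capture('scene')[180:310,110:260,::-1],None,fx=4.5,fy=4.5))
E
```

```text
t 43.72 p [ 506.8 -305.5  137.4] yaw 90.1 w 82.7 F [0.5 0.6 0.6]
shift units [ 0.05 -0.11  2.77] rot units [0.12 0.09 0.03]
per row n= 3.0 [ 0.018 -0.038  0.923] [0.039 0.029 0.011]
```

View pics/s36.png

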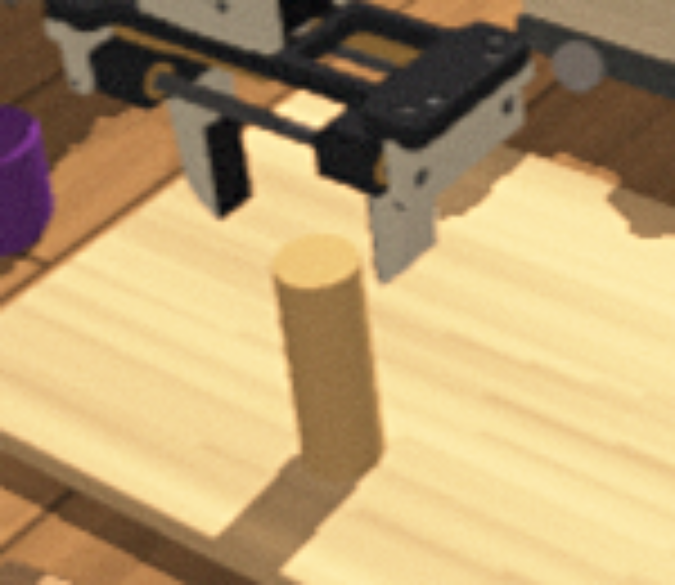

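Request:
step_arm --moves '[0.02,-0.04,0.5,0.04,0.03,0,-0.8,0.02,-0.04,0.5,0.04,0.03,0,-0.8,0.01,-0.03,0.5,0.03,0.02,0,-0.8,0,0,0.5,0,0,0,-0.8,0,0,0.2,0,0,0,-0.8,0,0,0,0,0,0,-0.8]'

```text
time: 44.27
tool_pos: [504.9, -305.0, 89.4]
tcp_rot: [3.141, 0.0, 1.573]
contact_force: [0.3, -0.1, -0.4]
grip_width: 82.7
```

```bash
python3 g.py 505 -304.8 82 90 1
python3 - <<'E'
from h import *
cv2.imwrite('pics/s37.png',cv2.resize(capture('scene')[180:310,110:260,::-1],None,fx=4.5,fy=4.5))
E
```

```text
t 44.27 p [ 504.9 -305.    89.4] yaw 90.1 w 82.7 F [ 0.3 -0.1 -0.4]
shift units [0.01 0.01 0.37] rot units [0.01 0.01 0.03]
per row n= 1.0 [0.01  0.006 0.37 ] [0.006 0.006 0.027]
```

View pics/s37.png

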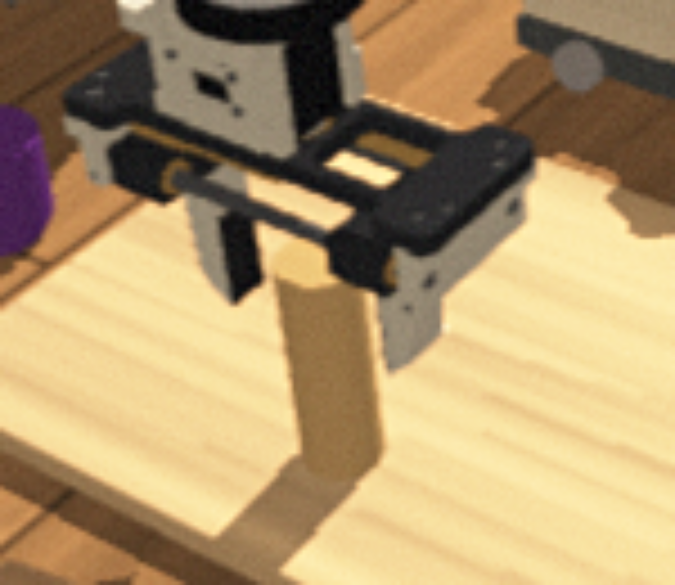

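Request:
step_arm --moves '[0,0,0.35,0,0,0.02,0,0,0,0,0,0,0,0.5,0,0,0,0,0,0,1,0,0,0,0,0,0,1,0,0,0,0,0,0,1,0,0,0,0,0,0,1,0,0,0,0,0,0,1,0,0,0,0,0,0,1]'

```text
time: 44.98
tool_pos: [505.9, -305.7, 83.7]
tcp_rot: [3.138, 0.003, 1.571]
contact_force: [-0.2, 0.4, -2.6]
grip_width: 37.4
```

Request:
step_arm --moves '[0,0,0,0,0,0,1,0,0,0,0,0,0,1]'

```text
time: 45.15
tool_pos: [505.8, -305.7, 83.7]
tcp_rot: [3.138, 0.003, 1.571]
contact_force: [-0.1, 0.5, -0.4]
grip_width: 37.5
```

```bash
python3 g.py 505 -304.8 82 90 1
python3 - <<'E'
from h import *
cv2.imwrite('pics/s38.png',cv2.resize(capture('scene')[180:310,110:260,::-1],None,fx=4.5,fy=4.5))
E
```

```text
t 45.15 p [ 505.8 -305.7   83.7] yaw 90.0 w 37.5 F [-0.1  0.5 -0.4]
shift units [ 0.04 -0.04  0.08] rot units [0.05 0.04 0.01]
per row n= 1.0 [ 0.044 -0.043  0.083] [0.045 0.037 0.006]
```

View pics/s38.png

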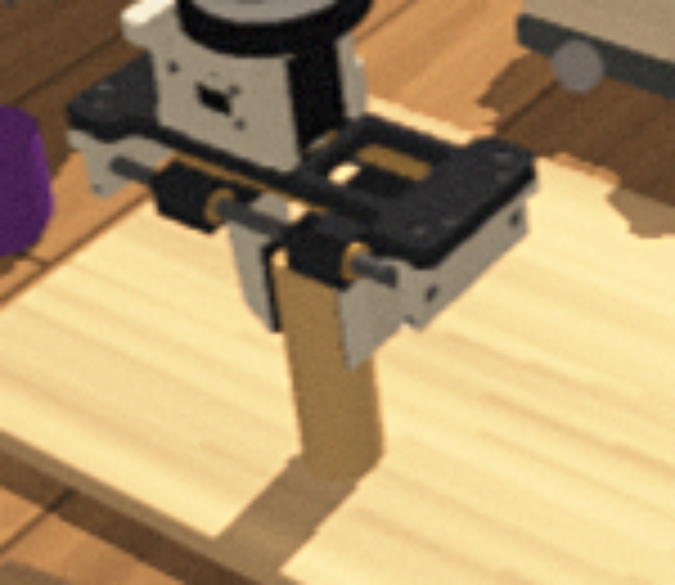

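Request:
step_arm --moves '[0,0,-0.2,0.02,0.02,0,1,0,0,-0.4,0.02,0.02,0,1,0,0,-0.8,0,0,0,1,0,0,-1,0,0,0,1,0,0,-1,0,0,0,1,0,0,-1,0,0,0,1,0,0,-1,0,0,0,1,0,0,-1,0,0,0,1]'

```text
time: 45.87
tool_pos: [502.6, -303.2, 213.6]
tcp_rot: [-3.129, -0.011, 1.571]
contact_force: [0.0, -0.6, -3.0]
grip_width: 37.2
```

```bash
python3 g.py 640.7 179 275 90 26
```

```text
t 45.87 p [ 502.6 -303.2  213.6] yaw 90.0 w 37.2 F [ 0.  -0.6 -3. ]
shift units [24.14  6.88 -2.9 ] rot units [-0.18 -0.15  0.01]
per row n= 26.0 [ 0.928  0.265 -0.112] [-0.007 -0.006  0.   ]
```

Request:
step_arm --moves '[0.7,0.2,-0.6,-0.01,-0.01,0,1,0.93,0.27,-0.6,-0.01,-0.01,0,1,0.93,0.27,-0.6,-0.01,-0.01,0,1,0.93,0.27,-0.6,-0.01,-0.01,0,1,0.93,0.27,-0.4,-0.01,-0.01,0,1,0.93,0.27,-0.2,-0.01,-0.01,0,1,0.93,0.27,0,-0.01,-0.01,0,1,0.93,0.27,0,-0.01,-0.01,0,1]'

```text
time: 46.53
tool_pos: [545.6, -158.2, 287.9]
tcp_rot: [3.139, 0.002, 1.564]
contact_force: [0.4, 0.5, -2.5]
grip_width: 37.6
```

Request:
step_arm --moves '[0.93,0.27,0,0,0,0,1,0.93,0.27,0,0,0,0,1,0.93,0.27,0,0,0,0,1,0.93,0.27,0,0,0,0,1,0.93,0.27,0,0,0,0,1,0.93,0.27,0,0,0,0,1,0.93,0.27,0,0,0,0,1,0.93,0.27,0,0,0,0,1]'

```text
time: 47.2
tool_pos: [588.9, -1.2, 293.0]
tcp_rot: [3.139, 0.002, 1.564]
contact_force: [0.1, -0.5, -2.1]
grip_width: 37.7
```

```bash
python3 g.py 640.7 179 275 90 10
```

```text
t 47.2 p [588.9  -1.2 293. ] yaw 89.6 w 37.7 F [ 0.1 -0.5 -2.1]
shift units [9.03 2.53 0.88] rot units [ 0.03  0.04 -0.1 ]
per row n= 10.0 [0.903 0.253 0.088] [ 0.003  0.004 -0.01 ]
```

Request:
step_arm --moves '[0.9,0.26,0.05,0,0,-0.01,1,0.9,0.26,0.05,0,0,-0.01,1,0.9,0.26,0.05,0,0,-0.01,1,0.9,0.26,0.05,0,0,-0.01,1,0.9,0.26,0.05,0,0,-0.01,1,0.9,0.26,0.05,0,0,-0.01,1,0.9,0.26,0.05,0,0,-0.01,1,0.9,0.26,0.05,0,0,-0.01,1]'

```text
time: 47.87
tool_pos: [629.9, 150.7, 288.7]
tcp_rot: [3.141, 0.003, 1.57]
contact_force: [1.0, -0.0, -3.7]
grip_width: 37.4
```

Request:
step_arm --moves '[0.6,0.26,0,0,0,0,1,0,0,0,0,0,0,1,0,0,0,0,0,0,1]'

```text
time: 48.12
tool_pos: [634.5, 167.4, 288.7]
tcp_rot: [-3.14, 0.002, 1.575]
contact_force: [0.2, 0.3, -2.7]
grip_width: 37.1
```

```bash
python3 g.py 640.7 179 220 90 4
```

```text
t 48.12 p [634.5 167.4 288.7] yaw 90.3 w 37.1 F [ 0.2  0.3 -2.7]
shift units [0.59 0.32 3.44] rot units [-0.03  0.02  0.06]
per row n= 4.0 [0.146 0.08  0.859] [-0.007  0.006  0.016]
```

Request:
step_arm --moves '[0.15,0.08,0.7,-0.01,0.01,0.02,1,0.15,0.08,0.7,-0.01,0.01,0.02,1,0.15,0.08,0.7,-0.01,0.01,0.02,1,0.1,0.05,0.7,0,0,0,1,0.05,0,0.4,0,0,0,1,0,0,0,0,0,0,1]'

```text
time: 48.62
tool_pos: [639.4, 174.9, 225.6]
tcp_rot: [3.14, 0.001, 1.568]
contact_force: [-0.7, -0.1, -2.4]
grip_width: 37.3
```

```bash
python3 g.py 640.7 179 170 90 4
python3 - <<'E'
from h import *
cv2.imwrite('pics/s39.png',cv2.resize(capture('scene')[20:200,200:400,::-1],None,fx=3.3,fy=3.3))
E
```

```text
t 48.62 p [639.4 174.9 225.6] yaw 89.8 w 37.3 F [-0.7 -0.1 -2.4]
shift units [0.21 0.06 2.78] rot units [ 0.03  0.02 -0.05]
per row n= 4.0 [0.052 0.015 0.695] [ 0.007  0.004 -0.012]
```

View pics/s39.png

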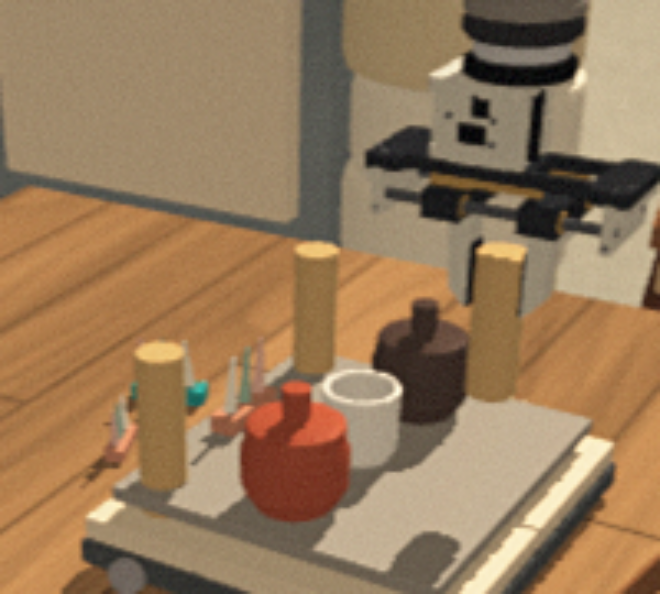

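Request:
step_arm --moves '[0.08,0.02,0.6,0.01,0,-0.01,1,0.06,0.02,0.6,0.01,0,-0.01,1,0.03,0,0.6,0,0,-0.01,1,0,0,0.5,0,0,0,1,0,0,0.3,0,0,0,1,0,0,0,0,0,0,1]'

```text
time: 49.17
tool_pos: [641.9, 177.0, 173.1]
tcp_rot: [3.135, 0.001, 1.568]
contact_force: [-0.5, -0.2, -2.5]
grip_width: 37.4
```

```bash
python3 g.py 640.7 179 152 90 3
```

```text
t 49.17 p [641.9 177.  173.1] yaw 89.8 w 37.4 F [-0.5 -0.2 -2.5]
shift units [ 0.1  -0.07  1.05] rot units [ 0.09  0.01 -0.04]
per row n= 3.0 [ 0.033 -0.022  0.351] [ 0.031  0.003 -0.013]
```

Request:
step_arm --moves '[0.06,-0.03,0.35,0.03,0,-0.01,1,0.05,-0.03,0.35,0.03,0,-0.01,1,0,0,0.15,0.02,0,0,1,0,0,0,0,0,0,1]'

```text
time: 49.5
tool_pos: [641.1, 179.5, 154.8]
tcp_rot: [3.14, 0.001, 1.57]
contact_force: [-0.7, -0.3, -2.7]
grip_width: 37.7
```

```bash
python3 g.py 640.7 179 146 90 1
python3 - <<'E'
from h import *
cv2.imwrite('pics/s40.png',cv2.resize(capture('scene')[60:180,250:400,::-1],None,fx=5,fy=5))
E
```

```text
t 49.5 p [641.1 179.5 154.8] yaw 89.9 w 37.7 F [-0.7 -0.3 -2.7]
shift units [-0.03 -0.02  0.44] rot units [ 0.02  0.01 -0.02]
per row n= 1.0 [-0.025 -0.019  0.442] [ 0.02   0.007 -0.015]
```

View pics/s40.png

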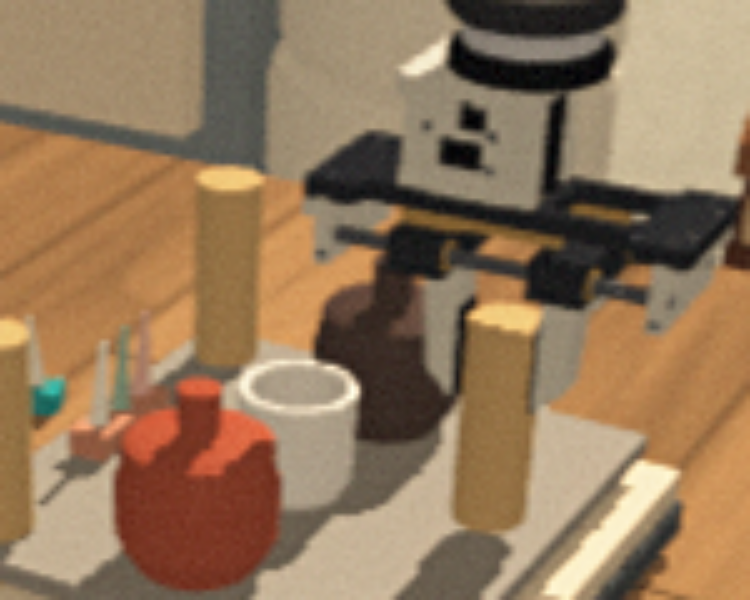

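Run:
```python
from h import *
for z in (86,196): print(((proj('scene',[641,179.8,z])-[250,60]+.5)*5).round())
```

```text
[486. 518.]
[505. 319.]
```

Request:
step_arm --moves '[-0.02,0,0.25,0.02,0,-0.02,1,0,-0.01,0.12,0,0,0,1]'

```text
time: 49.72
tool_pos: [641.7, 179.3, 148.4]
tcp_rot: [3.139, 0.0, 1.571]
contact_force: [-0.0, 0.3, -2.1]
grip_width: 37.6
```

Request:
step_arm --moves '[0,0,0.06,0,0,0,1]'

```text
time: 49.8
tool_pos: [641.7, 179.3, 147.1]
tcp_rot: [3.139, 0.0, 1.571]
contact_force: [-0.4, 0.5, -2.8]
grip_width: 37.3
```

Vertical as expected. Lowering in fine steps.

Request:
step_arm --moves '[0,-0.04,0.06,0.02,0,0,1]'

```text
time: 49.88
tool_pos: [641.0, 179.2, 145.8]
tcp_rot: [3.14, 0.0, 1.571]
contact_force: [0.1, 0.5, -2.9]
grip_width: 37.5
```

Request:
step_arm --moves '[0,-0.02,0.05,0,0,0,1]'

```text
time: 49.97
tool_pos: [640.6, 179.2, 144.8]
tcp_rot: [3.14, 0.0, 1.571]
contact_force: [0.0, 1.5, -2.2]
grip_width: 37.8
```

Request:
step_arm --moves '[0,0,0.04,0,0,0,1]'

```text
time: 50.05
tool_pos: [640.5, 179.2, 144.0]
tcp_rot: [3.14, 0.0, 1.571]
contact_force: [0.6, -0.2, -2.7]
grip_width: 37.5
```

Request:
step_arm --moves '[0,0,0.04,0,0,0,1]'

```text
time: 50.13
tool_pos: [640.6, 179.2, 143.7]
tcp_rot: [3.14, -0.0, 1.571]
contact_force: [-1.9, -0.6, 4.2]
grip_width: 37.6
```

Request:
step_arm --moves '[0,0,0.02,0,0,0,1]'

```text
time: 50.22
tool_pos: [640.6, 179.3, 143.7]
tcp_rot: [3.139, -0.0, 1.571]
contact_force: [-0.9, 0.6, -0.5]
grip_width: 37.5
```

Request:
step_arm --moves '[0,0,0,0,0,0,-0.3,0,0,0,0,0,0,-0.3,0,0,0,0,0,0,-0.3,0,0,0,0,0,0,-0.3,0,0,0,0,0,0,-0.3]'

```text
time: 50.63
tool_pos: [641.9, 179.5, 145.5]
tcp_rot: [3.135, -0.001, 1.571]
contact_force: [-0.1, -0.2, 0.5]
grip_width: 59.3
```

```bash
python3 g.py 640.7 179 146 90 1
python3 - <<'E'
from h import *
cv2.imwrite('pics/s41.png',cv2.resize(capture('scene')[60:180,250:400,::-1],None,fx=5,fy=5))
E
```

```text
t 50.63 p [641.9 179.5 145.5] yaw 90.0 w 59.3 F [-0.1 -0.2  0.5]
shift units [-0.02 -0.06 -0.03] rot units [ 0.1  -0.01  0.01]
per row n= 1.0 [-0.023 -0.06  -0.027] [ 0.098 -0.013  0.007]
```

View pics/s41.png

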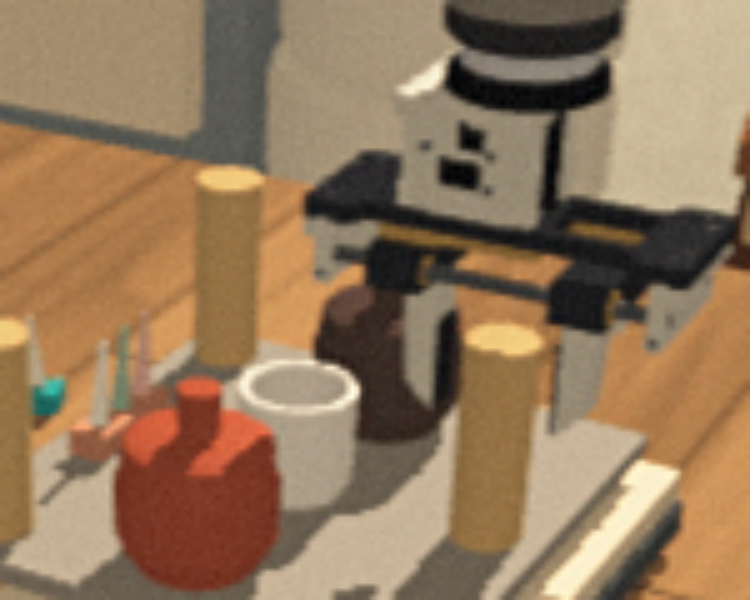

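Standing free. Lifting straight up, then clearing to the right.

Request:
step_arm --moves '[0,0,-0.2,0.03,0,0,-0.3,0,0,-0.4,0.03,0,0,-0.3,0,0,-0.5,0.02,0,0,-0.3,0,0,-0.6,0,0,0,-0.3,0,0,-0.8,0,0,0,-0.3,0,0,-0.9,0,0,0,-0.3,0,0,-1,0,0,0,-0.3,0,0,-1,0,0,0,-0.3]'

```text
time: 51.35
tool_pos: [640.2, 179.0, 258.6]
tcp_rot: [-3.136, 0.0, 1.571]
contact_force: [0.8, -0.3, 0.8]
grip_width: 59.7
```

Request:
step_arm --moves '[-0.5,0,-1,0,0,0,-0.3,-1,-0.2,-0.5,0,0,0,-0.3,-1,-0.3,0,0,0,0,-0.3,-1,-0.3,0,0,0,0,-0.3,-1,-0.3,0,0,0,0,-0.3,-1,-0.3,0,0,0,0,-0.3,-1,-0.3,0,0,0,0,-0.3,-1,-0.3,0,0,0,0,-0.3]'

```text
time: 52.02
tool_pos: [601.8, 28.1, 307.1]
tcp_rot: [3.124, -0.003, 1.579]
contact_force: [-0.2, -0.2, 0.3]
grip_width: 60.1
```

Request:
step_arm --moves '[-1,-0.3,0,0,0,0,-0.3,-1,-0.3,0,0,0,0,-0.3,-1,-0.3,0,0,0,0,-0.3,-1,-0.3,0,0,0,0,-0.3,-1,-0.3,0,0,0,0,-0.3,-1,-0.3,0,0,0,0,-0.3,-1,-0.3,0,0,0,0,-0.3,0,0,0,0,0,0,-0.3]'

```text
time: 52.68
tool_pos: [557.5, -122.3, 317.4]
tcp_rot: [3.113, 0.002, 1.576]
contact_force: [0.5, -0.1, -0.2]
grip_width: 59.6
```

Run:
```python
from h import *
print(get_obs()['tool_pos'],get_obs()['time'])
t=capture('top'); cv2.imwrite('pics/t42r.png',t[:,:,::-1]); cv2.imwrite('pics/t42.png',cv2.resize(t[100:245,90:270,::-1],None,fx=4,fy=4))
s=capture('scene'); cv2.imwrite('pics/s42.png',cv2.resize(s[60:210,210:390,::-1],None,fx=4,fy=4))
```

```text
[ 557.52202433 -122.34850356  317.44382242] 52.6833
```

View pics/t42.png

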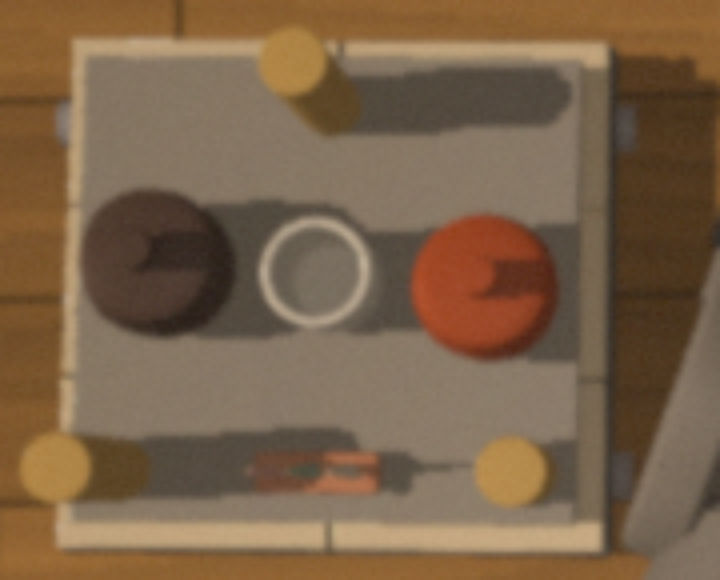

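View pics/s42.png

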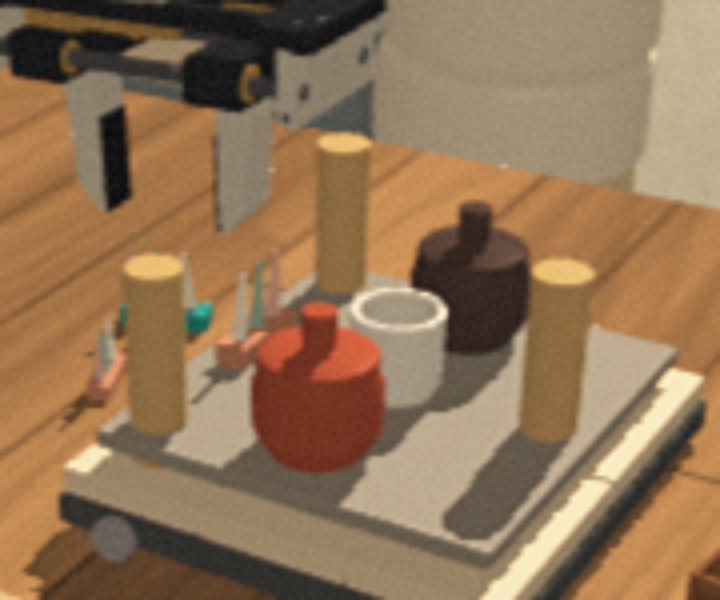

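Run:
```python
from h import *
T=lambda u,v,z:ray('top',(90+u/4-.5,100+v/4-.5),z).round(1)
S=lambda u,v,z:ray('scene',(210+u/4-.5,60+v/4-.5),z).round(1)
L,Rr,P=T(56.5,467,185),T(513,472,185),T(293.5,61,185); print('top L R P',L,Rr,P)
ls,rs,ps=S(343.5,144,185),S(154,266,185),S(562,272,185); print('scene',ls,rs,ps)
for l,r,p in((L,Rr,P),(ls,rs,ps)):
    m=(l+r)/2; ey=(l-r)/np.linalg.norm(l-r); ex=np.array([ey[1],-ey[0],0]); d=p-m; print('along x (want 220)',(d@ex).round(1),'along y (want 0)',(d@ey).round(1))
print('cone',T(316,473,91),'cup',T(314.5,271,135))
```

```text
top L R P [421.7 302.3 185. ] [417.1  61.5 185. ] [638.3 179.  185. ]
scene [425.5 300.7 185. ] [420.2  64.4 185. ] [641.  179.7 185. ]
along x (want 220) 218.9 along y (want 0) 1.3
along x (want 220) 218.2 along y (want 0) 2.0
cone [418.7 183.7  91. ] cup [531.3 176.8 135. ]
```

Request:
step_arm --moves '[0,0,0,0,0,0,-0.3,0,0,0,0,0,0,-0.3]'

```text
time: 52.95
tool_pos: [558.8, -118.2, 318.4]
tcp_rot: [3.111, -0.0, 1.579]
contact_force: [-0.5, -0.3, -0.1]
grip_width: 59.5
```

```bash
python3 -c "
from plant import *
print(close_job())"
```

```text
the job is handed in; nothing more can be done
None
```

The kiln car is set and the job is handed in at about 53 s, in the order asked. I placed the red lid, then the dark lid, the cup, the cone pack and the third prop. Each piece was lowered until it touched, and the highest vertical force I read during a set-down was about 15 N.

My last checks on the pictures, with measuring noise of about 2 mm:

| Piece | What the check showed |
|---|---|
| Lids | Both flat on their jars, at the seat height I worked out beforehand |
| Cup | About 1 mm from midway between the jars in the top view, touching neither |
| Cone pack | About 1 mm from midway between the front props, row along the front edge |
| Third prop | Upright, 218–219 mm behind the line of the front props (220 wanted) and 1–2 mm left of the centre line |
| Red jar and front props | Measured again and within noise of their starting places |
| Dark jar | Looked unmoved in the pictures; not measured again |

**Where the checks disagreed:** the two cameras differ from each other by about 3–5 mm, so I used their average for placing. For the cup, my rough scene-camera reading put it at about (538, 169), some 8–10 mm from the top view. I trusted the top view, which agrees with the arm's own release position to within about 3 mm.

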